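# Load splitter modules into the tray and clamp them in the screw press

## Task

The freshly glued covers of these fibre splitter modules must set under pressure: put every module on the bench flat into the press tray, one to a pocket, cover up as it lies. Crank the little screw press open, slide the loaded tray fully home against the back stop, then crank the platen down until its sprung pad bears firmly on the modules (about half a turn past first touch). Leave everything else on the bench where it is.

Things in the scene. Friction and masses are not known exactly. Their poses are not given: they have to be found in the camera images.
- press: Grey bench screw press, bolted down. Origin: on the bench, under the screw axis. Its x axis is the way the tray is pushed in, z up. Bed and loading table are one flat plate, top 20 mm above the bench, x = -310 to +110 mm, 200 mm wide. Above the channel hang the platen, 176 (x) x 104 mm, and its pad; two columns stand at x = 0, y = +-84 mm.
- mouth (a point): Middle of the mouth of the press's tray channel, on the bed plate, at press x = -137 mm, same axes as the press. Mouth 143 mm wide; flared lead-ins narrow it to 112 mm at x = -100 mm, where two guides, 13 mm high and 112 mm apart, begin and run to the back stop (face at x = +93.5 mm). Before the mouth the plate is open.
- tray_seat (a point): Where the tray's middle (tray_mid) lies when the tray is fully home: press x = 0, y = 0, 24 mm above the bench; same axes as the press.
- axis_top (a point): On the screw axis, at the top of the press's crosshead, 143 mm above the bench; the crosshead is 60 mm deep (x) and 212 mm wide (y), 32 mm tall. The crank turns above it about the vertical through this point.
- crank (a joint): Angle of the hand crank on the press screw, rad: 0 = platen fully up (end stop), 16.24 = fully down. Grows clockwise seen from above, 6 mm per turn; platen, crank and grip sink together. Stays where left (drag 1.4 N at the grip). With the tray in, the pad touches the modules at about 7.3 rad; above 6.8 rad the tray may not pass. The platen starts low.
- pad (a joint): How far the sprung rubber pad under the platen is pushed up, m: 0 = hanging free, up to 0.010. Springs: 5 N preload plus 2.5 N per mm.
- grip_mid (a point): Centre of the crank's upright black revolving grip, a cylinder 23 mm in diameter and 42 mm tall, 60 mm from the screw axis. The crank arm is 23 mm below this point, nothing stands higher than the grip. The grip centre is 213 mm above the bench with the platen fully up.
- tray_mid (a point): Middle of the aluminium tray, on the upper face of its 4 mm floor (4 mm above its underside). Tray 186 mm long (x) and 108 mm wide (y), walls and ribs 5 mm above the floor. Six pockets, 56 (x) x 36 mm (y), centred at x = -60, 0, +60 mm and y = +-29 mm. Its x axis points away from the handle, to the press. About 0.45 kg, loose on the loading table.
- tray_handle (a point): Centre of the tray's black handle bar: 12 mm thick (tray x), 80 mm wide (tray y), 20 mm tall, its underside 4 mm above the tray's underside; 148 mm from the tray's middle on its -x side, 49 mm clear of the tray's front wall; two low arms at y = +-34 mm join it to the tray.
- module1_mid (a point): Centre (half-way up) of a grey plastic splitter module, 50 mm (x) x 30 mm (y) x 22 mm (z), about 55 g, dark seam round it under the cover, a blank paper label on top, loose on the bench. Three to six modules are present.
- module2_mid (a point): Centre (half-way up) of a grey plastic splitter module, 50 mm (x) x 30 mm (y) x 22 mm (z), about 55 g, dark seam round it under the cover, a blank paper label on top, loose on the bench. Three to six modules are present.
- module3_mid (a point): Centre (half-way up) of a grey plastic splitter module, 50 mm (x) x 30 mm (y) x 22 mm (z), about 55 g, dark seam round it under the cover, a blank paper label on top, loose on the bench. Three to six modules are present.
- module4_mid (a point): Centre (half-way up) of a grey plastic splitter module, 50 mm (x) x 30 mm (y) x 22 mm (z), about 55 g, dark seam round it under the cover, a blank paper label on top, loose on the bench. Three to six modules are present.
- module5_mid (a point): Centre (half-way up) of a grey plastic splitter module, 50 mm (x) x 30 mm (y) x 22 mm (z), about 55 g, dark seam round it under the cover, a blank paper label on top, loose on the bench. Three to six modules are present.
- module6_mid (a point): Centre (half-way up) of a grey plastic splitter module, 50 mm (x) x 30 mm (y) x 22 mm (z), about 55 g, dark seam round it under the cover, a blank paper label on top, loose on the bench. Three to six modules are present.
- alcohol: Clear bottle, 42 mm in diameter, 115 mm tall; origin under its middle. A bystander: leave alone.
- meter: Black handheld power meter, 160 x 80 x 30 mm; origin under its middle. A bystander: leave alone.
- driver: Screwdriver, 170 mm long, lying; origin under its middle. A bystander: leave alone.
- cutters: Yellow-handled cutters, 150 mm long, lying; origin under its middle. A bystander: leave alone.
- adapter: Small white flanged fibre adapter, 26 x 30 x 18 mm; origin under its middle. A bystander: leave alone.
- tape: Black tape roll, 48 mm in diameter, 19 mm tall; origin under its middle. A bystander: leave alone.
- cleaver: Dark fibre cleaver, 85 x 60 x 34 mm; origin under its middle. A bystander: leave alone.

How it is judged:
By the outcome, as a careful person would: the job done as asked, in the order asked, and still so for the second after the job is handed in, with the robot touching nothing.
Of module1, module2, module3, module4, module5, module6 only 3 to 6 are there at a start; the rules pass over those that are not, and their reading is None.
At some moment in a run one of module1, module2, module3, module4, module5, module6 may be knocked a few centimetres aside while the robot is not near it.
Once in a run the grip may slacken for a moment while it holds something.
It also fails if it takes over 210 s, if anything falls off the work surface, if the arm or the gripper's body presses on something with over 40 N, if the wrist force passes 120 N, or if a joint passes its speed limit or range.

## Robot

A 6-joint arm with a two-finger parallel gripper is mounted at the origin on the work surface. World frame = base frame: x ahead of the robot, y to its left, z up, the work surface at z = 0. Lengths are in m, angles in rad, forces in N, time in s.
With the tool pointing down it reaches from about 0.35 to 0.85 m from the base axis. Payload 8.1 kg.
Tool frame: the origin (TCP) lies midway between the tips of the shut fingers; the grasp point (between the pads) lies 19 mm behind it (robot.tcp_to_grasp is the distance from the TCP to the grasp point, in m); z points along the fingers, y is the direction in which the jaws open and shut (so a half turn about z gives the same grasp; the last joint's range is limited). The gripper opens to 93 mm and grips with 3 to 60 N. Pads are 15 mm wide; open, the fingers measure 128 mm over their backs; the gripper's body (75 mm by 188 mm) begins 65 mm behind the grasp point.
Start: joints at [-1.237, 0.13, 1.488, -0, 1.523, -0.085], TCP at [0.244, -0.548, 0.219] pointing down, gripper open.
Joint ranges: [-2.96, 2.96], [-0.89, 2.26], [0.02, 2.5], [-1.34, 4.48], [0, 2.73], [-2.66, 2.66]. Speed limits (rad/s): [2.39, 2.39, 2.79, 3.14, 3.14, 3.14].

## Interface

Orientations are given as a rotation vector (axis times angle).
In Python, from plant import robot gives the robot as it stands.
- The arm moves only by the tool send_rows, never from a script. Its argument "series" is a list of rows, each an object of numbers: "wx", "wy", "wz": the turn, a rotation vector about the world's x, y, z in rad; "dx", "dy", "dz": the shift along the world's x, y, z in cm; "fingers": the closure in counts, from 0 (fully open) to 255 (shut). In form: [{"wx": .., "wy": .., "wz": .., "dx": .., "dy": .., "dz": .., "fingers": ..}, ...]. A call has 1 to 20 rows; each row shifts and turns the pose as measured when the row begins; what a row does not reach is not made up. A row lasts 1/12 s, in which the tool goes at most 41.7 mm and 7.16 degrees, less where a joint would pass 70% of its speed; a pose out of reach is approached as far as the arm can. A call is refused whole if a number of a shift passes 4.17 or a number of a turn 0.125, either way. A call with a gripper value outside its range is refused whole. The fingers move at their own pace and stop on an object; "newtons" is the grip in N (left out, the last holds). Time passes only in rows, so rows that do not move let the fingers close. It gives the time, the measured TCP pose, the force and the opening at its end, in the units of the state.
- robot.read_state(): the state, without advancing time (a new reading comes with each control period).
- robot.read_camera(name): name is "scene" or "side" or "wrist"; returns the picture (400x640x3 uint8, red, green, blue); there is no depth.
- robot.camera_info(name): a dict with "intrinsics" (3x3 intrinsics, pixels), "k1" (the pictures are not rectified: a ray, as slopes to the right and down, at radius r is drawn at 1 + k1 r^2 times it, then the intrinsics apply), "extrinsics" (4x4, takes a point from world to camera coordinates); the wrist camera has in their place "tool_from_camera" (4x4, takes a point from camera to tool coordinates, whose origin is the TCP and whose axes are the flange's). Camera axes: x right, y up, looking along -z (the intrinsics and any distortion apply to the point x, -y, -z); pixel columns grow to the right and rows downward; lengths in m; the calibration is good to about 2 mm. A picture is of the moment at which its call begins: read the wrist's pose just before it. camera_info takes no time and is no camera call.
- robot.close_job(): hands the job in, once; it reports no verdict.
The state is a dict: "t": time; "q": joint angles; "dq": joint speeds; "joint_torque": joint torques, N m; "tool_pos": TCP position; "orientation": TCP orientation; "force": force on the tool from outside, world axes, zero at the start; "wrist_torque": the same for the moment, N m; "opening": finger opening in m.
Only numpy, scipy, OpenCV 4.12 (cv2) and the standard library are available. Lean on these libraries where they do the work, as an engineer would, in place of code of your own. Each camera call takes 0.05 s, during which the arm holds its last target.

## Working session

There is one attempt and no reset: what is moved stays moved. The work goes in short steps, Python scripts to look and compute and a tool call to move; the robot and the scene stay as the last step left them, time stands still between calls to the robot, and variables do not carry over. Pictures are saved under pics/ and viewed, and the job is handed in when it is done.

Besides the shell and the picture viewer there is one more tool, called after "Emit:" by a JSON object that holds its "api" and its "payload". send_rows: Moves the arm, as the interface text tells. Its arguments: {"type":"object","properties":{"series":{"type":"array","items":{"type":"object","properties":{"wx":{"type":"number"},"wy":{"type":"number"},"wz":{"type":"number"},"dx":{"type":"number"},"dy":{"type":"number"},"dz":{"type":"number"},"fingers":{"type":"number"}}}},"newtons":{"type":"number"}},"required":["series"]}

```bash
ls; mkdir -p pics; python3 - <<'E'
from plant import robot
import cv2
print(robot.read_state())
for n in ("scene","side","wrist"):
    print(n,robot.camera_info(n))
    cv2.imwrite(f"pics/{n}0.png",robot.read_camera(n)[:,:,::-1])
E
```

```text
pics
{'t': 0.0, 'q': array([-1.23742183e+00,  1.31149090e-01,  1.48924941e+00, -9.85337085e-06,
        1.52301694e+00, -8.54287845e-02]), 'dq': array([ 0.00046021,  0.00055664, -0.00170228, -0.0010626 , -0.00106894,
        0.00025922]), 'joint_torque': array([-1.16387178e-03, -5.59848368e+01, -4.91754198e+01,  7.70422281e-02,
        3.57594341e-02, -1.64083012e-04]), 'tool_pos': array([ 0.24381641, -0.54761016,  0.21761108]), 'orientation': array([-3.07119777e+00, -6.52682448e-01,  3.69182800e-04]), 'force': array([-0.01621036, -0.26691142,  0.52621139]), 'wrist_torque': array([-0.02645859, -0.03048387,  0.04390881]), 'opening': 0.09263956318532818}
scene {'intrinsics': array([[409.13967358,   0.        , 313.02109746],
       [  0.        , 409.13967358, 199.07185128],
       [  0.        ,   0.        ,   1.        ]]), 'k1': 0.02323904537172755, 'extrinsics': array([[ 0.4191631 ,  0.90781651,  0.01309464, -0.2390998 ],
       [-0.75789539,  0.34192651,  0.55559054,  0.31891597],
       [ 0.49989686, -0.24280742,  0.83135293, -1.37579582],
       [ 0.        ,  0.        ,  0.  
[... 353 characters left out ...]
18407516],
       [-0.22146703,  0.85712592,  0.4650672 , -1.21178433],
       [ 0.        ,  0.        ,  0.        ,  1.        ]])}
wrist {'intrinsics': array([[354.49376564,   0.        , 314.60930803],
       [  0.        , 354.49376564, 196.92131317],
       [  0.        ,   0.        ,   1.        ]]), 'k1': 0.026221889477639315, 'tool_from_camera': array([[ 8.20392820e-04,  9.61971132e-01,  2.73149900e-01,
         7.53505740e-02],
       [ 9.99999024e-01, -4.80258319e-04, -1.31209047e-03,
         1.98975743e-04],
       [-1.13101064e-03,  2.73150710e-01, -9.61970587e-01,
        -1.67479326e-01],
       [ 0.00000000e+00,  0.00000000e+00,  0.00000000e+00,
         1.00000000e+00]])}
```

View pics/scene0.png

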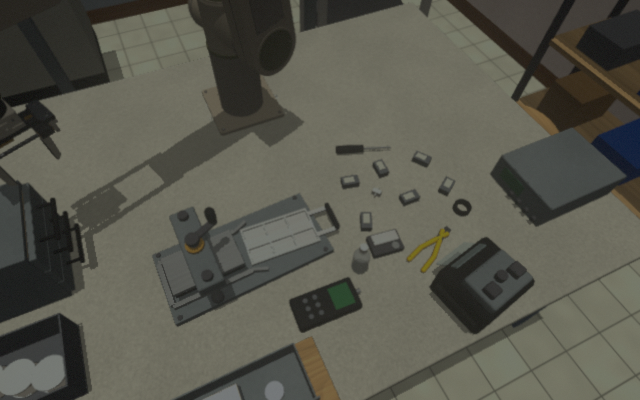

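View pics/side0.png

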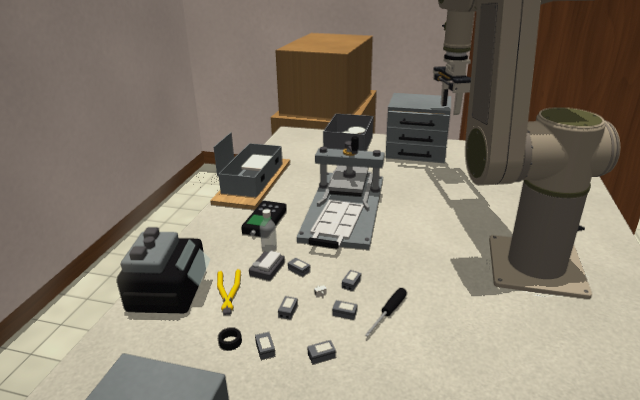

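View pics/wrist0.png

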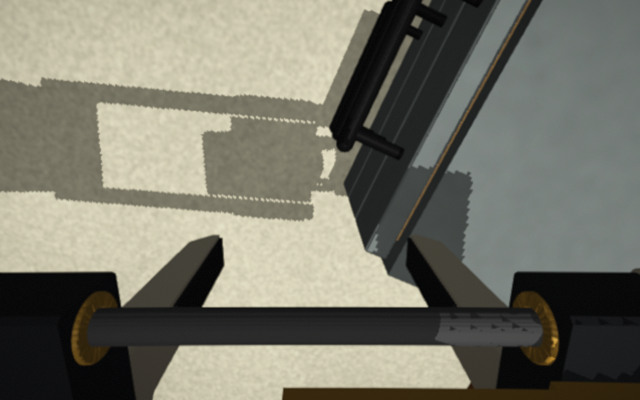

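```bash
cat > h.py <<'E'
import numpy as np, cv2
from scipy.spatial.transform import Rotation as R
from plant import robot
def und(ci,u,v):
    K=ci["intrinsics"];k=ci["k1"]
    xd=np.array([(u-K[0,2])/K[0,0],(v-K[1,2])/K[1,1]])
    x=xd.copy()
    for _ in range(20): x=xd/(1+k*(x@x))
    return np.array([x[0],-x[1],-1.])
def ray(name,u,v,st=None):
    ci=robot.camera_info(name)
    d=und(ci,u,v)
    if name=="wrist":
        Rt=R.from_rotvec(st["orientation"]).as_matrix();T=ci["tool_from_camera"]
        o=st["tool_pos"]+Rt@T[:3,3]; d=Rt@(T[:3,:3]@d)
    else:
        E=ci["extrinsics"];o=-E[:3,:3].T@E[:3,3];d=E[:3,:3].T@d
    return o,d/np.linalg.norm(d)
def onz(name,u,v,z,st=None):
    o,d=ray(name,u,v,st); return o+d*(z-o[2])/d[2]
def proj(name,p,st=None):
    ci=robot.camera_info(name);p=np.asarray(p,float)
    if name=="wrist":
        Rt=R.from_rotvec(st["orientation"]).as_matrix();T=ci["tool_from_camera"]
        c=T[:3,:3].T@(Rt.T@(p-st["tool_pos"])-T[:3,3])
    else:
        E=ci["extrinsics"];c=E[:3,:3]@p+E[:3,3]
    x=np.array([c[0],-c[1]])/-c[2]; x=x*(1+ci["k1"]*(x@x))
    K=ci["intrinsics"]; return np.array([K[0,0]*x[0]+K[0,2],K[1,1]*x[1]+K[1,2]])
def tri(rs):
    A=np.zeros((3,3));b=np.zeros(3)
    for o,d in rs:
        P=np.eye(3)-np.outer(d,d);A+=P;b+=P@o
    p=np.linalg.solve(A,b); return p,[np.linalg.norm(np.cross(p-o,d)) for o,d in rs]
def snap(name,fn,crop=None,s=1):
    st=robot.read_state(); im=robot.read_camera(name)[:,:,::-1].copy()
    np.save(f"pics/{fn}.npy",im)
    save(im,fn,crop,s); return im,st
def save(im,fn,crop=None,s=1):
    if crop: im=im[crop[1]:crop[3],crop[0]:crop[2]]
    cv2.imwrite(f"pics/{fn}.png",cv2.resize(im,None,fx=s,fy=s,interpolation=cv2.INTER_CUBIC))
E
python3 - <<'E'
from h import *
im=cv2.imread("pics/scene0.png"); save(im,"s0a",(320,135,480,260),5); save(im,"s0b",(145,180,345,330),4)
im=cv2.imread("pics/side0.png"); save(im,"d0a",(220,230,420,380),4); save(im,"d0b",(290,130,400,260),4.5)
E
```

```text
(no output)
```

View pics/s0a.png

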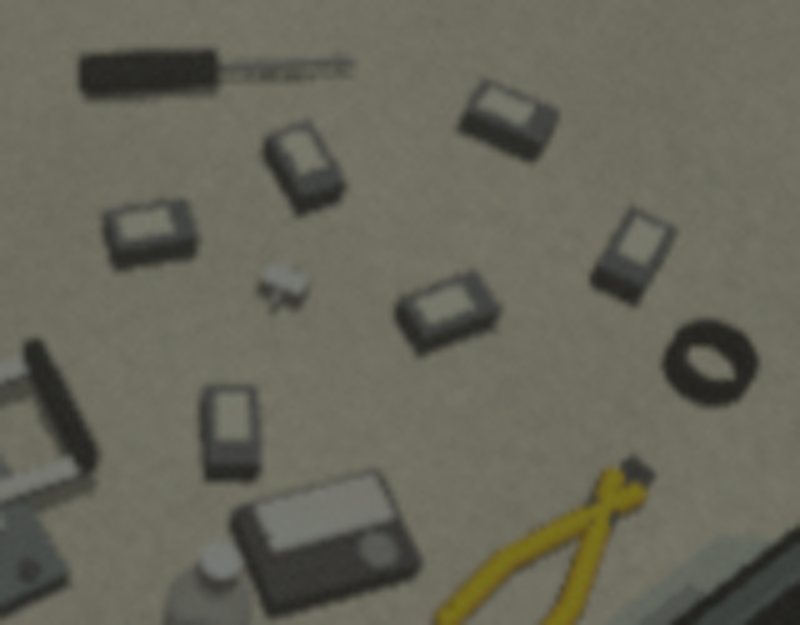

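View pics/s0b.png

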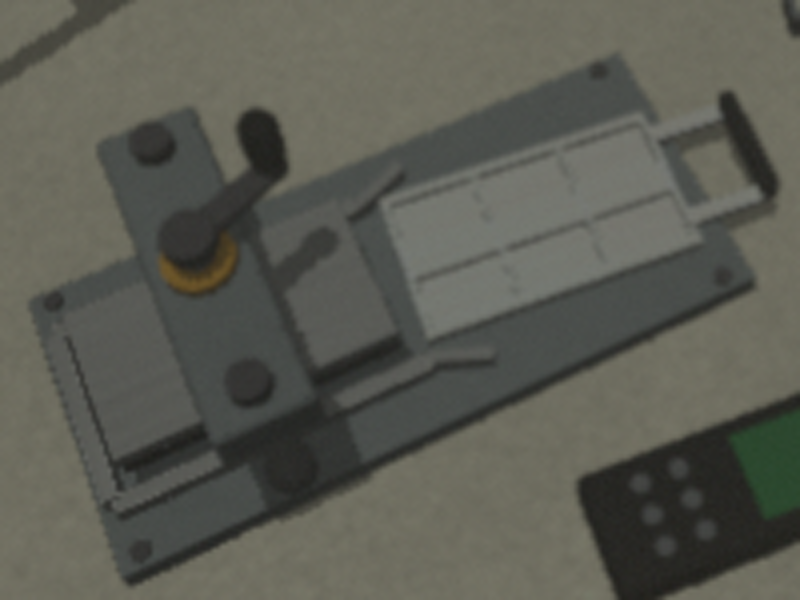

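View pics/d0a.png

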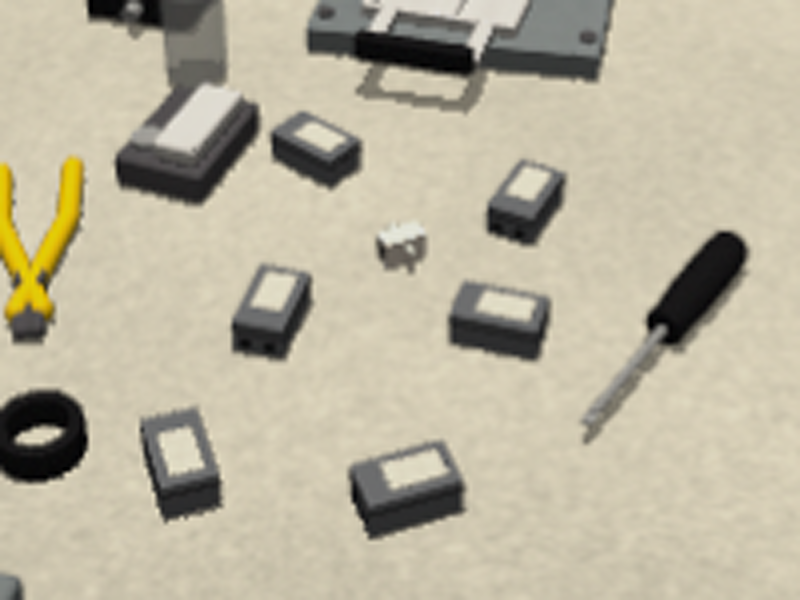

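View pics/d0b.png

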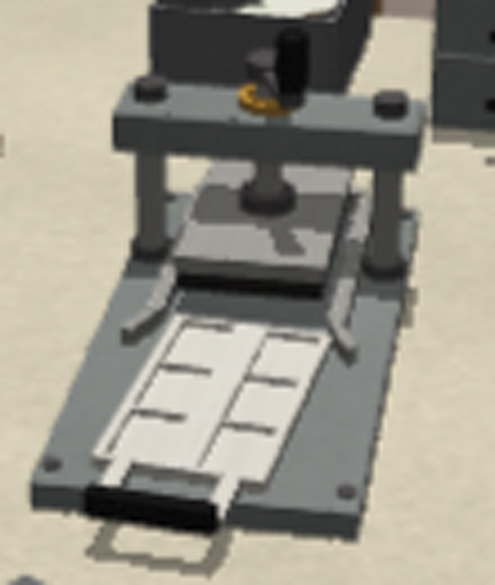

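```bash
python3 - <<'E'
from h import *
np.set_printoptions(precision=4,suppress=True)
print("plate")
P=[onz("scene",145+x/4,180+y/4,0.02) for x,y in [(32,300),(617,55),(753,282),(128,572)]]
for p in P: print(p)
for a,b in [(0,1),(1,2),(2,3),(3,0)]: print(np.linalg.norm(P[a]-P[b]), np.degrees(np.arctan2(*(P[b]-P[a])[1::-1])))
print("side plate near corners", [onz("side",290+x/4.5,130+y/4.5,0.02) for x,y in [(32,487),(362,515)]])
print("tray scene corners z.029")
T=[onz("scene",145+x/4,180+y/4,0.029) for x,y in [(380,203),(645,115),(705,240),(427,337)]]
for p in T: print(p)
for a,b in [(0,1),(1,2),(2,3),(3,0)]: print(np.linalg.norm(T[a]-T[b]), np.degrees(np.arctan2(*(T[b]-T[a])[1::-1])))
print("modules top centre")
S=[(150,222),(303,155),(511,108),(640,240),(446,302),(231,415)]
D=[(527,188),(500,303),(408,470),(180,445),(274,295),(317,135)]
for s,d in zip(S,D):
    a=onz("scene",320+s[0]/5,135+s[1]/5,.022); b=onz("side",220+d[0]/4,230+d[1]/4,.022)
    print(a[:2],b[:2],np.hypot(*a[:2]))
print("grip", tri([ray("scene",145+262/4,180+125/4),ray("side",290+292/4.5,130+40/4.5)]))
print("collar/axis", tri([ray("scene",145+190/4,180+235/4),ray("side",290+262/4.5,130+65/4.5)]))
E
```

```text
plate
[ 0.4466 -0.3899  0.02  ]
[0.4263 0.0235 0.02  ]
[0.6247 0.032  0.02  ]
[ 0.6414 -0.3782  0.02  ]
0.4139885742113415 92.80793137689494
0.19861975514770486 2.4507173237480204
0.41054813175934085 -87.66963479398002
0.19520655714651808 -176.5415097681911
side plate near corners [array([0.616 , 0.0388, 0.02  ]), array([0.4186, 0.0245, 0.02  ])]
tray scene corners z.029
[ 0.476  -0.1676  0.029 ]
[0.4852 0.0186 0.029 ]
[0.5887 0.0147 0.029 ]
[ 0.5786 -0.1724  0.029 ]
0.18643747763640306 87.15945313849578
0.10353251109271056 -2.195796694117641
0.18728945549523515 -93.08796429036221
0.10271767841541038 177.33504646205952
modules top centre
[0.4417 0.1765] [0.4398 0.1747] 0.4756960946520892
[0.4353 0.2818] [0.4348 0.2785] 0.5185061879317072
[0.4554 0.4138] [0.4542 0.4097] 0.6152871915576812
[0.5687 0.4271] [0.5697 0.4199] 0.711231743767353
[0.5597 0.3023] [0.5578 0.3006] 0.6361362812511763
[0.575  0.1562] [0.5767 0.1518] 0.5957971924086023
grip (array([ 0.5112, -0.2217,  0.2146]), [np.float64(0.0016429437691512828), np.float64(0.001642943769151315)])
collar/axis (array([ 0.5392, -0.2767,  0.1747]), [np.float64(0.0010974897236362745), np.float64(0.0010974897236363495)])
```

Emit:
{"api": "send_rows", "payload": {"series": [{"dx":0.75,"dy":3.3,"dz":0.2},{"dx":0.75,"dy":3.3,"dz":0.2},{"dx":0.75,"dy":3.3,"dz":0.2},{"dx":0.75,"dy":3.3,"dz":0.2},{"dx":0.75,"dy":3.3,"dz":0.2},{"dx":0.75,"dy":3.3,"dz":0.2},{"dx":0.75,"dy":3.3,"dz":0.2},{"dx":0.75,"dy":3.3,"dz":0.2},{"dx":0.75,"dy":3.3,"dz":0.2},{"dx":0.75,"dy":3.3,"dz":0.2},{"dx":0.75,"dy":3.3,"dz":0.2},{"dx":0.75,"dy":3.3,"dz":0.2},{"dx":0.75,"dy":3.3,"dz":0.2},{"dx":0.75,"dy":3.3,"dz":0.2},{"dx":0.75,"dy":3.3,"dz":0.2},{"dx":0.75,"dy":3.3,"dz":0.2},{"dx":0.75,"dy":3.3,"dz":0.2},{"dx":0.75,"dy":3.3,"dz":0.2}]}}

```text
schema error: expected keys wx, wy, wz, dx, dy, dz, fingers
```

Emit:
{"api": "send_rows", "payload": {"series": [{"wx":0,"wy":0,"wz":0,"dx":0.75,"dy":3.3,"dz":0.2,"fingers":90},{"wx":0,"wy":0,"wz":0,"dx":0.75,"dy":3.3,"dz":0.2,"fingers":90},{"wx":0,"wy":0,"wz":0,"dx":0.75,"dy":3.3,"dz":0.2,"fingers":90},{"wx":0,"wy":0,"wz":0,"dx":0.75,"dy":3.3,"dz":0.2,"fingers":90},{"wx":0,"wy":0,"wz":0,"dx":0.75,"dy":3.3,"dz":0.2,"fingers":90},{"wx":0,"wy":0,"wz":0,"dx":0.75,"dy":3.3,"dz":0.2,"fingers":90},{"wx":0,"wy":0,"wz":0,"dx":0.75,"dy":3.3,"dz":0.2,"fingers":90},{"wx":0,"wy":0,"wz":0,"dx":0.75,"dy":3.3,"dz":0.2,"fingers":90},{"wx":0,"wy":0,"wz":0,"dx":0.75,"dy":3.3,"dz":0.2,"fingers":90},{"wx":0,"wy":0,"wz":0,"dx":0.75,"dy":3.3,"dz":0.2,"fingers":90},{"wx":0,"wy":0,"wz":0,"dx":0.75,"dy":3.3,"dz":0.2,"fingers":90},{"wx":0,"wy":0,"wz":0,"dx":0.75,"dy":3.3,"dz":0.2,"fingers":90},{"wx":0,"wy":0,"wz":0,"dx":0.75,"dy":3.3,"dz":0.2,"fingers":90},{"wx":0,"wy":0,"wz":0,"dx":0.75,"dy":3.3,"dz":0.2,"fingers":90},{"wx":0,"wy":0,"wz":0,"dx":0.75,"dy":3.3,"dz":0.2,"fingers":90},{"wx":0,"wy":0,"wz":0,"dx":0.75,"dy":3.3,"dz":0.2,"fingers":90},{"wx":0,"wy":0,"wz":0,"dx":0.75,"dy":3.3,"dz":0.2,"fingers":90},{"wx":0,"wy":0,"wz":0,"dx":0.75,"dy":3.3,"dz":0.2,"fingers":90}], "newtons": 20}}

```text
t: 1.65
tool_pos: [0.3736, 0.0711, 0.2462]
orientation: [-3.067, -0.632, 0.0]
force: [0.9, -1.1, -0.5]
opening: 0.0601
```

Emit:
{"api": "send_rows", "payload": {"series": [{"wx":0,"wy":0,"wz":0,"dx":2.0,"dy":2.9,"dz":0.1,"fingers":90},{"wx":0,"wy":0,"wz":0,"dx":2.0,"dy":2.9,"dz":0.1,"fingers":90},{"wx":0,"wy":0,"wz":0,"dx":2.0,"dy":2.9,"dz":0.1,"fingers":90},{"wx":0,"wy":0,"wz":0,"dx":2.0,"dy":2.9,"dz":0.1,"fingers":90},{"wx":0,"wy":0,"wz":0,"dx":2.0,"dy":2.9,"dz":0.1,"fingers":90},{"wx":0,"wy":0,"wz":0,"dx":2.0,"dy":2.9,"dz":0.1,"fingers":90},{"wx":0,"wy":0,"wz":0,"dx":2.0,"dy":2.9,"dz":0.1,"fingers":90},{"wx":0,"wy":0,"wz":0,"dx":2.0,"dy":2.0,"dz":0.1,"fingers":90},{"wx":0,"wy":0,"wz":0,"dx":0,"dy":0,"dz":0,"fingers":90},{"wx":0,"wy":0,"wz":0,"dx":0,"dy":0,"dz":0,"fingers":90}]}}

```text
t: 2.48
tool_pos: [0.5369, 0.3152, 0.2486]
orientation: [-3.064, -0.647, 0.006]
force: [-0.8, -0.2, 0.5]
opening: 0.0602
```

```bash
python3 - <<'E'
from h import *
im,st=snap("wrist","w1"); print(st["t"],st["tool_pos"],st["orientation"])
np.save("pics/w1st.npy",np.r_[st["tool_pos"],st["orientation"]])
E
```

```text
2.4833 [0.53686162 0.31518114 0.24855037] [-3.06449135 -0.64718152  0.00612992]
```

View pics/w1.png

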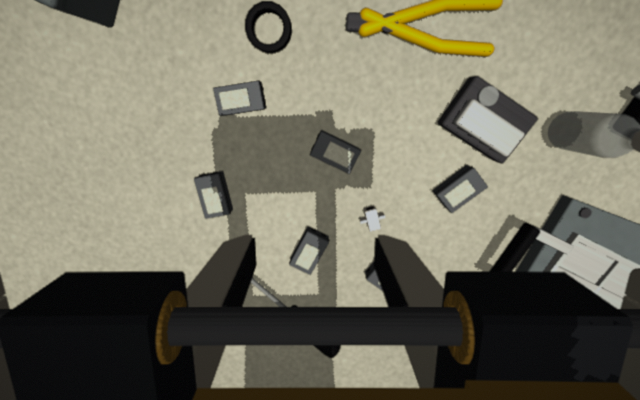

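```bash
python3 - <<'E'
from h import *
im=np.load("pics/w1.npy")
g=cv2.cvtColor(im,cv2.COLOR_BGR2GRAY)
for r in range(84,116,2): print(r,' '.join(f"{v:3d}" for v in g[r,208:272:2]))
print()
for r in range(166,212,3): print(r,' '.join(f"{v:3d}" for v in g[r,430:492:2]))
t=[cv2.resize(im[y-30:y+30,x-35:x+35],None,fx=5,fy=5,interpolation=cv2.INTER_CUBIC) for x,y in [(239,98),(336,152),(460,189),(309,250)]]
cv2.imwrite("pics/w1z.png",np.vstack([np.hstack(t[:2]),np.hstack(t[2:])]))
E
```

```text
84 181 177 176 173 168 171 175 178 177 163 158 151 116 111 103  88  89  93  94  98  99 100 100 100 101  81  21 121 181 180 180 178
86 184 182 176 160 151 124 115 112 104  88  90  92  94  95  97  96  97  97  98  98  99  99 100 100  99  95  30  85 179 175 179 182
88 183 184 155  88  86  91  92  93  96  96  96  95  95  96  97 106 113 116 146 126  93 100  99 100 101  98  35  31 161 172 179 180
90 177 183 161  95  93  94  92  93  98  99 114 131 148 165 178 184 188 188 191 174  97 100 100 100 101  98  52  34 161 174 180 175
92 176 183 176 102  93 104 149 177 183 180 188 189 191 191 191 191 191 189 186 177 101  99 100  99 101 102  71  31 165 179 181 176
94 181 184 179 119  92 115 187 191 188 191 191 190 191 192 192 192 189 191 188 186 115  99 100 100 100 102  79  21 143 181 178 179
96 181 184 181 129  90 101 181 191 192 191 191 189 190 191 191 192 189 192 192 193 142  99 100 100 101 102  90  26  96 180 177 177
98 170 176 181 160  94  95 160 189 189 191 188 186 185 191 191 189 187 187 193 193 152  97 100  99 101 101  99  33  79 178 177 173
100 164 169 178 171  99  91 132 192 191 192 191 190 
[... 2352 characters left out ...]
 193 191 187 147  97  88 102 149 170 172 179 181 182 182 185
199 181 183 184 165  81  51  86  89 109 177 192 193 194 194 194 192 184 146  92  88 107 157 179 177 166 170 175 169 171 173 180
202 189 189 189 185 173  94  46  77  90 105 174 194 193 193 182 143  94  88 117 161 184 181 179 176 172 176 172 172 172 174 175
205 181 183 182 182 180 176 131  47  76  89  98 171 177 139  94  89 128 163 182 180 181 178 181 186 185 180 177 176 176 176 175
208 182 185 181 181 179 182 173 152  96  71  88  89  90  89 122 163 181 178 176 177 179 176 174 179 180 175 177 180 179 178 178
211 183 181 181 186 188 185 181 183 179 131  75  89 128 164 179 182 181 180 177 180 179 180 180 179 175 175 175 175 175 179 181
```

View pics/w1z.png

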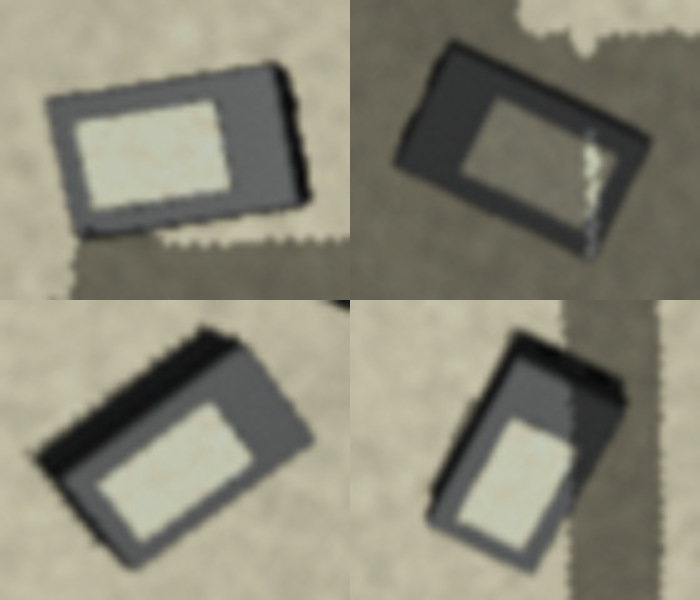

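```bash
cat >> h.py <<'E'
def modules(im,st,name="wrist",dbg=None):
    f=im.astype(float)+1
    f=cv2.GaussianBlur(f,(3,3),0.7)
    rat=f[:,:,0]/f[:,:,2]; br=f.sum(2)/3
    m=((rat>0.93)|(br<32)).astype(np.uint8)
    if dbg: cv2.imwrite(f"pics/{dbg}.png",m*255)
    cs,hi=cv2.findContours(m,cv2.RETR_CCOMP,cv2.CHAIN_APPROX_NONE)
    out=[]
    for i,c in enumerate(cs):
        if hi[0][i][3]<0: continue
        if cv2.contourArea(c)<60: continue
        W=np.array([onz(name,p[0],p[1],.022,st)[:2] for p in c[:,0,:]])*1000
        (cx,cy),(w,h),a=cv2.minAreaRect(W.astype(np.float32))
        if w<h: w,h,a=h,w,a+90
        if not(25<w<40 and 15<h<27): continue
        u=np.array([np.cos(np.radians(a)),np.sin(np.radians(a))]); c0=np.array([cx,cy])
        # which end has the wide rim: sample mask 9..13 mm beyond label end
        sc=[np.mean([m[tuple(np.clip(np.round(proj(name,[*((c0+s*u*d+v*np.array([-u[1],u[0]]))/1000),.022],st)).astype(int)[::-1],0,[399,639]))] for d in np.arange(w/2+5,w/2+9) for v in (-5,0,5)]) for s in (1,-1)]
        s=1 if sc[0]>sc[1] else -1
        out.append((c0+s*u*5.1,a%180,(w,h),sc,c[:,0,:].mean(0)))
    return out
E
python3 - <<'E'
from h import *
np.set_printoptions(precision=2,suppress=True)
im=np.load("pics/w1.npy");s=np.load("pics/w1st.npy");st=dict(tool_pos=s[:3],orientation=s[3:])
for o in modules(im,st,dbg="m1"): print(*o)
E
```

```text
[435.1  279.31] 175.665771484375 (33.31681823730469, 21.222766876220703) [np.float64(0.0), np.float64(1.0)] [307.16 256.3 ]
[454.78 412.02] 34.864505767822266 (33.338497161865234, 21.70368003845215) [np.float64(1.0), np.float64(0.0)] [212.08 200.09]
[578.73 150.05] 154.1081314086914 (32.75748062133789, 21.328678131103516) [np.float64(0.08333333333333333), np.float64(1.0)] [459.73 193.03]
[558.46 302.51] 87.65412902832031 (33.223846435546875, 21.34560775756836) [np.float64(1.0), np.float64(0.0)] [338.39 154.4 ]
[569.95 420.34] 123.15516662597656 (32.865142822265625, 20.734270095825195) [np.float64(0.0), np.float64(1.0)] [234.07  98.81]
```

View pics/m1.png

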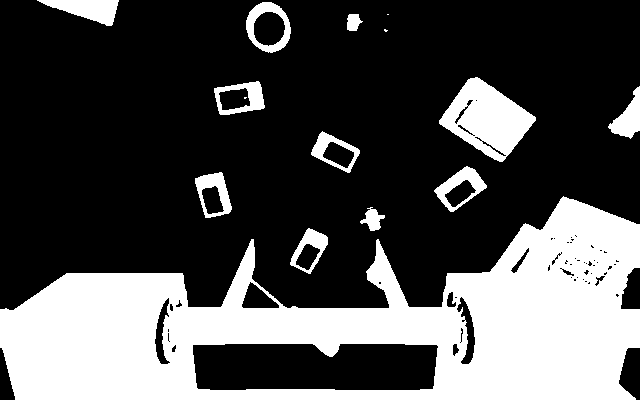

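Emit:
{"api": "send_rows", "payload": {"series": [{"wx":0,"wy":0,"wz":-0.1,"dx":-1.27,"dy":-0.45,"dz":-2.3,"fingers":90},{"wx":0,"wy":0,"wz":-0.1,"dx":-1.27,"dy":-0.45,"dz":-2.3,"fingers":90},{"wx":0,"wy":0,"wz":-0.1,"dx":-1.27,"dy":-0.45,"dz":-2.3,"fingers":90},{"wx":0,"wy":0,"wz":-0.1,"dx":-1.27,"dy":-0.45,"dz":-2.3,"fingers":90},{"wx":0,"wy":0,"wz":-0.09,"dx":-1.27,"dy":-0.45,"dz":-2.3,"fingers":90},{"wx":0,"wy":0,"wz":0,"dx":-1.27,"dy":-0.45,"dz":-2.3,"fingers":90},{"wx":0,"wy":0,"wz":0,"dx":-1.27,"dy":-0.45,"dz":-2.3,"fingers":90},{"wx":0,"wy":0,"wz":0,"dx":-1.27,"dy":-0.45,"dz":-2.3,"fingers":90},{"wx":0,"wy":0,"wz":0,"dx":0,"dy":0,"dz":0,"fingers":90},{"wx":0,"wy":0,"wz":0,"dx":0,"dy":0,"dz":0,"fingers":90}]}}

```text
t: 3.37
tool_pos: [0.4261, 0.2673, 0.0629]
orientation: [-3.128, 0.168, -0.013]
force: [0.3, 0.3, 1.0]
opening: 0.0602
```

```bash
cat >> h.py <<'E'
def head(st):
    Rm=R.from_rotvec(st["orientation"]).as_matrix(); y=Rm[:,1]
    return np.degrees(np.arctan2(y[1],y[0])), np.degrees(np.arccos(-Rm[2,2]))
def to(x,y,z=None,hd=None,st=None):
    st=st or robot.read_state(); p=st["tool_pos"]; h,tilt=head(st)
    print("t %.1f"%st["t"],"pos",np.round(p*1000,1),"head %.1f tilt %.1f"%(h,tilt),"open %.1f"%(st["opening"]*1000),"F",np.round(st["force"],1))
    Rm=R.from_rotvec(st["orientation"]).as_matrix()
    print("delta cm",np.round([x/10-p[0]*100,y/10-p[1]*100]+([] if z is None else [z/10-p[2]*100]),2), "wz rad",None if hd is None else np.round(np.radians((hd-h+180)%360-180),3), "level wx,wy",np.round(np.cross(Rm[:,2],[0,0,-1])[:2],4))
E
python3 - <<'E'
from h import *
to(435.1,279.3,9,-94.3)
im,st=snap("wrist","w2")
for o in modules(im,st): print(*o)
E
```

```text
t 3.4 pos [426.1 267.3  62.9] head -96.1 tilt 0.7 open 60.2 F [0.3 0.3 1. ]
delta cm [ 0.9   1.2  -5.39] wz rad 0.032 level wx,wy [-0.0085  0.0089]
[435.13363993 280.24473383] 176.24017333984375 (32.4484977722168, 20.24172019958496) [np.float64(0.0), np.float64(1.0)] [292.1986755  218.37086093]
[440.03592347 174.91939076] 77.2795639038086 (32.252262115478516, 20.106210708618164) [np.float64(1.0), np.float64(0.0)] [472.82098765 186.68518519]
[454.8247387  412.91288179] 34.02762222290039 (31.726085662841797, 20.1402587890625) [np.float64(1.0), np.float64(0.4166666666666667)] [ 77.86666667 207.44444444]
```

View pics/w2.png

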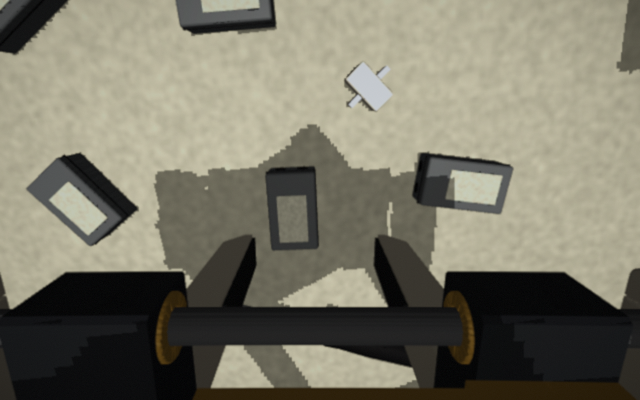

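Emit:
{"api": "send_rows", "payload": {"series": [{"wx":-0.008,"wy":0.009,"wz":0.03,"dx":0.9,"dy":1.25,"dz":-1.5,"fingers":90},{"wx":0,"wy":0,"wz":0,"dx":0,"dy":0,"dz":-1.0,"fingers":90},{"wx":0,"wy":0,"wz":0,"dx":0,"dy":0,"dz":-0.5,"fingers":90},{"wx":0,"wy":0,"wz":0,"dx":0,"dy":0,"dz":0,"fingers":90}]}}

```text
t: 3.75
tool_pos: [0.4415, 0.2815, 0.0393]
orientation: [-3.134, 0.123, -0.014]
force: [-0.0, 0.5, -0.6]
opening: 0.0598
```

```bash
python3 - <<'E'
from h import *
to(435.1,280.2,9,-94)
E
```

```text
t 3.8 pos [441.5 281.5  39.3] head -94.5 tilt 0.6 open 59.8 F [-0.   0.5 -0.6]
delta cm [-0.64 -0.13 -3.03] wz rad 0.009 level wx,wy [-0.0049  0.0094]
```

Emit:
{"api": "send_rows", "payload": {"series": [{"wx":-0.005,"wy":0.009,"wz":0.009,"dx":-0.6,"dy":-0.1,"dz":-0.5,"fingers":90},{"wx":0,"wy":0,"wz":0,"dx":0,"dy":0,"dz":-0.8,"fingers":90},{"wx":0,"wy":0,"wz":0,"dx":0,"dy":0,"dz":-0.8,"fingers":90},{"wx":0,"wy":0,"wz":0,"dx":0,"dy":0,"dz":-0.3,"fingers":90},{"wx":0,"wy":0,"wz":0,"dx":0,"dy":0,"dz":0,"fingers":90}]}}

```text
t: 4.17
tool_pos: [0.4369, 0.2805, 0.0163]
orientation: [-3.138, 0.111, -0.006]
force: [-0.0, -0.1, 0.1]
opening: 0.0603
```

```bash
python3 - <<'E'
from h import *
to(435.1,280.2,9,-94)
E
```

```text
t 4.2 pos [436.9 280.5  16.3] head -94.0 tilt 0.2 open 60.3 F [-0.  -0.1  0.1]
delta cm [-0.18 -0.03 -0.73] wz rad 0.001 level wx,wy [-0.0016  0.0037]
```

Emit:
{"api": "send_rows", "payload": {"series": [{"wx":0,"wy":0,"wz":0,"dx":-0.2,"dy":0,"dz":-0.6,"fingers":90},{"wx":0,"wy":0,"wz":0,"dx":0,"dy":0,"dz":0,"fingers":255},{"wx":0,"wy":0,"wz":0,"dx":0,"dy":0,"dz":0,"fingers":255},{"wx":0,"wy":0,"wz":0,"dx":0,"dy":0,"dz":0,"fingers":255},{"wx":0,"wy":0,"wz":0,"dx":0,"dy":0,"dz":0,"fingers":255},{"wx":0,"wy":0,"wz":0,"dx":0,"dy":0,"dz":0,"fingers":255}], "newtons": 25}}

```text
t: 4.67
tool_pos: [0.4343, 0.2803, 0.0094]
orientation: [-3.138, 0.111, -0.005]
force: [0.4, -1.2, 0.3]
opening: 0.0313
```

```bash
python3 - <<'E'
from h import *
to(532,120,250,-3)
im,st=snap("wrist","w3")
for o in modules(im,st): print(*o)
E
```

```text
t 4.7 pos [434.3 280.3   9.4] head -94.0 tilt 0.2 open 31.3 F [ 0.4 -1.2  0.3]
delta cm [  9.77 -16.03  24.06] wz rad 1.589 level wx,wy [-0.0012  0.0031]
[435.02402196 280.09266548] 176.0120086669922 (31.691368103027344, 19.814775466918945) [np.float64(1.0), np.float64(1.0)] [313.49479167 268.03645833]
[439.83652616 174.4112618 ] 76.71369934082031 (31.883426666259766, 20.050342559814453) [np.float64(1.0), np.float64(0.0)] [550.49047619 236.55238095]
```

View pics/w3.png

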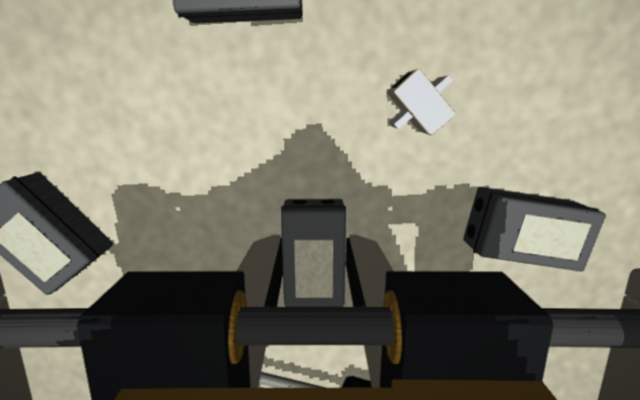

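Emit:
{"api": "send_rows", "payload": {"series": [{"wx":0,"wy":0,"wz":0,"dx":0,"dy":0,"dz":1.5,"fingers":255},{"wx":0,"wy":0,"wz":0,"dx":0,"dy":0,"dz":2.5,"fingers":255},{"wx":0,"wy":0,"wz":0,"dx":0.2,"dy":-1.0,"dz":2.5,"fingers":255},{"wx":0,"wy":0,"wz":0,"dx":0.4,"dy":-2.5,"dz":2,"fingers":255},{"wx":0,"wy":0,"wz":0,"dx":0.5,"dy":-3,"dz":1.5,"fingers":255},{"wx":0,"wy":0,"wz":0,"dx":0.5,"dy":-3,"dz":1.5,"fingers":255},{"wx":0,"wy":0,"wz":0,"dx":0.5,"dy":-3,"dz":1.5,"fingers":255},{"wx":0,"wy":0,"wz":0,"dx":0.5,"dy":-3,"dz":1.5,"fingers":255},{"wx":0,"wy":0,"wz":0,"dx":0.5,"dy":-3,"dz":1.5,"fingers":255},{"wx":0,"wy":0,"wz":0,"dx":0.5,"dy":-3,"dz":1.5,"fingers":255},{"wx":0,"wy":0,"wz":0,"dx":0.5,"dy":-3,"dz":1.5,"fingers":255},{"wx":0,"wy":0,"wz":0,"dx":0.5,"dy":-3,"dz":1.5,"fingers":255},{"wx":0,"wy":0,"wz":0,"dx":0.5,"dy":-2.5,"dz":1.5,"fingers":255},{"wx":0,"wy":0,"wz":0,"dx":0.5,"dy":-1.5,"dz":1,"fingers":255},{"wx":0,"wy":0,"wz":0,"dx":0,"dy":0,"dz":0,"fingers":255},{"wx":0,"wy":0,"wz":0,"dx":0,"dy":0,"dz":0,"fingers":255}]}}

```text
t: 6.05
tool_pos: [0.4873, -0.0513, 0.2525]
orientation: [3.136, -0.106, 0.012]
force: [-0.2, 0.2, -0.9]
opening: 0.0295
```

```bash
python3 - <<'E'
from h import *
to(490,-60,250,-94)
im,st=snap("wrist","w4")
np.save("pics/w4st.npy",np.r_[st["tool_pos"],st["orientation"]])
E
```

```text
t 6.0 pos [487.3 -51.3 252.5] head -93.9 tilt 0.5 open 29.5 F [-0.2  0.2 -0.9]
delta cm [ 0.27 -0.87 -0.25] wz rad -0.002 level wx,wy [0.004  0.0077]
```

View pics/w4.png

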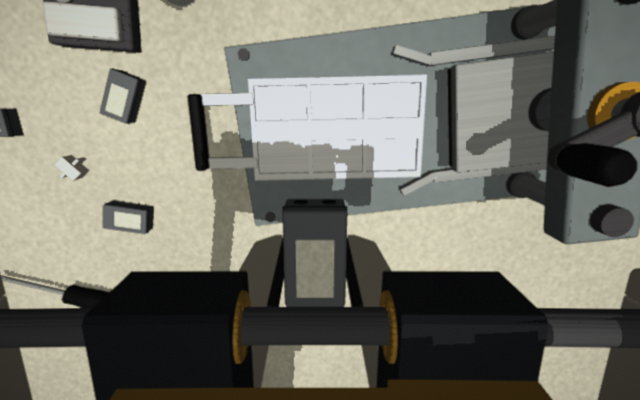

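```bash
python3 - <<'E'
from h import *
im=np.load("pics/w4.npy"); save(im,"w4z",(180,30,440,230),3)
E
```

```text
(no output)
```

View pics/w4z.png

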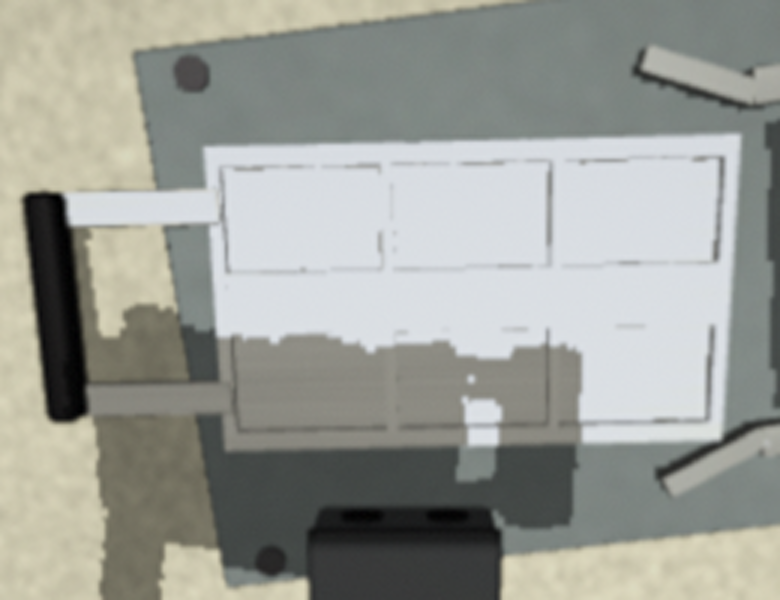

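```bash
python3 - <<'E'
from h import *
np.set_printoptions(precision=1,suppress=True)
s=np.load("pics/w4st.npy");st=dict(tool_pos=s[:3],orientation=s[3:])
W=lambda x,y,z: onz("wrist",180+x/3-1/3,30+y/3-1/3,z,st)[:2]*1000
T=[W(*p,.029) for p in [(204,147),(741,135),(720,440),(226,450)]]
print(T)
for a,b in [(0,1),(1,2),(3,2),(0,3)]: d=T[b]-T[a];print(np.hypot(*d),np.degrees(np.arctan2(d[1],d[0])))
print("tray mid",np.mean(T,0))
print("plate",W(136,50,.02),W(226,587,.02)); d=W(226,587,.02)-W(136,50,.02);print(np.hypot(*d),np.degrees(np.arctan2(d[1],d[0])))
print("guide tips",W(645,50,.033),W(668,492,.033))
print("handle", W(45,193,.044),W(65,415,.044))
g=lambda x,y,z: onz("wrist",x,y,z,st)[:2]*1000
print("grip top",g(617,163,.22))
E
```

```text
[array([586.5,  10.5]), array([ 577.8, -176.1]), array([ 469.8, -170.4]), array([478.6,  15. ])]
186.7939006206807 -92.67367562628412
108.12443728840677 176.9751032119842
185.65551343646294 -92.72025380530994
107.97252627917814 177.57873146753826
tray mid [528.2 -80.3]
plate [620.2  31.7] [421.1  22.9]
199.27845296101484 -177.46892055647015
guide tips [ 607.  -142.1] [ 452. -150.]
handle [574.2  63.1] [498.4  68.1]
grip top [ 514.4 -224.8]
```

Emit:
{"api": "send_rows", "payload": {"series": [{"wx":0.004,"wy":0.008,"wz":0.12,"dx":0,"dy":0,"dz":0,"fingers":255},{"wx":0,"wy":0,"wz":0.12,"dx":0,"dy":0,"dz":0,"fingers":255},{"wx":0,"wy":0,"wz":0.12,"dx":0,"dy":-0.5,"dz":0,"fingers":255},{"wx":0,"wy":0,"wz":0.12,"dx":0,"dy":-0.5,"dz":-0.5,"fingers":255},{"wx":0,"wy":0,"wz":0.12,"dx":0,"dy":-0.5,"dz":-1,"fingers":255},{"wx":0,"wy":0,"wz":0.12,"dx":0,"dy":-0.5,"dz":-1,"fingers":255},{"wx":0,"wy":0,"wz":0.12,"dx":0,"dy":-0.7,"dz":-1.2,"fingers":255},{"wx":0,"wy":0,"wz":0.12,"dx":0,"dy":-0.8,"dz":-1.2,"fingers":255},{"wx":0,"wy":0,"wz":0.12,"dx":0.1,"dy":-0.8,"dz":-1.2,"fingers":255},{"wx":0,"wy":0,"wz":0.12,"dx":0.1,"dy":-0.8,"dz":-1.2,"fingers":255},{"wx":0,"wy":0,"wz":0.12,"dx":0.1,"dy":-0.8,"dz":-1.2,"fingers":255},{"wx":0,"wy":0,"wz":0.12,"dx":0.1,"dy":-0.8,"dz":-1.2,"fingers":255},{"wx":0,"wy":0,"wz":0.08,"dx":0.1,"dy":-0.8,"dz":-1.2,"fingers":255},{"wx":0,"wy":0,"wz":0,"dx":0.1,"dy":-0.8,"dz":-1.2,"fingers":255},{"wx":0,"wy":0,"wz":0,"dx":0,"dy":0,"dz":0,"fingers":255},{"wx":0,"wy":0,"wz":0,"dx":0,"dy":0,"dz":0,"fingers":255}]}}

```text
t: 7.43
tool_pos: [0.4833, -0.1112, 0.11]
orientation: [-2.256, -2.158, 0.021]
force: [0.5, -0.1, 0.2]
opening: 0.0298
```

```bash
python3 - <<'E'
from h import *
to(496.4,-139.5,35,-2.7)
im,st=snap("wrist","w5")
E
```

```text
t 7.4 pos [ 483.3 -111.2  110. ] head -2.5 tilt 1.4 open 29.8 F [ 0.5 -0.1  0.2]
delta cm [ 1.31 -2.83 -7.5 ] wz rad -0.003 level wx,wy [-0.0046 -0.0233]
```

View pics/w5.png

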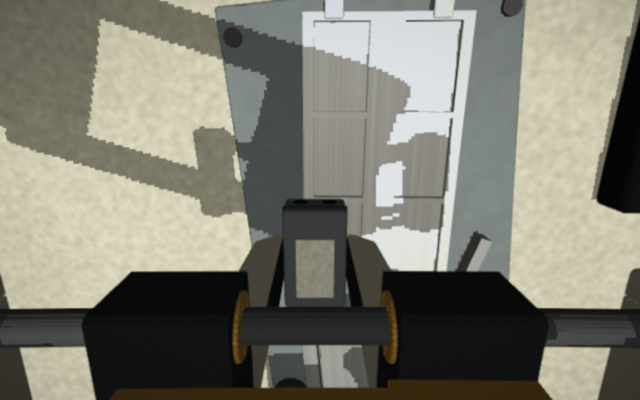

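Emit:
{"api": "send_rows", "payload": {"series": [{"wx":-0.004,"wy":-0.02,"wz":0,"dx":0.5,"dy":-0.9,"dz":-1,"fingers":255},{"wx":0,"wy":0,"wz":0,"dx":0.4,"dy":-0.9,"dz":-1.2,"fingers":255},{"wx":0,"wy":0,"wz":0,"dx":0.3,"dy":-0.7,"dz":-1.2,"fingers":255},{"wx":0,"wy":0,"wz":0,"dx":0,"dy":0,"dz":-0.6,"fingers":255},{"wx":0,"wy":0,"wz":0,"dx":0,"dy":0,"dz":0,"fingers":255}]}}

```text
t: 7.9
tool_pos: [0.4978, -0.133, 0.0717]
orientation: [2.267, 2.173, 0.002]
force: [-0.2, 0.3, -0.9]
opening: 0.0296
```

```bash
python3 - <<'E'
from h import *
to(496.4,-139.5,35,-2.7)
E
```

```text
t 7.9 pos [ 497.8 -133.    71.7] head -2.4 tilt 0.1 open 29.6 F [-0.2  0.3 -0.9]
delta cm [-0.14 -0.65 -3.67] wz rad -0.005 level wx,wy [-0.0002  0.0017]
```

Emit:
{"api": "send_rows", "payload": {"series": [{"wx":0,"wy":0,"wz":-0.005,"dx":-0.14,"dy":-0.6,"dz":-0.5,"fingers":255},{"wx":0,"wy":0,"wz":0,"dx":0,"dy":0,"dz":-0.8,"fingers":255},{"wx":0,"wy":0,"wz":0,"dx":0,"dy":0,"dz":-0.6,"fingers":255},{"wx":0,"wy":0,"wz":0,"dx":0,"dy":0,"dz":0,"fingers":255},{"wx":0,"wy":0,"wz":0,"dx":0,"dy":0,"dz":0,"fingers":255}]}}

```text
t: 8.32
tool_pos: [0.4965, -0.1384, 0.052]
orientation: [2.273, 2.167, 0.003]
force: [-0.4, -0.2, 0.1]
opening: 0.0298
```

```bash
python3 - <<'E'
from h import *
to(496.4,-139.5,35,-2.7)
E
```

```text
t 8.3 pos [ 496.5 -138.4   52. ] head -2.7 tilt 0.1 open 29.8 F [-0.4 -0.2  0.1]
delta cm [-0.01 -0.11 -1.7 ] wz rad 0.001 level wx,wy [-0.0005  0.0023]
```

Good. Lower, release gently, and rise.

Emit:
{"api": "send_rows", "payload": {"series": [{"wx":0,"wy":0,"wz":0,"dx":0,"dy":-0.1,"dz":-0.7,"fingers":255},{"wx":0,"wy":0,"wz":0,"dx":0,"dy":0,"dz":-0.6,"fingers":255},{"wx":0,"wy":0,"wz":0,"dx":0,"dy":0,"dz":-0.3,"fingers":255},{"wx":0,"wy":0,"wz":0,"dx":0,"dy":0,"dz":0,"fingers":255}]}}

```text
t: 8.65
tool_pos: [0.4969, -0.1394, 0.035]
orientation: [2.272, 2.166, 0.004]
force: [-0.0, -1.3, -0.9]
opening: 0.0299
```

```bash
python3 - <<'E'
from h import *
to(496.4,-139.5,34,-2.7)
E
```

```text
t 8.7 pos [ 496.9 -139.4   35. ] head -2.7 tilt 0.2 open 29.9 F [-0.  -1.3 -0.9]
delta cm [-0.05 -0.01 -0.1 ] wz rad 0.001 level wx,wy [-0.0002  0.0032]
```

Emit:
{"api": "send_rows", "payload": {"series": [{"wx":0,"wy":0,"wz":0,"dx":0,"dy":0,"dz":-0.05,"fingers":130},{"wx":0,"wy":0,"wz":0,"dx":0,"dy":0,"dz":0,"fingers":130},{"wx":0,"wy":0,"wz":0,"dx":0,"dy":0,"dz":0,"fingers":130},{"wx":0,"wy":0,"wz":0,"dx":0,"dy":0,"dz":2,"fingers":130},{"wx":0,"wy":0,"wz":0,"dx":0,"dy":0,"dz":3,"fingers":130},{"wx":0,"wy":0,"wz":0,"dx":0,"dy":1.5,"dz":3,"fingers":90},{"wx":0,"wy":0,"wz":0,"dx":-0.5,"dy":3,"dz":1.5,"fingers":90},{"wx":0,"wy":0,"wz":-0.04,"dx":-0.6,"dy":3.2,"dz":0,"fingers":90},{"wx":0,"wy":0,"wz":-0.04,"dx":-0.6,"dy":3.2,"dz":0,"fingers":90},{"wx":0,"wy":0,"wz":-0.04,"dx":-0.6,"dy":3.2,"dz":0,"fingers":90},{"wx":0,"wy":0,"wz":-0.04,"dx":-0.6,"dy":3.2,"dz":0,"fingers":90},{"wx":0,"wy":0,"wz":0,"dx":-0.6,"dy":3.2,"dz":-0.5,"fingers":90},{"wx":0,"wy":0,"wz":0,"dx":-0.6,"dy":3.2,"dz":-1,"fingers":90},{"wx":0,"wy":0,"wz":0,"dx":-0.6,"dy":3,"dz":-1,"fingers":90},{"wx":0,"wy":0,"wz":0,"dx":-0.5,"dy":2.0,"dz":-1.5,"fingers":90},{"wx":0,"wy":0,"wz":0,"dx":-0.3,"dy":1,"dz":-1,"fingers":90},{"wx":0,"wy":0,"wz":0,"dx":0,"dy":0,"dz":0,"fingers":90},{"wx":0,"wy":0,"wz":0,"dx":0,"dy":0,"dz":0,"fingers":90}]}}

```text
t: 10.15
tool_pos: [0.4416, 0.1706, 0.0914]
orientation: [2.442, 1.958, 0.029]
force: [-0.4, -0.4, 0.0]
opening: 0.06
```

```bash
cat >> h.py <<'E'
def look(fn,view=False):
    im,st=snap("wrist",fn)
    for c,a,wh,sc,px in modules(im,st): print("mod",np.round(c,1),"len %.1f jaw %.1f/%.1f"%(a,a-90,a+90),np.round(wh,1),np.round(sc,1),np.round(px))
    return im,st
E
python3 - <<'E'
from h import *
to(440,174.7,9,-13)
look("w6")
im,st=snap("scene","s6",(320,135,480,260),3)
save(im,"s6t",(145,180,345,330),4)
E
```

```text
t 10.2 pos [441.6 170.6  91.4] head -12.6 tilt 1.2 open 60.0 F [-0.4 -0.4  0. ]
delta cm [-0.16  0.41 -8.24] wz rad -0.008 level wx,wy [-0.0024  0.0214]
mod [440.4 175. ] len 77.9 jaw -12.1/167.9 [31.9 20.2] [1. 0.] [310. 210.]
mod [579.7 150.6] len 154.0 jaw 64.0/244.0 [32.3 20.3] [1. 1.] [506. 191.]
```

View pics/w6.png

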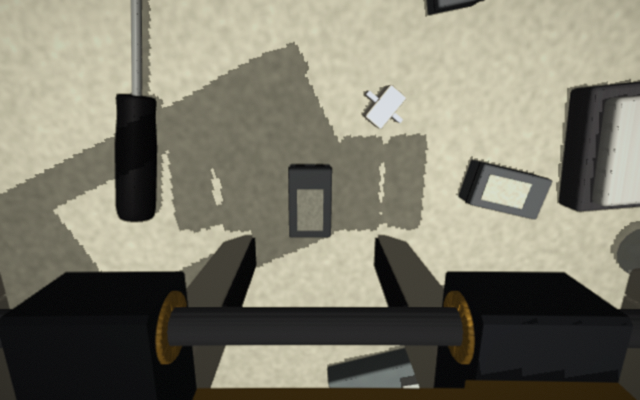

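View pics/s6t.png

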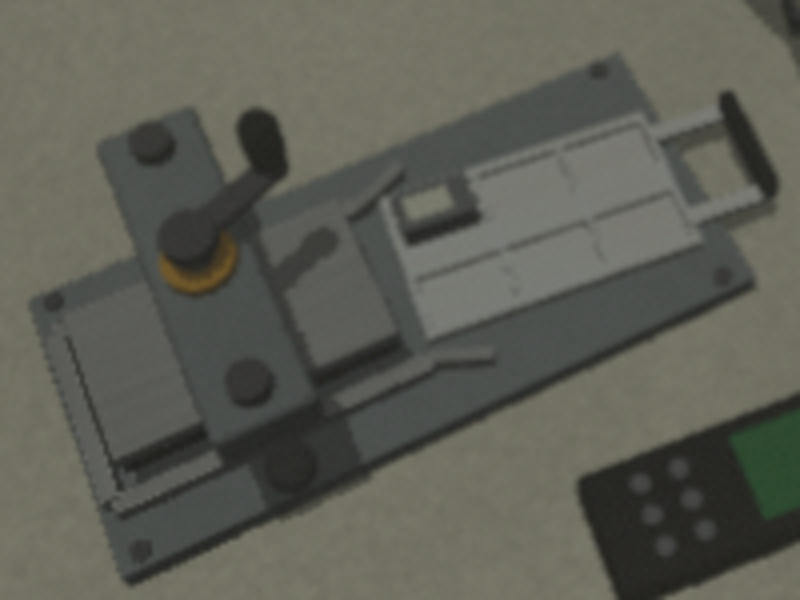

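Emit:
{"api": "send_rows", "payload": {"series": [{"wx":-0.002,"wy":0.021,"wz":0.009,"dx":-0.12,"dy":0.44,"dz":-1,"fingers":90},{"wx":0,"wy":0,"wz":0,"dx":0,"dy":0,"dz":-2,"fingers":90},{"wx":0,"wy":0,"wz":0,"dx":0,"dy":0,"dz":-2,"fingers":90},{"wx":0,"wy":0,"wz":0,"dx":0,"dy":0,"dz":-1,"fingers":90},{"wx":0,"wy":0,"wz":0,"dx":0,"dy":0,"dz":0,"fingers":90},{"wx":0,"wy":0,"wz":0,"dx":0,"dy":0,"dz":0,"fingers":90}]}}

```text
t: 10.75
tool_pos: [0.4481, 0.1696, 0.0367]
orientation: [2.447, 1.961, 0.015]
force: [1.1, -0.4, 0.2]
opening: 0.0602
```

```bash
python3 - <<'E'
from h import *
to(440.4,175,9,-12.1)
E
```

```text
t 10.8 pos [448.1 169.6  36.7] head -12.6 tilt 0.6 open 60.2 F [ 1.1 -0.4  0.2]
delta cm [-0.77  0.54 -2.77] wz rad 0.008 level wx,wy [-0.0019  0.0111]
```

Emit:
{"api": "send_rows", "payload": {"series": [{"wx":-0.002,"wy":0.011,"wz":0.008,"dx":-0.75,"dy":0.5,"dz":-0.3,"fingers":90},{"wx":0,"wy":0,"wz":0,"dx":0,"dy":0,"dz":-0.8,"fingers":90},{"wx":0,"wy":0,"wz":0,"dx":0,"dy":0,"dz":-0.8,"fingers":90},{"wx":0,"wy":0,"wz":0,"dx":0,"dy":0,"dz":0,"fingers":90}]}}

```text
t: 11.08
tool_pos: [0.4427, 0.1749, 0.0199]
orientation: [2.443, 1.972, 0.006]
force: [0.0, -0.6, -0.2]
opening: 0.06
```

```bash
python3 - <<'E'
from h import *
to(440.4,175,9,-12.1)
E
```

```text
t 11.1 pos [442.7 174.9  19.9] head -12.2 tilt 0.3 open 60.0 F [ 0.  -0.6 -0.2]
delta cm [-0.23  0.01 -1.09] wz rad 0.001 level wx,wy [-0.0012  0.0043]
```

Emit:
{"api": "send_rows", "payload": {"series": [{"wx":0,"wy":0.004,"wz":0,"dx":-0.2,"dy":0,"dz":-0.6,"fingers":90},{"wx":0,"wy":0,"wz":0,"dx":0,"dy":0,"dz":-0.4,"fingers":90},{"wx":0,"wy":0,"wz":0,"dx":0,"dy":0,"dz":0,"fingers":255},{"wx":0,"wy":0,"wz":0,"dx":0,"dy":0,"dz":0,"fingers":255},{"wx":0,"wy":0,"wz":0,"dx":0,"dy":0,"dz":0,"fingers":255},{"wx":0,"wy":0,"wz":0,"dx":0,"dy":0,"dz":0,"fingers":255},{"wx":0,"wy":0,"wz":0,"dx":0,"dy":0,"dz":0,"fingers":255},{"wx":0,"wy":0,"wz":0,"dx":0,"dy":0,"dz":0,"fingers":255}], "newtons": 30}}

```text
t: 11.75
tool_pos: [0.4407, 0.1752, 0.009]
orientation: [-2.443, -1.974, -0.001]
force: [0.1, 0.4, -0.5]
opening: 0.0293
```

```bash
python3 - <<'E'
from h import *
to(554.3,-141.6,60,-2.7)
look("w7")
E
```

```text
t 11.8 pos [440.7 175.2   9. ] head -12.1 tilt 0.1 open 29.3 F [ 0.1  0.4 -0.5]
delta cm [ 11.36 -31.68   5.1 ] wz rad 0.164 level wx,wy [-0.0012  0.0001]
mod [438.2 164.8] len 77.1 jaw -12.9/167.1 [32.  19.8] [1. 1.] [314. 270.]
```

Emit:
{"api": "send_rows", "payload": {"series": [{"wx":0,"wy":0,"wz":0,"dx":0,"dy":0,"dz":1.5,"fingers":255},{"wx":0,"wy":0,"wz":0,"dx":0,"dy":0,"dz":3,"fingers":255},{"wx":0,"wy":0,"wz":0.04,"dx":0.5,"dy":-1.0,"dz":3,"fingers":255},{"wx":0,"wy":0,"wz":0.04,"dx":1,"dy":-2.5,"dz":1.5,"fingers":255},{"wx":0,"wy":0,"wz":0.04,"dx":1.1,"dy":-3,"dz":0,"fingers":255},{"wx":0,"wy":0,"wz":0.04,"dx":1.1,"dy":-3,"dz":0,"fingers":255},{"wx":0,"wy":0,"wz":0,"dx":1.1,"dy":-3,"dz":0,"fingers":255},{"wx":0,"wy":0,"wz":0,"dx":1.1,"dy":-3,"dz":0,"fingers":255},{"wx":0,"wy":0,"wz":0,"dx":1.1,"dy":-3,"dz":0,"fingers":255},{"wx":0,"wy":0,"wz":0,"dx":1.1,"dy":-3,"dz":0,"fingers":255},{"wx":0,"wy":0,"wz":0,"dx":1.1,"dy":-3,"dz":0,"fingers":255},{"wx":0,"wy":0,"wz":0,"dx":1,"dy":-3,"dz":-0.3,"fingers":255},{"wx":0,"wy":0,"wz":0,"dx":0.6,"dy":-2,"dz":-0.3,"fingers":255},{"wx":0,"wy":0,"wz":0,"dx":0.2,"dy":-0.7,"dz":-0.3,"fingers":255},{"wx":0,"wy":0,"wz":0,"dx":0,"dy":0,"dz":0,"fingers":255},{"wx":0,"wy":0,"wz":0,"dx":0,"dy":0,"dz":0,"fingers":255}]}}

```text
t: 13.13
tool_pos: [0.5528, -0.1427, 0.0965]
orientation: [2.261, 2.172, 0.003]
force: [0.5, 0.1, -0.5]
opening: 0.0294
```

```bash
python3 - <<'E'
from h import *
to(554.3,-141,34,-2.7)
look("w8")
E
```

```text
t 13.1 pos [ 552.8 -142.7   96.5] head -2.3 tilt 0.3 open 29.4 F [ 0.5  0.1 -0.5]
delta cm [ 0.15  0.17 -6.25] wz rad -0.007 level wx,wy [0.0027 0.0054]
mod [ 489.3 -157.7] len 87.5 jaw -2.5/177.5 [36.  22.5] [1. 1.] [227. 221.]
```

View pics/w8.png

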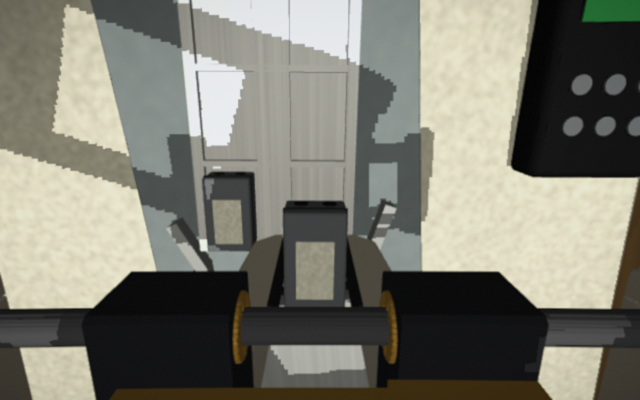

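Nearly on target; module A sits in its pocket at (230,210). Descend.

Emit:
{"api": "send_rows", "payload": {"series": [{"wx":0.002,"wy":0.005,"wz":-0.007,"dx":0.15,"dy":0.2,"dz":-1,"fingers":255},{"wx":0,"wy":0,"wz":0,"dx":0,"dy":0,"dz":-1.5,"fingers":255},{"wx":0,"wy":0,"wz":0,"dx":0,"dy":0,"dz":-1.2,"fingers":255},{"wx":0,"wy":0,"wz":0,"dx":0,"dy":0,"dz":-0.4,"fingers":255},{"wx":0,"wy":0,"wz":0,"dx":0,"dy":0,"dz":0,"fingers":255}]}}

```text
t: 13.6
tool_pos: [0.5539, -0.1337, 0.0529]
orientation: [-2.267, -2.174, -0.001]
force: [-0.3, -0.2, -0.5]
opening: 0.0296
```

```bash
python3 - <<'E'
from h import *
to(554.3,-141,34,-2.7)
E
```

```text
t 13.6 pos [ 553.9 -133.7   52.9] head -2.4 tilt 0.0 open 29.6 F [-0.3 -0.2 -0.5]
delta cm [ 0.04 -0.73 -1.89] wz rad -0.005 level wx,wy [-0.0008 -0.0001]
```

Emit:
{"api": "send_rows", "payload": {"series": [{"wx":0,"wy":0,"wz":-0.005,"dx":0.04,"dy":-0.65,"dz":0,"fingers":255},{"wx":0,"wy":0,"wz":0,"dx":0,"dy":0,"dz":-0.3,"fingers":255},{"wx":0,"wy":0,"wz":0,"dx":0,"dy":0,"dz":0,"fingers":255}]}}

```text
t: 13.85
tool_pos: [0.554, -0.1393, 0.0495]
orientation: [-2.27, -2.169, -0.0]
force: [0.4, 0.5, -0.6]
opening: 0.0301
```

```bash
python3 - <<'E'
from h import *
to(554.3,-141,34,-2.7)
E
```

```text
t 13.8 pos [ 554.  -139.3   49.5] head -2.6 tilt 0.1 open 30.1 F [ 0.4  0.5 -0.6]
delta cm [ 0.03 -0.17 -1.55] wz rad -0.001 level wx,wy [-0.0013 -0.0012]
```

Emit:
{"api": "send_rows", "payload": {"series": [{"wx":0,"wy":0,"wz":0,"dx":0.02,"dy":-0.17,"dz":-0.7,"fingers":255},{"wx":0,"wy":0,"wz":0,"dx":0,"dy":0,"dz":-0.6,"fingers":255},{"wx":0,"wy":0,"wz":0,"dx":0,"dy":0,"dz":-0.2,"fingers":255},{"wx":0,"wy":0,"wz":0,"dx":0,"dy":0,"dz":0,"fingers":255}]}}

```text
t: 14.18
tool_pos: [0.5553, -0.1421, 0.0345]
orientation: [2.272, 2.168, 0.002]
force: [0.8, 0.1, -1.3]
opening: 0.0296
```

```bash
python3 - <<'E'
from h import *
to(554.3,-141,34,-2.7)
E
```

```text
t 14.2 pos [ 555.3 -142.1   34.5] head -2.7 tilt 0.1 open 29.6 F [ 0.8  0.1 -1.3]
delta cm [-0.1   0.11 -0.05] wz rad -0.0 level wx,wy [-0.0003  0.0014]
```

```bash
python3 - <<'E'
from h import *
print("bottle base", onz("scene",360,268,0), "cap",onz("scene",363.5,247,.115), "cleaver",onz("scene",320+335/5,135+530/5,.03),"sidebottle",onz("side",269,249,0))
E
```

```text
bottle base [0.6891516  0.07788439 0.        ] cap [0.6862857 0.0745781 0.115    ] cleaver [0.66202359 0.16834477 0.03      ] sidebottle [0.68411056 0.07722088 0.        ]
```

Emit:
{"api": "send_rows", "payload": {"series": [{"wx":0,"wy":0,"wz":0,"dx":0,"dy":0,"dz":0,"fingers":145},{"wx":0,"wy":0,"wz":0,"dx":0,"dy":0,"dz":0,"fingers":145},{"wx":0,"wy":0,"wz":0,"dx":0,"dy":0,"dz":0,"fingers":145},{"wx":0,"wy":0,"wz":0,"dx":0,"dy":0,"dz":1.5,"fingers":145},{"wx":0,"wy":0,"wz":0,"dx":0,"dy":0,"dz":3,"fingers":145},{"wx":0,"wy":0,"wz":0,"dx":0,"dy":1,"dz":3,"fingers":145},{"wx":0,"wy":0,"wz":0,"dx":0,"dy":1,"dz":3,"fingers":145},{"wx":0,"wy":0,"wz":0,"dx":0,"dy":0,"dz":0,"fingers":145}]}}

```text
t: 14.85
tool_pos: [0.5525, -0.121, 0.1415]
orientation: [-2.271, -2.164, 0.001]
force: [1.1, 0.1, 1.6]
opening: 0.0401
```

```bash
python3 - <<'E'
from h import *
to(579,150.3,100,64)
look("w9")
E
```

```text
t 14.8 pos [ 552.5 -121.   141.5] head -2.8 tilt 0.3 open 40.1 F [1.1 0.1 1.6]
delta cm [ 2.65 27.13 -4.15] wz rad 1.165 level wx,wy [-0.0025 -0.0036]
mod [ 554.5 -161.8] len 87.0 jaw -3.0/177.0 [35.9 22.4] [1. 1.] [320. 229.]
mod [ 531.7 -144.6] len 70.1 jaw -19.9/160.1 [31.  17.2] [1. 1.] [293. 215.]
```

View pics/w9.png

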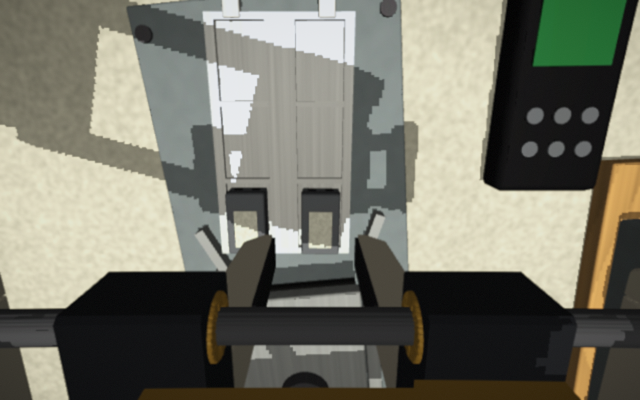

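Emit:
{"api": "send_rows", "payload": {"series": [{"wx":0,"wy":0,"wz":0.1,"dx":0.1,"dy":1.5,"dz":0,"fingers":90},{"wx":0,"wy":0,"wz":0.1,"dx":0.25,"dy":2.5,"dz":0,"fingers":90},{"wx":0,"wy":0,"wz":0.1,"dx":0.25,"dy":2.5,"dz":0,"fingers":90},{"wx":0,"wy":0,"wz":0.1,"dx":0.25,"dy":2.5,"dz":0,"fingers":90},{"wx":0,"wy":0,"wz":0.1,"dx":0.25,"dy":2.5,"dz":0,"fingers":90},{"wx":0,"wy":0,"wz":0.1,"dx":0.25,"dy":2.5,"dz":0,"fingers":90},{"wx":0,"wy":0,"wz":0.1,"dx":0.25,"dy":2.5,"dz":-0.5,"fingers":90},{"wx":0,"wy":0,"wz":0.1,"dx":0.25,"dy":2.5,"dz":-0.5,"fingers":90},{"wx":0,"wy":0,"wz":0.1,"dx":0.25,"dy":2.5,"dz":-1,"fingers":90},{"wx":0,"wy":0,"wz":0.1,"dx":0.25,"dy":2.5,"dz":-1,"fingers":90},{"wx":0,"wy":0,"wz":0.1,"dx":0.2,"dy":1.5,"dz":-1,"fingers":90},{"wx":0,"wy":0,"wz":0.03,"dx":0,"dy":0.5,"dz":0,"fingers":90},{"wx":0,"wy":0,"wz":0,"dx":0,"dy":0,"dz":0,"fingers":90},{"wx":0,"wy":0,"wz":0,"dx":0,"dy":0,"dz":0,"fingers":90}]}}

```text
t: 16.07
tool_pos: [0.5716, 0.1461, 0.0861]
orientation: [-0.683, -3.056, 0.015]
force: [0.3, -0.2, 0.0]
opening: 0.0596
```

```bash
python3 - <<'E'
from h import *
to(579,150.3,9,64)
look("w10")
E
```

```text
t 16.1 pos [571.6 146.1  86.1] head 64.8 tilt 0.8 open 59.6 F [ 0.3 -0.2  0. ]
delta cm [ 0.74  0.42 -7.71] wz rad -0.014 level wx,wy [ 0.0073 -0.0123]
mod [579.2 151. ] len 154.0 jaw 64.0/244.0 [32.  20.3] [1. 1.] [328. 211.]
mod [558.6 293.6] len 87.8 jaw -2.2/177.8 [32.2 20.2] [1. 1.] [532.  94.]
```

View pics/w10.png

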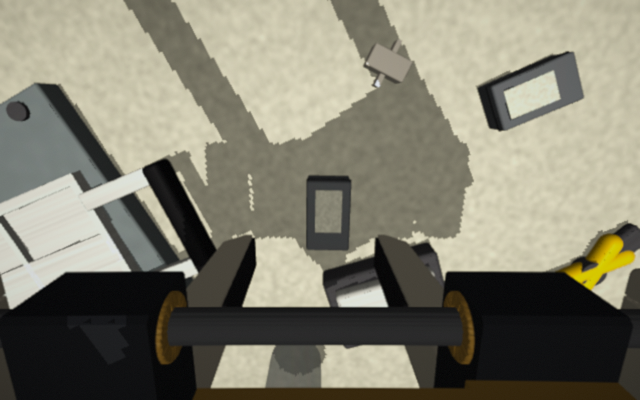

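Emit:
{"api": "send_rows", "payload": {"series": [{"wx":0.007,"wy":-0.012,"wz":-0.014,"dx":0.7,"dy":0.45,"dz":-0.5,"fingers":90},{"wx":0,"wy":0,"wz":0,"dx":0,"dy":0,"dz":-1.2,"fingers":90},{"wx":0,"wy":0,"wz":0,"dx":0,"dy":0,"dz":-1.2,"fingers":90},{"wx":0,"wy":0,"wz":0,"dx":0,"dy":0,"dz":-1.2,"fingers":90},{"wx":0,"wy":0,"wz":0,"dx":0,"dy":0,"dz":-0.5,"fingers":90},{"wx":0,"wy":0,"wz":0,"dx":0,"dy":0,"dz":0,"fingers":90}]}}

```text
t: 16.62
tool_pos: [0.5811, 0.1461, 0.0373]
orientation: [0.728, 3.052, 0.002]
force: [0.5, 0.3, 0.3]
opening: 0.0604
```

```bash
python3 - <<'E'
from h import *
to(579.2,150.8,9,64)
E
```

```text
t 16.6 pos [581.1 146.1  37.3] head 63.2 tilt 0.3 open 60.4 F [0.5 0.3 0.3]
delta cm [-0.19  0.47 -2.83] wz rad 0.014 level wx,wy [-0.0003  0.0047]
```

Emit:
{"api": "send_rows", "payload": {"series": [{"wx":0,"wy":0.005,"wz":0.014,"dx":-0.2,"dy":0.47,"dz":-0.3,"fingers":90},{"wx":0,"wy":0,"wz":0,"dx":0,"dy":0,"dz":-0.8,"fingers":90},{"wx":0,"wy":0,"wz":0,"dx":0,"dy":0,"dz":-0.7,"fingers":90},{"wx":0,"wy":0,"wz":0,"dx":0,"dy":0,"dz":0,"fingers":90}]}}

```text
t: 16.95
tool_pos: [0.5783, 0.151, 0.0169]
orientation: [-0.705, -3.059, 0.001]
force: [-0.6, 0.4, 1.0]
opening: 0.0601
```

```bash
python3 - <<'E'
from h import *
to(579.2,150.8,9,64)
E
```

```text
t 16.9 pos [578.3 151.   16.9] head 64.0 tilt 0.1 open 60.1 F [-0.6  0.4  1. ]
delta cm [ 0.09 -0.02 -0.79] wz rad -0.001 level wx,wy [-0.0001 -0.0023]
```

Emit:
{"api": "send_rows", "payload": {"series": [{"wx":0,"wy":0,"wz":0,"dx":0.09,"dy":0,"dz":-0.75,"fingers":90},{"wx":0,"wy":0,"wz":0,"dx":0,"dy":0,"dz":0,"fingers":255},{"wx":0,"wy":0,"wz":0,"dx":0,"dy":0,"dz":0,"fingers":255},{"wx":0,"wy":0,"wz":0,"dx":0,"dy":0,"dz":0,"fingers":255},{"wx":0,"wy":0,"wz":0,"dx":0,"dy":0,"dz":0,"fingers":255},{"wx":0,"wy":0,"wz":0,"dx":0,"dy":0,"dz":0,"fingers":255},{"wx":0,"wy":0,"wz":0,"dx":0,"dy":0,"dz":0,"fingers":255}]}}

```text
t: 17.53
tool_pos: [0.58, 0.1514, 0.0092]
orientation: [-0.705, -3.06, -0.0]
force: [0.5, -0.5, -0.8]
opening: 0.0294
```

```bash
python3 - <<'E'
from h import *
to(499.2,-78.9,100,-2.7)
look("w11")
E
```

```text
t 17.5 pos [580.  151.4   9.2] head 64.1 tilt 0.1 open 29.4 F [ 0.5 -0.5 -0.8]
delta cm [ -8.08 -23.03   9.08] wz rad -1.165 level wx,wy [-0.0003 -0.001 ]
mod [592.9 138.7] len 64.2 jaw -25.8/154.2 [37.2 16.5] [0. 0.] [315. 300.]
mod [579.4 150.9] len 154.1 jaw 64.1/244.1 [31.8 19.8] [1. 1.] [315. 250.]
```

Emit:
{"api": "send_rows", "payload": {"series": [{"wx":0,"wy":0,"wz":0,"dx":0,"dy":0,"dz":1.5,"fingers":255},{"wx":0,"wy":0,"wz":0,"dx":0,"dy":0,"dz":3,"fingers":255},{"wx":0,"wy":0,"wz":-0.1,"dx":-0.3,"dy":-1,"dz":3,"fingers":255},{"wx":0,"wy":0,"wz":-0.1,"dx":-0.7,"dy":-2,"dz":1.5,"fingers":255},{"wx":0,"wy":0,"wz":-0.1,"dx":-0.7,"dy":-2,"dz":0,"fingers":255},{"wx":0,"wy":0,"wz":-0.1,"dx":-0.7,"dy":-2,"dz":0,"fingers":255},{"wx":0,"wy":0,"wz":-0.1,"dx":-0.7,"dy":-2,"dz":0,"fingers":255},{"wx":0,"wy":0,"wz":-0.1,"dx":-0.7,"dy":-2,"dz":0,"fingers":255},{"wx":0,"wy":0,"wz":-0.1,"dx":-0.7,"dy":-2,"dz":0,"fingers":255},{"wx":0,"wy":0,"wz":-0.1,"dx":-0.7,"dy":-2,"dz":0,"fingers":255},{"wx":0,"wy":0,"wz":-0.1,"dx":-0.7,"dy":-2,"dz":0,"fingers":255},{"wx":0,"wy":0,"wz":-0.1,"dx":-0.7,"dy":-2,"dz":0,"fingers":255},{"wx":0,"wy":0,"wz":-0.1,"dx":-0.7,"dy":-2,"dz":0,"fingers":255},{"wx":0,"wy":0,"wz":-0.05,"dx":-0.4,"dy":-1,"dz":0,"fingers":255},{"wx":0,"wy":0,"wz":0,"dx":0,"dy":0,"dz":0,"fingers":255},{"wx":0,"wy":0,"wz":0,"dx":0,"dy":0,"dz":0,"fingers":255},{"wx":0,"wy":0,"wz":0,"dx":0,"dy":0,"dz":0,"fingers":255}]}}

```text
t: 19.0
tool_pos: [0.4986, -0.0777, 0.1068]
orientation: [2.309, 2.121, 0.01]
force: [-0.5, 0.2, -0.6]
opening: 0.0296
```

```bash
python3 - <<'E'
from h import *
to(499.2,-79.2,34,-2.7)
look("w12")
E
```

```text
t 19.0 pos [498.6 -77.7 106.8] head -4.9 tilt 0.5 open 29.6 F [-0.5  0.2 -0.6]
delta cm [ 0.06 -0.15 -7.28] wz rad 0.038 level wx,wy [0.0002 0.0093]
mod [506.3 -67.3] len 167.6 jaw 77.6/257.6 [28.6 15. ] [0.6 0.4] [332. 189.]
```

View pics/w12.png

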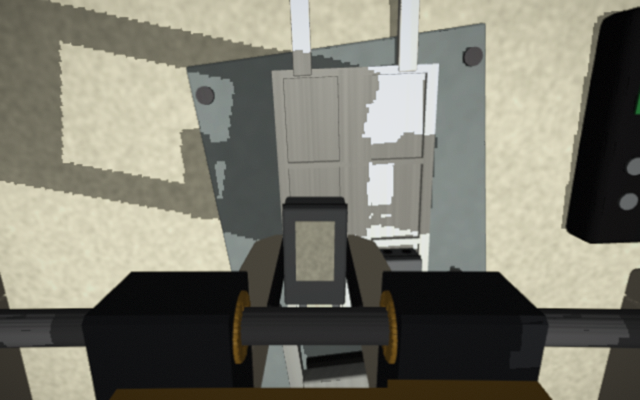

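Emit:
{"api": "send_rows", "payload": {"series": [{"wx":0,"wy":0.009,"wz":0.038,"dx":0.06,"dy":-0.15,"dz":-1,"fingers":255},{"wx":0,"wy":0,"wz":0,"dx":0,"dy":0,"dz":-1.5,"fingers":255},{"wx":0,"wy":0,"wz":0,"dx":0,"dy":0,"dz":-1.5,"fingers":255},{"wx":0,"wy":0,"wz":0,"dx":0,"dy":0,"dz":-1,"fingers":255},{"wx":0,"wy":0,"wz":0,"dx":0,"dy":0,"dz":0,"fingers":255},{"wx":0,"wy":0,"wz":0,"dx":0,"dy":0,"dz":0,"fingers":255}]}}

```text
t: 19.55
tool_pos: [0.5021, -0.0742, 0.0563]
orientation: [2.254, 2.186, 0.004]
force: [-0.0, 0.3, -1.6]
opening: 0.03
```

```bash
python3 - <<'E'
from h import *
to(499.2,-79.2,34,-2.7)
E
```

```text
t 19.6 pos [502.1 -74.2  56.3] head -1.8 tilt 0.2 open 30.0 F [-0.   0.3 -1.6]
delta cm [-0.29 -0.5  -2.23] wz rad -0.016 level wx,wy [-0.0006  0.0031]
```

Emit:
{"api": "send_rows", "payload": {"series": [{"wx":0,"wy":0.003,"wz":-0.016,"dx":-0.3,"dy":-0.5,"dz":0,"fingers":255},{"wx":0,"wy":0,"wz":0,"dx":0,"dy":0,"dz":-0.5,"fingers":255},{"wx":0,"wy":0,"wz":0,"dx":0,"dy":0,"dz":0,"fingers":255}]}}

```text
t: 19.8
tool_pos: [0.4998, -0.079, 0.0524]
orientation: [2.272, 2.169, 0.002]
force: [-0.4, 0.4, -1.0]
opening: 0.0297
```

```bash
python3 - <<'E'
from h import *
to(499.2,-79.2,34,-2.7)
E
```

```text
t 19.8 pos [499.8 -79.   52.4] head -2.7 tilt 0.1 open 29.7 F [-0.4  0.4 -1. ]
delta cm [-0.06 -0.02 -1.84] wz rad -0.001 level wx,wy [-0.0002  0.0011]
```

Emit:
{"api": "send_rows", "payload": {"series": [{"wx":0,"wy":0,"wz":0,"dx":-0.05,"dy":0,"dz":-0.7,"fingers":255},{"wx":0,"wy":0,"wz":0,"dx":0,"dy":0,"dz":-0.7,"fingers":255},{"wx":0,"wy":0,"wz":0,"dx":0,"dy":0,"dz":-0.35,"fingers":255},{"wx":0,"wy":0,"wz":0,"dx":0,"dy":0,"dz":0,"fingers":255}]}}

```text
t: 20.13
tool_pos: [0.5004, -0.0797, 0.0347]
orientation: [2.271, 2.166, 0.004]
force: [0.1, -0.4, -0.4]
opening: 0.0297
```

```bash
python3 - <<'E'
from h import *
to(499.2,-79.2,34,-2.7)
E
```

```text
t 20.1 pos [500.4 -79.7  34.7] head -2.7 tilt 0.2 open 29.7 F [ 0.1 -0.4 -0.4]
delta cm [-0.12  0.05 -0.07] wz rad 0.0 level wx,wy [0.0005 0.0042]
```

Emit:
{"api": "send_rows", "payload": {"series": [{"wx":0,"wy":0,"wz":0,"dx":-0.1,"dy":0,"dz":0,"fingers":145},{"wx":0,"wy":0,"wz":0,"dx":0,"dy":0,"dz":0,"fingers":145},{"wx":0,"wy":0,"wz":0,"dx":0,"dy":0,"dz":0,"fingers":145},{"wx":0,"wy":0,"wz":0,"dx":0,"dy":0,"dz":1.5,"fingers":145},{"wx":0,"wy":0,"wz":0,"dx":0,"dy":0,"dz":3,"fingers":145},{"wx":0,"wy":0,"wz":0,"dx":0.2,"dy":1.5,"dz":3,"fingers":90},{"wx":0,"wy":0,"wz":0,"dx":0.4,"dy":3,"dz":1,"fingers":90},{"wx":0,"wy":0,"wz":0,"dx":0.5,"dy":3.2,"dz":0,"fingers":90},{"wx":0,"wy":0,"wz":0,"dx":0.5,"dy":3.2,"dz":0,"fingers":90},{"wx":0,"wy":0,"wz":0,"dx":0.5,"dy":3.2,"dz":0,"fingers":90},{"wx":0,"wy":0,"wz":0,"dx":0.5,"dy":3.2,"dz":0,"fingers":90},{"wx":0,"wy":0,"wz":0,"dx":0.5,"dy":3.2,"dz":0,"fingers":90},{"wx":0,"wy":0,"wz":0,"dx":0.5,"dy":3.2,"dz":0,"fingers":90},{"wx":0,"wy":0,"wz":0,"dx":0.5,"dy":3.2,"dz":0,"fingers":90},{"wx":0,"wy":0,"wz":0,"dx":0.5,"dy":3.2,"dz":-0.5,"fingers":90},{"wx":0,"wy":0,"wz":0,"dx":0.5,"dy":3.2,"dz":-1,"fingers":90},{"wx":0,"wy":0,"wz":0,"dx":0.4,"dy":2,"dz":-1,"fingers":90},{"wx":0,"wy":0,"wz":0,"dx":0.2,"dy":0.8,"dz":-0.5,"fingers":90},{"wx":0,"wy":0,"wz":0,"dx":0,"dy":0,"dz":0,"fingers":90},{"wx":0,"wy":0,"wz":0,"dx":0,"dy":0,"dz":0,"fingers":90}]}}

```text
t: 21.8
tool_pos: [0.5591, 0.2996, 0.1006]
orientation: [2.27, 2.158, 0.023]
force: [-0.0, -0.9, 0.2]
opening: 0.0605
```

```bash
python3 - <<'E'
from h import *
to(558.5,302.5,9,-2.3)
look("w13")
im,st=snap("scene","s13")
cv2.imwrite("pics/s13z.png",np.vstack([cv2.resize(im[135:260,320:480],(640,300)),cv2.resize(im[190:290,220:420],(640,300))]))
E
```

```text
t 21.8 pos [559.1 299.6 100.6] head -2.9 tilt 1.0 open 60.5 F [-0.  -0.9  0.2]
delta cm [-0.06  0.29 -9.16] wz rad 0.01 level wx,wy [-0.0031  0.0176]
mod [558.5 302.2] len 87.6 jaw -2.4/177.6 [32.8 20.2] [1. 0.] [312. 207.]
```

View pics/w13.png

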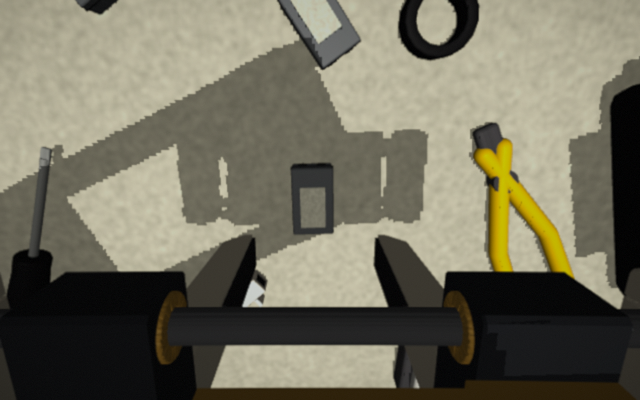

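View pics/s13z.png

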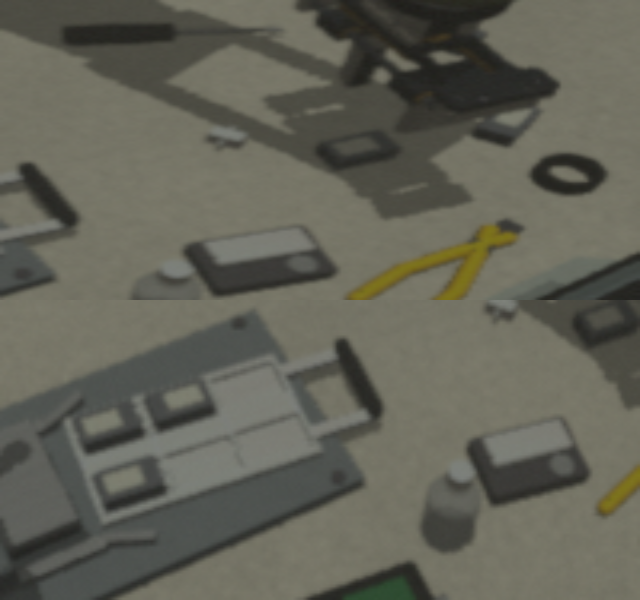

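Emit:
{"api": "send_rows", "payload": {"series": [{"wx":-0.003,"wy":0.017,"wz":0.01,"dx":-0.1,"dy":0.2,"dz":-1,"fingers":90},{"wx":0,"wy":0,"wz":0,"dx":-0.1,"dy":0,"dz":-2,"fingers":90},{"wx":0,"wy":0,"wz":0,"dx":-0.1,"dy":0,"dz":-2,"fingers":90},{"wx":0,"wy":0,"wz":0,"dx":-0.1,"dy":0,"dz":-1.5,"fingers":90},{"wx":0,"wy":0,"wz":0,"dx":0,"dy":0,"dz":0,"fingers":90},{"wx":0,"wy":0,"wz":0,"dx":0,"dy":0,"dz":0,"fingers":90}]}}

```text
t: 22.4
tool_pos: [0.5583, 0.2941, 0.0367]
orientation: [2.273, 2.167, 0.004]
force: [-0.2, 0.2, 0.8]
opening: 0.0603
```

```bash
python3 - <<'E'
from h import *
to(558.5,302.2,9,-2.4)
E
```

```text
t 22.4 pos [558.3 294.1  36.7] head -2.7 tilt 0.2 open 60.3 F [-0.2  0.2  0.8]
delta cm [ 0.02  0.81 -2.77] wz rad 0.006 level wx,wy [-0.001   0.0025]
```

Emit:
{"api": "send_rows", "payload": {"series": [{"wx":-0.001,"wy":0.002,"wz":0.006,"dx":0,"dy":0.8,"dz":-0.3,"fingers":90},{"wx":0,"wy":0,"wz":0,"dx":0,"dy":0,"dz":-0.8,"fingers":90},{"wx":0,"wy":0,"wz":0,"dx":0,"dy":0,"dz":-0.7,"fingers":90},{"wx":0,"wy":0,"wz":0,"dx":0,"dy":0,"dz":0,"fingers":90}]}}

```text
t: 22.73
tool_pos: [0.5607, 0.3023, 0.0205]
orientation: [2.267, 2.172, 0.006]
force: [0.1, -0.5, -0.5]
opening: 0.0603
```

```bash
python3 - <<'E'
from h import *
to(558.5,302.2,9,-2.4)
E
```

```text
t 22.7 pos [560.7 302.3  20.5] head -2.5 tilt 0.2 open 60.3 F [ 0.1 -0.5 -0.5]
delta cm [-0.22 -0.01 -1.15] wz rad 0.001 level wx,wy [-0.0015  0.0036]
```

Emit:
{"api": "send_rows", "payload": {"series": [{"wx":0,"wy":0.003,"wz":0,"dx":-0.2,"dy":0,"dz":-0.7,"fingers":90},{"wx":0,"wy":0,"wz":0,"dx":0,"dy":0,"dz":-0.4,"fingers":90},{"wx":0,"wy":0,"wz":0,"dx":0,"dy":0,"dz":0,"fingers":255},{"wx":0,"wy":0,"wz":0,"dx":0,"dy":0,"dz":0,"fingers":255},{"wx":0,"wy":0,"wz":0,"dx":0,"dy":0,"dz":0,"fingers":255},{"wx":0,"wy":0,"wz":0,"dx":0,"dy":0,"dz":0,"fingers":255},{"wx":0,"wy":0,"wz":0,"dx":0,"dy":0,"dz":0,"fingers":255},{"wx":0,"wy":0,"wz":0,"dx":0,"dy":0,"dz":0,"fingers":255}]}}

```text
t: 23.4
tool_pos: [0.559, 0.3029, 0.0093]
orientation: [-2.267, -2.174, -0.004]
force: [0.0, 0.8, -0.4]
opening: 0.0295
```

```bash
python3 - <<'E'
from h import *
to(557.2,-81.7,90,-2.7)
look("w14")
E
```

```text
t 23.4 pos [559.  302.9   9.3] head -2.4 tilt 0.1 open 29.5 F [ 0.   0.8 -0.4]
delta cm [ -0.18 -38.46   8.07] wz rad -0.005 level wx,wy [-0.002   0.0016]
mod [558.3 291.9] len 88.5 jaw -1.5/178.5 [32.4 19.8] [1. 1.] [315. 270.]
```

Emit:
{"api": "send_rows", "payload": {"series": [{"wx":0,"wy":0,"wz":0,"dx":0,"dy":0,"dz":1.5,"fingers":255},{"wx":0,"wy":0,"wz":0,"dx":0,"dy":0,"dz":3,"fingers":255},{"wx":0,"wy":0,"wz":0,"dx":0,"dy":-1.5,"dz":3,"fingers":255},{"wx":0,"wy":0,"wz":0,"dx":0,"dy":-3,"dz":1,"fingers":255},{"wx":0,"wy":0,"wz":0,"dx":0,"dy":-3.2,"dz":0,"fingers":255},{"wx":0,"wy":0,"wz":0,"dx":0,"dy":-3.2,"dz":0,"fingers":255},{"wx":0,"wy":0,"wz":0,"dx":0,"dy":-3.2,"dz":0,"fingers":255},{"wx":0,"wy":0,"wz":0,"dx":0,"dy":-3.2,"dz":0,"fingers":255},{"wx":0,"wy":0,"wz":0,"dx":0,"dy":-3.2,"dz":0,"fingers":255},{"wx":0,"wy":0,"wz":0,"dx":0,"dy":-3.2,"dz":0,"fingers":255},{"wx":0,"wy":0,"wz":0,"dx":0,"dy":-3.2,"dz":0,"fingers":255},{"wx":0,"wy":0,"wz":0,"dx":0,"dy":-3.2,"dz":0,"fingers":255},{"wx":0,"wy":0,"wz":0,"dx":0,"dy":-3.2,"dz":-0.3,"fingers":255},{"wx":0,"wy":0,"wz":0,"dx":0,"dy":-2.5,"dz":-0.3,"fingers":255},{"wx":0,"wy":0,"wz":0,"dx":0,"dy":-1.2,"dz":-0.3,"fingers":255},{"wx":0,"wy":0,"wz":0,"dx":0,"dy":0,"dz":0,"fingers":255},{"wx":0,"wy":0,"wz":0,"dx":0,"dy":0,"dz":0,"fingers":255},{"wx":0,"wy":0,"wz":0,"dx":0,"dy":0,"dz":0,"fingers":255}]}}

```text
t: 24.95
tool_pos: [0.5569, -0.0833, 0.0938]
orientation: [2.26, 2.172, 0.014]
force: [-0.4, 0.2, 0.2]
opening: 0.0297
```

```bash
python3 - <<'E'
from h import *
to(557.2,-80.9,34,-2.7)
look("w15")
E
```

```text
t 24.9 pos [556.9 -83.3  93.8] head -2.3 tilt 0.7 open 29.7 F [-0.4  0.2  0.2]
delta cm [ 0.03  0.24 -5.98] wz rad -0.008 level wx,wy [-0.0007  0.0114]
mod [493.  -87.6] len 87.4 jaw -2.6/177.4 [35.6 22.4] [1. 1.] [223. 209.]
```

View pics/w15.png

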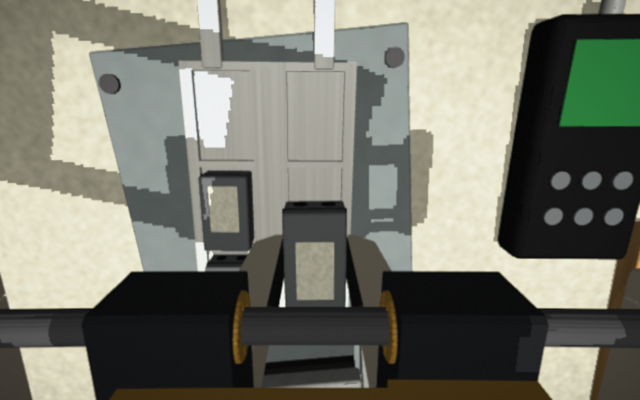

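Emit:
{"api": "send_rows", "payload": {"series": [{"wx":0,"wy":0.011,"wz":-0.008,"dx":0,"dy":-0.1,"dz":-1,"fingers":255},{"wx":0,"wy":0,"wz":0,"dx":0,"dy":0,"dz":-1.5,"fingers":255},{"wx":0,"wy":0,"wz":0,"dx":0,"dy":0,"dz":-1.2,"fingers":255},{"wx":0,"wy":0,"wz":0,"dx":0,"dy":0,"dz":-0.3,"fingers":255},{"wx":0,"wy":0,"wz":0,"dx":0,"dy":0,"dz":0,"fingers":255}]}}

```text
t: 25.42
tool_pos: [0.558, -0.079, 0.0515]
orientation: [-2.267, -2.174, -0.002]
force: [-0.5, -0.1, 0.1]
opening: 0.0298
```

```bash
python3 - <<'E'
from h import *
to(557.2,-80.9,34,-2.7)
E
```

```text
t 25.4 pos [558.  -79.   51.5] head -2.4 tilt 0.1 open 29.8 F [-0.5 -0.1  0.1]
delta cm [-0.08 -0.19 -1.75] wz rad -0.005 level wx,wy [-0.0012  0.0003]
```

Emit:
{"api": "send_rows", "payload": {"series": [{"wx":0,"wy":0,"wz":-0.005,"dx":-0.08,"dy":-0.2,"dz":-0.2,"fingers":255},{"wx":0,"wy":0,"wz":0,"dx":0,"dy":0,"dz":-0.7,"fingers":255},{"wx":0,"wy":0,"wz":0,"dx":0,"dy":0,"dz":-0.6,"fingers":255},{"wx":0,"wy":0,"wz":0,"dx":0,"dy":0,"dz":-0.1,"fingers":255},{"wx":0,"wy":0,"wz":0,"dx":0,"dy":0,"dz":0,"fingers":255}]}}

```text
t: 25.83
tool_pos: [0.5572, -0.0803, 0.0341]
orientation: [-2.272, -2.168, -0.001]
force: [0.7, -0.3, 0.5]
opening: 0.03
```

```bash
python3 - <<'E'
from h import *
to(557.2,-80.9,34,-2.7)
E
```

```text
t 25.8 pos [557.2 -80.3  34.1] head -2.7 tilt 0.1 open 30.0 F [ 0.7 -0.3  0.5]
delta cm [-0.   -0.06 -0.01] wz rad -0.0 level wx,wy [-0.0013 -0.0002]
```

Emit:
{"api": "send_rows", "payload": {"series": [{"wx":0,"wy":0,"wz":0,"dx":0,"dy":0,"dz":0,"fingers":145},{"wx":0,"wy":0,"wz":0,"dx":0,"dy":0,"dz":0,"fingers":145},{"wx":0,"wy":0,"wz":0,"dx":0,"dy":0,"dz":0,"fingers":145},{"wx":0,"wy":0,"wz":0,"dx":0,"dy":0,"dz":1.5,"fingers":145},{"wx":0,"wy":0,"wz":0,"dx":0,"dy":0,"dz":3,"fingers":145},{"wx":0,"wy":0,"wz":0,"dx":-0.2,"dy":1.5,"dz":3,"fingers":90},{"wx":0,"wy":0,"wz":-0.07,"dx":-0.6,"dy":3,"dz":1,"fingers":90},{"wx":0,"wy":0,"wz":-0.07,"dx":-0.7,"dy":3.3,"dz":0,"fingers":90},{"wx":0,"wy":0,"wz":-0.07,"dx":-0.7,"dy":3.3,"dz":0,"fingers":90},{"wx":0,"wy":0,"wz":-0.07,"dx":-0.7,"dy":3.3,"dz":0,"fingers":90},{"wx":0,"wy":0,"wz":-0.07,"dx":-0.7,"dy":3.3,"dz":0,"fingers":90},{"wx":0,"wy":0,"wz":-0.07,"dx":-0.7,"dy":3.3,"dz":0,"fingers":90},{"wx":0,"wy":0,"wz":-0.07,"dx":-0.7,"dy":3.3,"dz":0,"fingers":90},{"wx":0,"wy":0,"wz":-0.07,"dx":-0.7,"dy":3.3,"dz":0,"fingers":90},{"wx":0,"wy":0,"wz":-0.07,"dx":-0.7,"dy":3.3,"dz":0,"fingers":90},{"wx":0,"wy":0,"wz":-0.07,"dx":-0.7,"dy":3.3,"dz":0,"fingers":90},{"wx":0,"wy":0,"wz":-0.07,"dx":-0.7,"dy":3.3,"dz":-0.2,"fingers":90},{"wx":0,"wy":0,"wz":-0.07,"dx":-0.7,"dy":3.0,"dz":-0.5,"fingers":90},{"wx":0,"wy":0,"wz":-0.05,"dx":-0.4,"dy":2,"dz":-0.5,"fingers":90},{"wx":0,"wy":0,"wz":0,"dx":0,"dy":0.5,"dz":-0.5,"fingers":90}]}}

```text
t: 27.5
tool_pos: [0.4667, 0.3678, 0.1186]
orientation: [3.004, 0.898, 0.033]
force: [0.0, -0.9, 0.1]
opening: 0.0606
```

```bash
python3 - <<'E'
from h import *
to(454.8,412.4,90,-55.5)
look("w16")
E
```

```text
t 27.5 pos [466.7 367.8 118.6] head -56.7 tilt 1.2 open 60.6 F [ 0.  -0.9  0.1]
delta cm [-1.19  4.46 -2.86] wz rad 0.021 level wx,wy [-0.0003  0.0218]
mod [437.3 459.7] len 32.6 jaw -57.4/122.6 [32.4 20.7] [1. 0.] [189. 173.]
mod [570.5 420.3] len 123.4 jaw 33.4/213.4 [31.8 19.6] [0.2 1. ] [324.  38.]
```

View pics/w16.png

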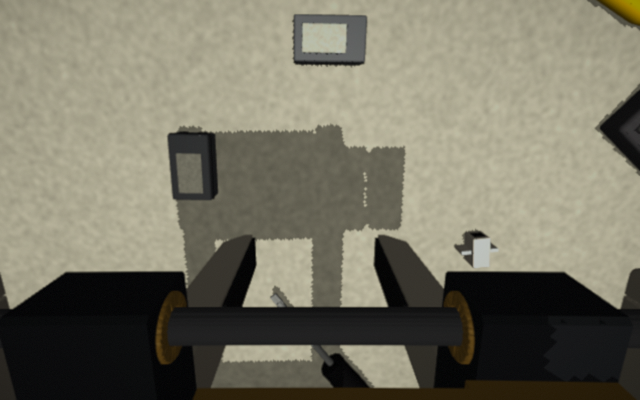

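Emit:
{"api": "send_rows", "payload": {"series": [{"wx":0,"wy":0.02,"wz":-0.01,"dx":-0.6,"dy":2,"dz":-0.5,"fingers":90},{"wx":0,"wy":0,"wz":0,"dx":-0.9,"dy":2.8,"dz":-0.8,"fingers":90},{"wx":0,"wy":0,"wz":0,"dx":-0.9,"dy":2.8,"dz":-0.8,"fingers":90},{"wx":0,"wy":0,"wz":0,"dx":-0.4,"dy":1.2,"dz":-0.5,"fingers":90},{"wx":0,"wy":0,"wz":0,"dx":0,"dy":0,"dz":0,"fingers":90},{"wx":0,"wy":0,"wz":0,"dx":0,"dy":0,"dz":0,"fingers":90}]}}

```text
t: 28.05
tool_pos: [0.441, 0.4521, 0.0908]
orientation: [3.007, 0.897, 0.0]
force: [0.3, 0.2, 0.2]
opening: 0.0602
```

```bash
python3 - <<'E'
from h import *
to(437.3,459.7,9,-57.4)
look("w17")
E
```

```text
t 28.1 pos [441.  452.1  90.8] head -56.8 tilt 0.2 open 60.2 F [0.3 0.2 0.2]
delta cm [-0.37  0.76 -8.18] wz rad -0.011 level wx,wy [0.0039 0.0013]
mod [437.7 459.2] len 32.1 jaw -57.9/122.1 [32.6 20.3] [1. 0.] [302. 213.]
mod [570.4 419.6] len 122.8 jaw 32.8/212.8 [32.2 19.9] [1. 1.] [463.  70.]
```

Emit:
{"api": "send_rows", "payload": {"series": [{"wx":0.003,"wy":0,"wz":-0.018,"dx":-0.3,"dy":0.7,"dz":-1,"fingers":90},{"wx":0,"wy":0,"wz":0,"dx":0,"dy":0,"dz":-1.7,"fingers":90},{"wx":0,"wy":0,"wz":0,"dx":0,"dy":0,"dz":-1.7,"fingers":90},{"wx":0,"wy":0,"wz":0,"dx":0,"dy":0,"dz":-1,"fingers":90},{"wx":0,"wy":0,"wz":0,"dx":0,"dy":0,"dz":0,"fingers":90}]}}

```text
t: 28.52
tool_pos: [0.4445, 0.4528, 0.0399]
orientation: [3.02, 0.862, 0.011]
force: [0.0, -0.2, -0.1]
opening: 0.0604
```

```bash
python3 - <<'E'
from h import *
to(437.6,459.4,9,-57.8)
E
```

```text
t 28.5 pos [444.5 452.8  39.9] head -58.2 tilt 0.4 open 60.4 F [ 0.  -0.2 -0.1]
delta cm [-0.69  0.66 -3.09] wz rad 0.006 level wx,wy [-0.0011  0.0072]
```

Emit:
{"api": "send_rows", "payload": {"series": [{"wx":0,"wy":0.007,"wz":0.006,"dx":-0.7,"dy":0.65,"dz":-0.3,"fingers":90},{"wx":0,"wy":0,"wz":0,"dx":0,"dy":0,"dz":-0.9,"fingers":90},{"wx":0,"wy":0,"wz":0,"dx":0,"dy":0,"dz":-0.8,"fingers":90},{"wx":0,"wy":0,"wz":0,"dx":0,"dy":0,"dz":0,"fingers":90}]}}

```text
t: 28.85
tool_pos: [0.4393, 0.4586, 0.0212]
orientation: [-3.017, -0.868, -0.004]
force: [-0.5, -0.3, -0.4]
opening: 0.0604
```

```bash
python3 - <<'E'
from h import *
to(437.6,459.4,9,-57.8)
E
```

```text
t 28.9 pos [439.3 458.6  21.2] head -57.9 tilt 0.2 open 60.4 F [-0.5 -0.3 -0.4]
delta cm [-0.17  0.08 -1.22] wz rad 0.002 level wx,wy [-0.0028  0.0018]
```

Emit:
{"api": "send_rows", "payload": {"series": [{"wx":-0.002,"wy":0,"wz":0,"dx":-0.17,"dy":0.08,"dz":-0.7,"fingers":90},{"wx":0,"wy":0,"wz":0,"dx":0,"dy":0,"dz":-0.5,"fingers":90},{"wx":0,"wy":0,"wz":0,"dx":0,"dy":0,"dz":0,"fingers":255},{"wx":0,"wy":0,"wz":0,"dx":0,"dy":0,"dz":0,"fingers":255},{"wx":0,"wy":0,"wz":0,"dx":0,"dy":0,"dz":0,"fingers":255},{"wx":0,"wy":0,"wz":0,"dx":0,"dy":0,"dz":0,"fingers":255},{"wx":0,"wy":0,"wz":0,"dx":0,"dy":0,"dz":0,"fingers":255},{"wx":0,"wy":0,"wz":0,"dx":0,"dy":0,"dz":0,"fingers":255}]}}

```text
t: 29.52
tool_pos: [0.4377, 0.4603, 0.0088]
orientation: [-3.018, -0.87, -0.005]
force: [0.4, -0.6, -0.6]
opening: 0.0298
```

```bash
python3 - <<'E'
from h import *
to(502.1,-19,90,-2.7)
look("w18")
E
```

```text
t 29.5 pos [437.7 460.3   8.8] head -57.8 tilt 0.2 open 29.8 F [ 0.4 -0.6 -0.6]
delta cm [  6.44 -47.93   8.12] wz rad 0.962 level wx,wy [-0.0013  0.0029]
mod [428.4 454. ] len 33.1 jaw -56.9/123.1 [32.4 19.8] [1. 1.] [314. 271.]
mod [570.8 419.3] len 122.2 jaw 32.2/212.2 [31.7 19.5] [1. 1.] [565.  53.]
```

Emit:
{"api": "send_rows", "payload": {"series": [{"wx":0,"wy":0,"wz":0,"dx":0,"dy":0,"dz":1.5,"fingers":255},{"wx":0,"wy":0,"wz":0,"dx":0,"dy":0,"dz":3,"fingers":255},{"wx":0,"wy":0,"wz":0,"dx":0.1,"dy":-1.5,"dz":3,"fingers":255},{"wx":0,"wy":0,"wz":0.07,"dx":0.4,"dy":-3,"dz":1.5,"fingers":255},{"wx":0,"wy":0,"wz":0.07,"dx":0.4,"dy":-3.3,"dz":0,"fingers":255},{"wx":0,"wy":0,"wz":0.07,"dx":0.4,"dy":-3.3,"dz":0,"fingers":255},{"wx":0,"wy":0,"wz":0.07,"dx":0.4,"dy":-3.3,"dz":0,"fingers":255},{"wx":0,"wy":0,"wz":0.07,"dx":0.4,"dy":-3.3,"dz":0,"fingers":255},{"wx":0,"wy":0,"wz":0.07,"dx":0.4,"dy":-3.3,"dz":0,"fingers":255},{"wx":0,"wy":0,"wz":0.07,"dx":0.4,"dy":-3.3,"dz":0,"fingers":255},{"wx":0,"wy":0,"wz":0.07,"dx":0.4,"dy":-3.3,"dz":0,"fingers":255},{"wx":0,"wy":0,"wz":0.07,"dx":0.4,"dy":-3.3,"dz":0,"fingers":255},{"wx":0,"wy":0,"wz":0.07,"dx":0.4,"dy":-3.3,"dz":0,"fingers":255},{"wx":0,"wy":0,"wz":0.07,"dx":0.4,"dy":-3.3,"dz":0,"fingers":255},{"wx":0,"wy":0,"wz":0.07,"dx":0.4,"dy":-3.3,"dz":0,"fingers":255},{"wx":0,"wy":0,"wz":0.05,"dx":0.4,"dy":-2.5,"dz":0,"fingers":255},{"wx":0,"wy":0,"wz":0.04,"dx":0.2,"dy":-1.5,"dz":0,"fingers":255},{"wx":0,"wy":0,"wz":0,"dx":0,"dy":0,"dz":0,"fingers":255},{"wx":0,"wy":0,"wz":0,"dx":0,"dy":0,"dz":0,"fingers":255},{"wx":0,"wy":0,"wz":0,"dx":0,"dy":0,"dz":0,"fingers":255}]}}

```text
t: 31.23
tool_pos: [0.4927, -0.0079, 0.1086]
orientation: [2.254, 2.183, 0.024]
force: [-0.6, 0.4, -1.1]
opening: 0.0296
```

```bash
python3 - <<'E'
from h import *
to(502.1,-18,34,-2.7)
look("w19")
E
```

```text
t 31.2 pos [492.7  -7.9 108.6] head -1.8 tilt 0.9 open 29.6 F [-0.6  0.4 -1.1]
delta cm [ 0.94 -1.01 -7.46] wz rad -0.015 level wx,wy [-0.0083  0.0134]
```

View pics/w19.png

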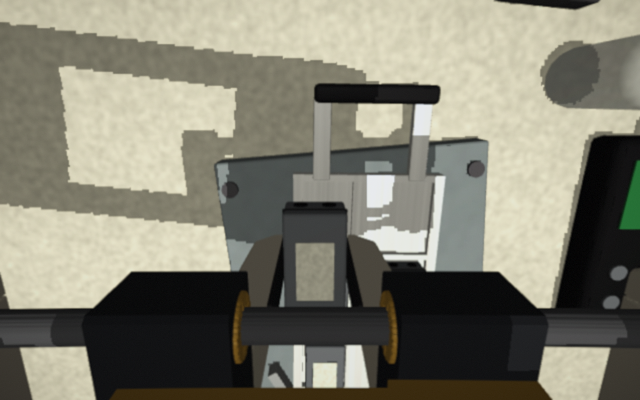

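Emit:
{"api": "send_rows", "payload": {"series": [{"wx":-0.008,"wy":0.013,"wz":-0.015,"dx":0.8,"dy":-1.2,"dz":-1,"fingers":255},{"wx":0,"wy":0,"wz":0,"dx":0,"dy":0,"dz":-1.5,"fingers":255},{"wx":0,"wy":0,"wz":0,"dx":0,"dy":0,"dz":-1.5,"fingers":255},{"wx":0,"wy":0,"wz":0,"dx":0,"dy":0,"dz":-1,"fingers":255},{"wx":0,"wy":0,"wz":0,"dx":0,"dy":0,"dz":0,"fingers":255}]}}

```text
t: 31.7
tool_pos: [0.5021, -0.014, 0.0584]
orientation: [2.268, 2.171, 0.005]
force: [-1.0, 0.2, -0.6]
opening: 0.03
```

```bash
python3 - <<'E'
from h import *
to(502.1,-18,34,-2.7)
E
```

```text
t 31.7 pos [502.1 -14.   58.4] head -2.5 tilt 0.2 open 30.0 F [-1.   0.2 -0.6]
delta cm [ 0.   -0.4  -2.44] wz rad -0.003 level wx,wy [-0.0008  0.0035]
```

Emit:
{"api": "send_rows", "payload": {"series": [{"wx":0,"wy":0.003,"wz":-0.003,"dx":-0.05,"dy":-0.4,"dz":-0.3,"fingers":255},{"wx":0,"wy":0,"wz":0,"dx":0,"dy":0,"dz":-0.7,"fingers":255},{"wx":0,"wy":0,"wz":0,"dx":0,"dy":0,"dz":0,"fingers":255}]}}

```text
t: 31.95
tool_pos: [0.5014, -0.0163, 0.0481]
orientation: [-2.27, -2.171, -0.001]
force: [0.2, 1.5, -1.2]
opening: 0.0296
```

```bash
python3 - <<'E'
from h import *
to(502.1,-18,34,-2.7)
E
```

```text
t 31.9 pos [501.4 -16.3  48.1] head -2.6 tilt 0.1 open 29.6 F [ 0.2  1.5 -1.2]
delta cm [ 0.07 -0.17 -1.41] wz rad -0.002 level wx,wy [-0.0012 -0.0001]
```

Emit:
{"api": "send_rows", "payload": {"series": [{"wx":0,"wy":0,"wz":0,"dx":0.06,"dy":-0.2,"dz":-0.6,"fingers":255},{"wx":0,"wy":0,"wz":0,"dx":0,"dy":0,"dz":-0.5,"fingers":255},{"wx":0,"wy":0,"wz":0,"dx":0,"dy":0,"dz":-0.25,"fingers":255},{"wx":0,"wy":0,"wz":0,"dx":0,"dy":0,"dz":0,"fingers":255}]}}

```text
t: 32.28
tool_pos: [0.5031, -0.0187, 0.0346]
orientation: [2.27, 2.17, 0.004]
force: [0.4, 0.5, -0.3]
opening: 0.0295
```

```bash
python3 - <<'E'
from h import *
to(502.1,-18,34,-2.7)
E
```

```text
t 32.3 pos [503.1 -18.7  34.6] head -2.6 tilt 0.1 open 29.5 F [ 0.4  0.5 -0.3]
delta cm [-0.1   0.07 -0.06] wz rad -0.002 level wx,wy [-0.0009  0.0023]
```

Emit:
{"api": "send_rows", "payload": {"series": [{"wx":0,"wy":0,"wz":0,"dx":-0.1,"dy":0,"dz":0,"fingers":145},{"wx":0,"wy":0,"wz":0,"dx":0,"dy":0,"dz":0,"fingers":145},{"wx":0,"wy":0,"wz":0,"dx":0,"dy":0,"dz":0,"fingers":145},{"wx":0,"wy":0,"wz":0,"dx":0,"dy":0,"dz":1.5,"fingers":145},{"wx":0,"wy":0,"wz":0,"dx":0,"dy":0,"dz":3,"fingers":145},{"wx":0,"wy":0,"wz":0,"dx":0.2,"dy":1.5,"dz":3,"fingers":90},{"wx":0,"wy":0,"wz":0.05,"dx":0.5,"dy":3,"dz":1,"fingers":90},{"wx":0,"wy":0,"wz":0.05,"dx":0.5,"dy":3.3,"dz":0,"fingers":90},{"wx":0,"wy":0,"wz":0.05,"dx":0.5,"dy":3.3,"dz":0,"fingers":90},{"wx":0,"wy":0,"wz":0.05,"dx":0.5,"dy":3.3,"dz":0,"fingers":90},{"wx":0,"wy":0,"wz":0.05,"dx":0.5,"dy":3.3,"dz":0,"fingers":90},{"wx":0,"wy":0,"wz":0.05,"dx":0.5,"dy":3.3,"dz":0,"fingers":90},{"wx":0,"wy":0,"wz":0.05,"dx":0.5,"dy":3.3,"dz":0,"fingers":90},{"wx":0,"wy":0,"wz":0.05,"dx":0.5,"dy":3.3,"dz":0,"fingers":90},{"wx":0,"wy":0,"wz":0.05,"dx":0.5,"dy":3.3,"dz":0,"fingers":90},{"wx":0,"wy":0,"wz":0.05,"dx":0.5,"dy":3.3,"dz":0,"fingers":90},{"wx":0,"wy":0,"wz":0.05,"dx":0.5,"dy":3.3,"dz":-0.5,"fingers":90},{"wx":0,"wy":0,"wz":0.05,"dx":0.5,"dy":3,"dz":-0.5,"fingers":90},{"wx":0,"wy":0,"wz":0.02,"dx":0.2,"dy":1,"dz":-0.5,"fingers":90},{"wx":0,"wy":0,"wz":0,"dx":0,"dy":0,"dz":0,"fingers":90}]}}

```text
t: 33.95
tool_pos: [0.568, 0.4181, 0.116]
orientation: [1.462, 2.772, 0.024]
force: [-0.3, -0.0, 0.1]
opening: 0.0602
```

```bash
python3 - <<'E'
from h import *
to(570.5,420,90,33)
look("w20")
E
```

```text
t 34.0 pos [568.  418.1 116. ] head 34.4 tilt 1.0 open 60.2 F [-0.3 -0.   0.1]
delta cm [ 0.25  0.19 -2.6 ] wz rad -0.024 level wx,wy [-0.01    0.0141]
mod [570.5 419.8] len 122.7 jaw 32.7/212.7 [32.6 20.4] [0.8 1. ] [317. 192.]
```

View pics/w20.png

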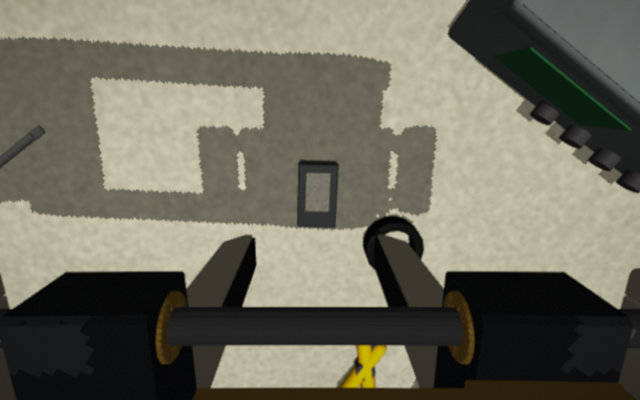

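Emit:
{"api": "send_rows", "payload": {"series": [{"wx":-0.01,"wy":0.014,"wz":-0.028,"dx":0.1,"dy":0.0,"dz":-1,"fingers":125},{"wx":0,"wy":0,"wz":0,"dx":0,"dy":0,"dz":-1.5,"fingers":125},{"wx":0,"wy":0,"wz":0,"dx":0,"dy":0,"dz":-1.5,"fingers":125},{"wx":0,"wy":0,"wz":0,"dx":0,"dy":0,"dz":-1.5,"fingers":125},{"wx":0,"wy":0,"wz":0,"dx":0,"dy":0,"dz":-1,"fingers":125},{"wx":0,"wy":0,"wz":0,"dx":0,"dy":0,"dz":0,"fingers":125},{"wx":0,"wy":0,"wz":0,"dx":0,"dy":0,"dz":0,"fingers":125}]}}

```text
t: 34.58
tool_pos: [0.5695, 0.4108, 0.0476]
orientation: [1.514, 2.751, -0.001]
force: [0.2, -0.2, 0.2]
opening: 0.0475
```

```bash
python3 - <<'E'
from h import *
to(570.4,419.9,9,32.7)
look("w21")
E
```

```text
t 34.6 pos [569.5 410.8  47.6] head 32.3 tilt 0.1 open 47.5 F [ 0.2 -0.2  0.2]
delta cm [ 0.09  0.91 -3.86] wz rad 0.006 level wx,wy [0.0013 0.0011]
mod [570.4 419.8] len 122.2 jaw 32.2/212.2 [32.  19.8] [1. 1.] [325. 211.]
```

View pics/w21.png

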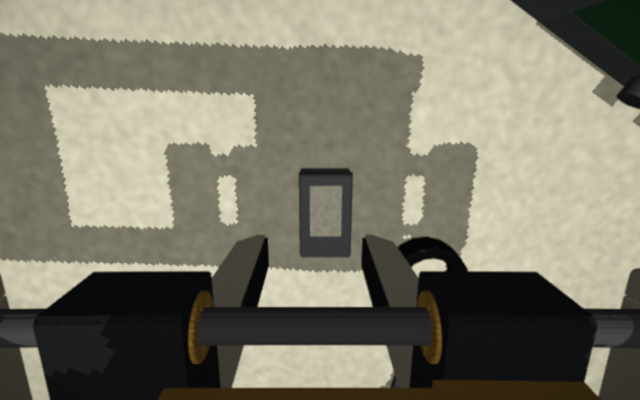

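Emit:
{"api": "send_rows", "payload": {"series": [{"wx":0.001,"wy":0.001,"wz":0.003,"dx":0.05,"dy":0.9,"dz":0,"fingers":125},{"wx":0,"wy":0,"wz":0,"dx":0,"dy":0,"dz":-0.9,"fingers":125},{"wx":0,"wy":0,"wz":0,"dx":0,"dy":0,"dz":-0.9,"fingers":125},{"wx":0,"wy":0,"wz":0,"dx":0,"dy":0,"dz":-0.5,"fingers":125},{"wx":0,"wy":0,"wz":0,"dx":0,"dy":0,"dz":0,"fingers":125}]}}

```text
t: 35.05
tool_pos: [0.5719, 0.4218, 0.026]
orientation: [1.509, 2.752, 0.007]
force: [-0.2, 0.8, -0.8]
opening: 0.0472
```

```bash
python3 - <<'E'
from h import *
to(570.4,419.9,9,32.5)
E
```

```text
t 35.0 pos [571.9 421.8  26. ] head 32.5 tilt 0.3 open 47.2 F [-0.2  0.8 -0.8]
delta cm [-0.15 -0.19 -1.7 ] wz rad -0.0 level wx,wy [-0.0027  0.0046]
```

Emit:
{"api": "send_rows", "payload": {"series": [{"wx":-0.002,"wy":0.004,"wz":0,"dx":-0.15,"dy":-0.19,"dz":-0.5,"fingers":125},{"wx":0,"wy":0,"wz":0,"dx":0,"dy":0,"dz":-0.6,"fingers":125},{"wx":0,"wy":0,"wz":0,"dx":0,"dy":0,"dz":-0.45,"fingers":125},{"wx":0,"wy":0,"wz":0,"dx":0,"dy":0,"dz":0,"fingers":125}]}}

```text
t: 35.38
tool_pos: [0.5699, 0.4197, 0.0085]
orientation: [-1.51, -2.755, 0.0]
force: [-0.0, -0.8, -0.5]
opening: 0.0475
```

```bash
python3 - <<'E'
from h import *
to(570.4,419.9,9,32.5)
E
```

```text
t 35.4 pos [569.9 419.7   8.5] head 32.5 tilt 0.0 open 47.5 F [-0.  -0.8 -0.5]
delta cm [0.05 0.02 0.05] wz rad -0.001 level wx,wy [-0.0001 -0.0003]
```

Emit:
{"api": "send_rows", "payload": {"series": [{"wx":0,"wy":0,"wz":0,"dx":0.05,"dy":0,"dz":0.05,"fingers":255},{"wx":0,"wy":0,"wz":0,"dx":0,"dy":0,"dz":0,"fingers":255},{"wx":0,"wy":0,"wz":0,"dx":0,"dy":0,"dz":0,"fingers":255},{"wx":0,"wy":0,"wz":0,"dx":0,"dy":0,"dz":0,"fingers":255},{"wx":0,"wy":0,"wz":0,"dx":0,"dy":0,"dz":0,"fingers":255}]}}

```text
t: 35.8
tool_pos: [0.5706, 0.4195, 0.009]
orientation: [-1.51, -2.754, 0.0]
force: [-1.0, -0.3, -1.6]
opening: 0.0296
```

```bash
python3 - <<'E'
from h import *
to(560,-21.7,90,-2.7)
look("w22")
E
```

```text
t 35.8 pos [570.6 419.5   9. ] head 32.5 tilt 0.0 open 29.6 F [-1.  -0.3 -1.6]
delta cm [ -1.06 -44.12   8.1 ] wz rad -0.615 level wx,wy [-0.     -0.0004]
mod [575.2 401.8] len 32.7 jaw -57.3/122.7 [37.1 16.5] [0. 0.] [315. 300.]
mod [570.4 418.8] len 122.6 jaw 32.6/212.6 [31.9 19.8] [1. 1.] [314. 250.]
```

Emit:
{"api": "send_rows", "payload": {"series": [{"wx":0,"wy":0,"wz":0,"dx":0,"dy":0,"dz":1.5,"fingers":255},{"wx":0,"wy":0,"wz":0,"dx":0,"dy":0,"dz":3,"fingers":255},{"wx":0,"wy":0,"wz":0,"dx":0,"dy":-1.5,"dz":3,"fingers":255},{"wx":0,"wy":0,"wz":-0.05,"dx":-0.1,"dy":-3,"dz":1.5,"fingers":255},{"wx":0,"wy":0,"wz":-0.05,"dx":-0.1,"dy":-3.2,"dz":0,"fingers":255},{"wx":0,"wy":0,"wz":-0.05,"dx":-0.1,"dy":-3.2,"dz":0,"fingers":255},{"wx":0,"wy":0,"wz":-0.05,"dx":-0.1,"dy":-3.2,"dz":0,"fingers":255},{"wx":0,"wy":0,"wz":-0.05,"dx":-0.1,"dy":-3.2,"dz":0,"fingers":255},{"wx":0,"wy":0,"wz":-0.05,"dx":-0.1,"dy":-3.2,"dz":0,"fingers":255},{"wx":0,"wy":0,"wz":-0.05,"dx":-0.1,"dy":-3.2,"dz":0,"fingers":255},{"wx":0,"wy":0,"wz":-0.05,"dx":-0.1,"dy":-3.2,"dz":0,"fingers":255},{"wx":0,"wy":0,"wz":-0.05,"dx":-0.1,"dy":-3.2,"dz":0,"fingers":255},{"wx":0,"wy":0,"wz":-0.05,"dx":-0.1,"dy":-3.2,"dz":0,"fingers":255},{"wx":0,"wy":0,"wz":-0.05,"dx":-0.1,"dy":-3.2,"dz":0,"fingers":255},{"wx":0,"wy":0,"wz":-0.04,"dx":-0.1,"dy":-3,"dz":0,"fingers":255},{"wx":0,"wy":0,"wz":0,"dx":0,"dy":-1.5,"dz":0,"fingers":255},{"wx":0,"wy":0,"wz":0,"dx":0,"dy":0,"dz":0,"fingers":255},{"wx":0,"wy":0,"wz":0,"dx":0,"dy":0,"dz":0,"fingers":255},{"wx":0,"wy":0,"wz":0,"dx":0,"dy":0,"dz":0,"fingers":255}]}}

```text
t: 37.43
tool_pos: [0.5601, -0.0065, 0.1312]
orientation: [2.26, 2.152, 0.032]
force: [0.6, 0.7, -0.4]
opening: 0.0298
```

```bash
python3 - <<'E'
from h import *
to(560,-21.3,34,-2.7)
look("w23")
E
```

```text
t 37.4 pos [560.1  -6.5 131.2] head -2.8 tilt 1.7 open 29.8 F [ 0.6  0.7 -0.4]
delta cm [-0.01 -1.48 -9.72] wz rad 0.002 level wx,wy [0.0011 0.0292]
mod [496.6 -37.9] len 87.4 jaw -2.6/177.4 [34.6 22.5] [1. 1.] [236. 228.]
```

View pics/w23.png

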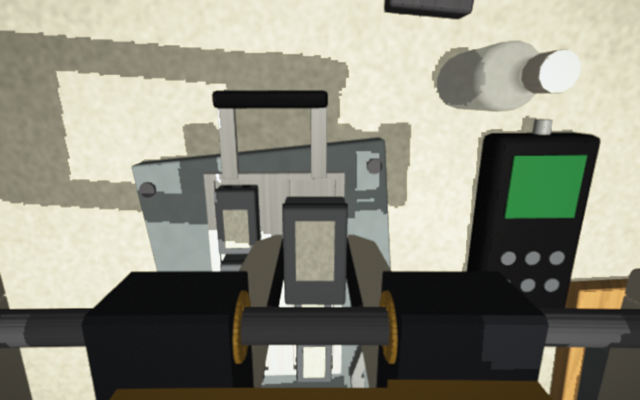

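Emit:
{"api": "send_rows", "payload": {"series": [{"wx":0.001,"wy":0.028,"wz":0.002,"dx":-0.1,"dy":-1.5,"dz":-1,"fingers":255},{"wx":0,"wy":0,"wz":0,"dx":-0.1,"dy":-0.2,"dz":-1.5,"fingers":255},{"wx":0,"wy":0,"wz":0,"dx":-0.1,"dy":-0.2,"dz":-1.7,"fingers":255},{"wx":0,"wy":0,"wz":0,"dx":0,"dy":-0.1,"dz":-1.7,"fingers":255},{"wx":0,"wy":0,"wz":0,"dx":0,"dy":0,"dz":-0.8,"fingers":255},{"wx":0,"wy":0,"wz":0,"dx":0,"dy":0,"dz":0,"fingers":255}]}}

```text
t: 37.98
tool_pos: [0.5596, -0.0187, 0.0652]
orientation: [2.258, 2.18, 0.008]
force: [-1.5, 0.8, -1.0]
opening: 0.0298
```

```bash
python3 - <<'E'
from h import *
to(560,-21.3,34,-2.7)
E
```

```text
t 38.0 pos [559.6 -18.7  65.2] head -2.0 tilt 0.3 open 29.8 F [-1.5  0.8 -1. ]
delta cm [ 0.04 -0.26 -3.12] wz rad -0.012 level wx,wy [-0.0013  0.0057]
```

Emit:
{"api": "send_rows", "payload": {"series": [{"wx":-0.001,"wy":0.005,"wz":-0.012,"dx":0,"dy":-0.3,"dz":-0.6,"fingers":255},{"wx":0,"wy":0,"wz":0,"dx":0,"dy":0,"dz":-0.8,"fingers":255},{"wx":0,"wy":0,"wz":0,"dx":0,"dy":0,"dz":-0.3,"fingers":255},{"wx":0,"wy":0,"wz":0,"dx":0,"dy":0,"dz":0,"fingers":255}]}}

```text
t: 38.32
tool_pos: [0.5608, -0.0196, 0.0487]
orientation: [2.27, 2.17, 0.002]
force: [-0.8, 0.5, -0.6]
opening: 0.0297
```

```bash
python3 - <<'E'
from h import *
to(560,-21.3,34,-2.7)
E
```

```text
t 38.3 pos [560.8 -19.6  48.7] head -2.6 tilt 0.1 open 29.7 F [-0.8  0.5 -0.6]
delta cm [-0.08 -0.17 -1.47] wz rad -0.002 level wx,wy [-0.0004  0.0018]
```

Emit:
{"api": "send_rows", "payload": {"series": [{"wx":0,"wy":0.001,"wz":-0.001,"dx":-0.1,"dy":-0.15,"dz":-0.6,"fingers":255},{"wx":0,"wy":0,"wz":0,"dx":0,"dy":0,"dz":-0.6,"fingers":255},{"wx":0,"wy":0,"wz":0,"dx":0,"dy":0,"dz":-0.2,"fingers":255},{"wx":0,"wy":0,"wz":0,"dx":0,"dy":0,"dz":0,"fingers":255}]}}

```text
t: 38.65
tool_pos: [0.5608, -0.0214, 0.0346]
orientation: [2.271, 2.168, 0.004]
force: [-0.7, -0.4, -0.4]
opening: 0.0299
```

```bash
python3 - <<'E'
from h import *
to(560,-21.3,34,-2.7)
E
```

```text
t 38.6 pos [560.8 -21.4  34.6] head -2.7 tilt 0.2 open 29.9 F [-0.7 -0.4 -0.4]
delta cm [-0.08  0.01 -0.06] wz rad -0.001 level wx,wy [-0.0001  0.0031]
```

Emit:
{"api": "send_rows", "payload": {"series": [{"wx":0,"wy":0,"wz":0,"dx":-0.08,"dy":0,"dz":0,"fingers":145},{"wx":0,"wy":0,"wz":0,"dx":0,"dy":0,"dz":0,"fingers":145},{"wx":0,"wy":0,"wz":0,"dx":0,"dy":0,"dz":0,"fingers":145},{"wx":0,"wy":0,"wz":0,"dx":0,"dy":0,"dz":1.5,"fingers":145},{"wx":0,"wy":0,"wz":0,"dx":0,"dy":0,"dz":3,"fingers":145},{"wx":0,"wy":0,"wz":0,"dx":-0.1,"dy":0,"dz":3.5,"fingers":145},{"wx":0,"wy":0,"wz":0,"dx":-0.2,"dy":0,"dz":3.5,"fingers":110},{"wx":0,"wy":0,"wz":0,"dx":-0.2,"dy":-0.5,"dz":3.5,"fingers":110},{"wx":0,"wy":0,"wz":0,"dx":-0.3,"dy":-1,"dz":3.5,"fingers":110},{"wx":0,"wy":0,"wz":0,"dx":-0.3,"dy":-2.5,"dz":3.5,"fingers":110},{"wx":0,"wy":0,"wz":0,"dx":-0.3,"dy":-3,"dz":2,"fingers":110},{"wx":0,"wy":0,"wz":0,"dx":-0.3,"dy":-3,"dz":1,"fingers":110},{"wx":0,"wy":0,"wz":0,"dx":-0.3,"dy":-3,"dz":0,"fingers":110},{"wx":0,"wy":0,"wz":0,"dx":-0.3,"dy":-3,"dz":0,"fingers":110},{"wx":0,"wy":0,"wz":0,"dx":-0.3,"dy":-3,"dz":0,"fingers":110},{"wx":0,"wy":0,"wz":0,"dx":-0.3,"dy":-2,"dz":0,"fingers":110},{"wx":0,"wy":0,"wz":0,"dx":0,"dy":-1,"dz":0,"fingers":110},{"wx":0,"wy":0,"wz":0,"dx":0,"dy":0,"dz":0,"fingers":110},{"wx":0,"wy":0,"wz":0,"dx":0,"dy":0,"dz":0,"fingers":110}]}}

```text
t: 40.23
tool_pos: [0.5249, -0.2487, 0.3025]
orientation: [2.259, 2.163, 0.007]
force: [-0.2, 0.3, -0.1]
opening: 0.0527
```

```bash
python3 - <<'E'
from h import *
to(520,-270,300,-2.7)
im,st=snap("wrist","w24"); np.save("pics/w24st.npy",np.r_[st["tool_pos"],st["orientation"]])
im,st=snap("side","d24",(270,110,410,270),4); im,st=snap("scene","s24",(220,190,420,290),3.5)
E
```

```text
t 40.2 pos [ 524.9 -248.7  302.5] head -2.5 tilt 0.8 open 52.7 F [-0.2  0.3 -0.1]
delta cm [-0.49 -2.13 -0.25] wz rad -0.004 level wx,wy [0.0067 0.0125]
```

View pics/w24.png

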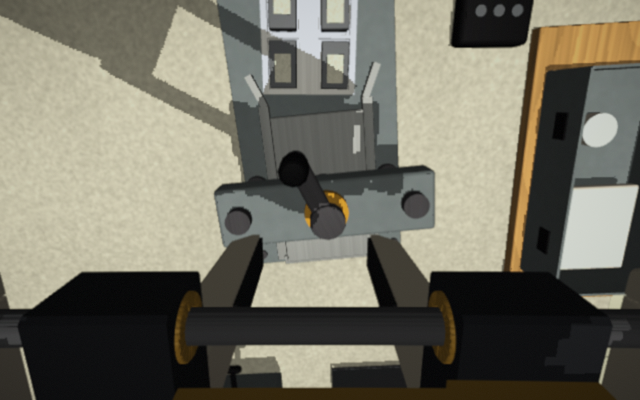

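View pics/d24.png

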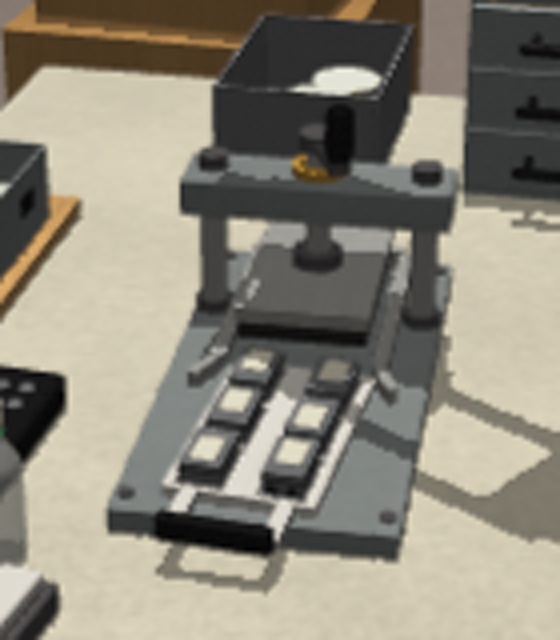

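View pics/s24.png

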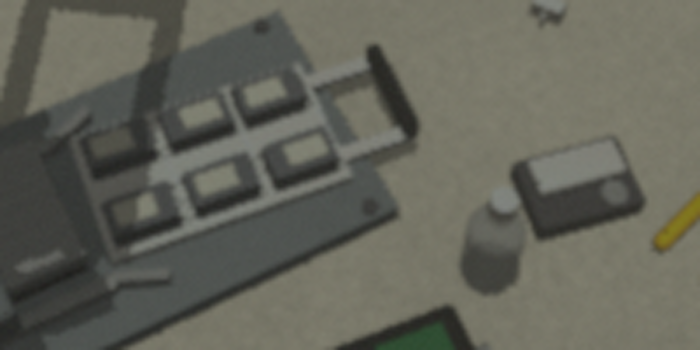

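```bash
python3 - <<'E'
from h import *
im=np.load("pics/w24.npy"); save(im,"w24z",(205,140,445,260),3.3)
im=np.load("pics/d24.npy"); save(im,"d24z",(330,125,400,175),8)
im=cv2.imread("pics/scene0.png"); save(im,"s0z",(170,200,235,250),10)
E
```

```text
(no output)
```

View pics/w24z.png

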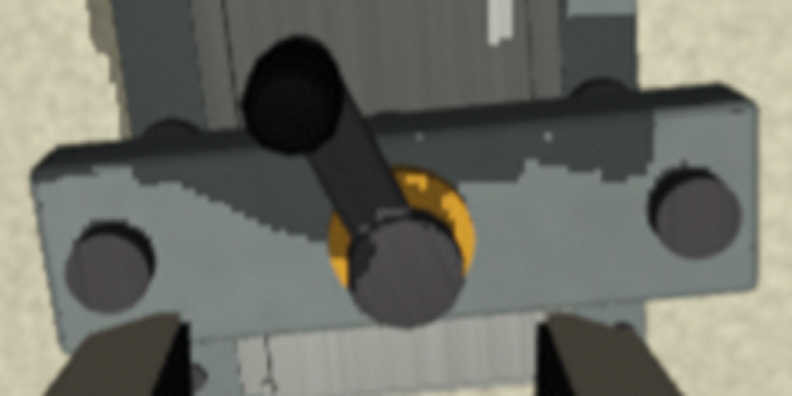

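View pics/d24z.png

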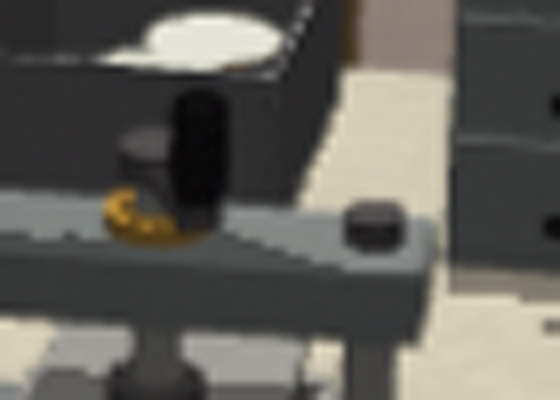

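View pics/s0z.png

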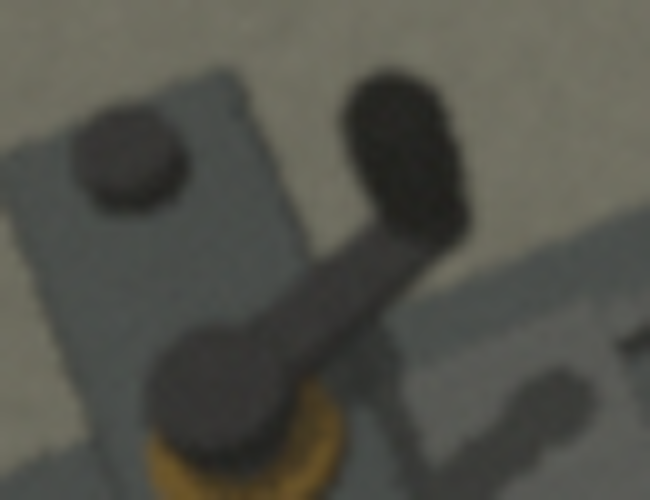

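```bash
python3 - <<'E'
from h import *
np.set_printoptions(precision=1,suppress=True)
s=np.load("pics/w24st.npy");st=dict(tool_pos=s[:3],orientation=s[3:])
rs=[ray("wrist",293.2,171.8,st),ray("side",355,137.1),ray("scene",209.2,212)]
for c in ([0,1,2],[0,1],[0,2],[1,2]):
    p,e=tri([rs[i] for i in c]);print(c,p*1000,np.array(e)*1000)
W=lambda x,y,z: onz("wrist",205+x/3.3,140+y/3.3,z,st)[:2]*1000
C=[W(*p,.143) for p in [(32,177),(752,107),(756,290),(65,352)]]
print(C,np.mean(C,0))
for a,b in [(0,1),(1,2),(3,2),(0,3)]: d=C[b]-C[a];print(np.hypot(*d),np.degrees(np.arctan2(d[1],d[0])))
print("ring",W(403,245,.147))
for z in (.215,.22,.225): print(z,W(291,105,z))
E
```

```text
[0, 1, 2] [ 512.2 -225.6  217.7] [1.  2.5 3.4]
[0, 1] [ 510.8 -225.7  219.6] [0.5 0.5]
[0, 2] [ 511.4 -225.7  212.1] [1.6 1.6]
[1, 2] [ 512.7 -225.3  217.9] [2.9 2.9]
[array([ 431.1, -259.8]), array([ 638.2, -248.6]), array([ 642.3, -304.7]), array([ 434.4, -314.8])] [ 536.5 -282. ]
207.39893338486823 3.092338955554992
56.209688002150585 -85.89711948653118
208.08052223518834 2.7865248795605564
55.091216349152084 -86.58243616806126
ring [ 537.2 -284.2]
0.215 [ 511.  -226.6]
0.22 [ 511.3 -225.5]
0.225 [ 511.6 -224.5]
```

Emit:
{"api": "send_rows", "payload": {"series": [{"wx":0.006,"wy":0.012,"wz":0,"dx":-0.7,"dy":1.2,"dz":-0.5,"fingers":110},{"wx":0,"wy":0,"wz":0,"dx":-0.6,"dy":1.1,"dz":-1,"fingers":110},{"wx":0,"wy":0,"wz":0,"dx":0,"dy":0,"dz":-1,"fingers":110},{"wx":0,"wy":0,"wz":0,"dx":0,"dy":0,"dz":-0.5,"fingers":110},{"wx":0,"wy":0,"wz":0,"dx":0,"dy":0,"dz":0,"fingers":110},{"wx":0,"wy":0,"wz":0,"dx":0,"dy":0,"dz":0,"fingers":110}]}}

```text
t: 40.88
tool_pos: [0.5137, -0.2183, 0.2709]
orientation: [2.258, 2.184, 0.001]
force: [1.0, 0.1, -0.4]
opening: 0.0532
```

```bash
python3 - <<'E'
from h import *
to(511.4,-225.8,186,-2.7)
im,st=snap("wrist","w25")
im,st=snap("side","d25",(330,110,400,160),10)
E
```

```text
t 40.9 pos [ 513.7 -218.3  270.9] head -1.9 tilt 0.1 open 53.2 F [ 1.   0.1 -0.4]
delta cm [-0.23 -0.75 -8.49] wz rad -0.014 level wx,wy [-0.      0.0009]
```

View pics/w25.png

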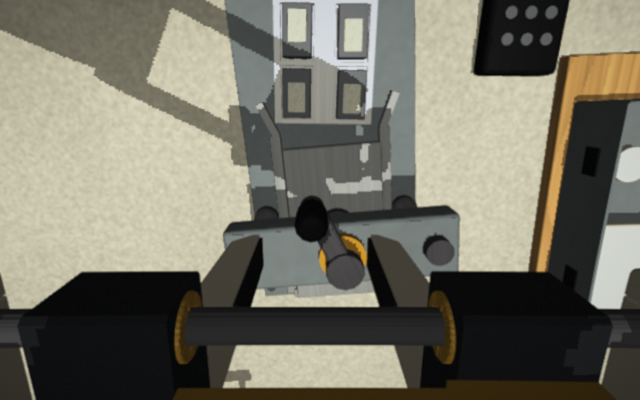

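View pics/d25.png

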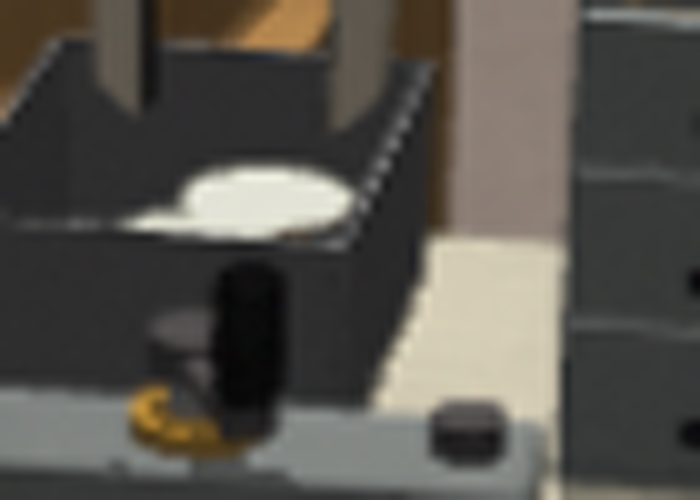

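```bash
python3 - <<'E'
from h import *
st=robot.read_state()
im=np.load("pics/w25.npy"); save(im,"w25z",(280,180,380,300),6)
for z in (.212,.2185,.225): print(onz("wrist",312,226,z,st)*1000)
print(proj("wrist",[.5114,-.2258,.2185],st), proj("wrist",[.5114,-.2258,.198],st))
E
```

```text
[ 511.47805528 -228.28768847  212.        ]
[ 511.60050142 -225.84839562  218.5       ]
[ 511.72294756 -223.40910277  225.        ]
[311.69439634 225.94078428] [311.88246748 215.85173164]
```

View pics/w25z.png

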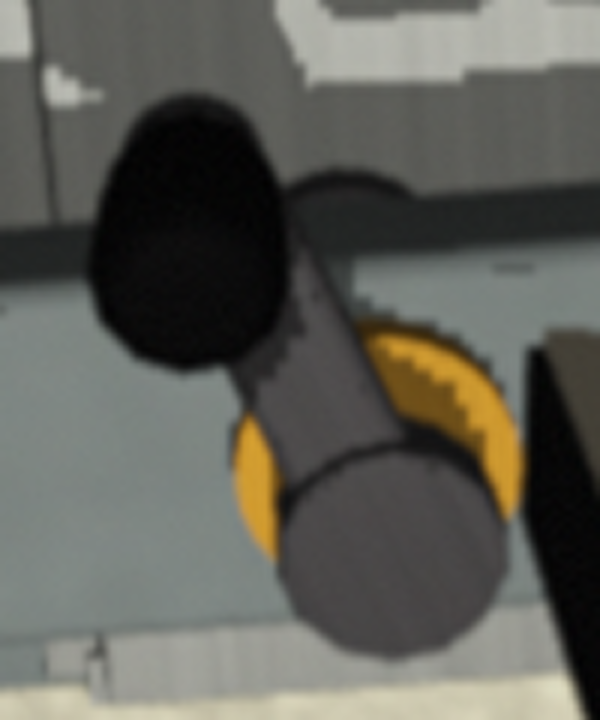

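Emit:
{"api": "send_rows", "payload": {"series": [{"wx":0,"wy":0,"wz":-0.014,"dx":-0.2,"dy":-0.75,"dz":-1,"fingers":110},{"wx":0,"wy":0,"wz":0,"dx":0,"dy":0,"dz":-1,"fingers":110},{"wx":0,"wy":0,"wz":0,"dx":0,"dy":0,"dz":-0.7,"fingers":110},{"wx":0,"wy":0,"wz":0,"dx":0,"dy":0,"dz":0,"fingers":110},{"wx":0,"wy":0,"wz":0,"dx":0,"dy":0,"dz":0,"fingers":110}]}}

```text
t: 41.4
tool_pos: [0.5118, -0.2286, 0.2419]
orientation: [2.276, 2.162, 0.001]
force: [0.5, -0.4, 0.5]
opening: 0.0529
```

```bash
python3 - <<'E'
from h import *
to(511.6,-225.8,187,-2.7)
E
```

```text
t 41.4 pos [ 511.8 -228.6  241.9] head -2.9 tilt 0.1 open 52.9 F [ 0.5 -0.4  0.5]
delta cm [-0.02  0.28 -5.49] wz rad 0.004 level wx,wy [0.001  0.0021]
```

Emit:
{"api": "send_rows", "payload": {"series": [{"wx":0,"wy":0.002,"wz":0.004,"dx":0,"dy":0.2,"dz":-1,"fingers":110},{"wx":0,"wy":0,"wz":0,"dx":0,"dy":0,"dz":-1.5,"fingers":110},{"wx":0,"wy":0,"wz":0,"dx":0,"dy":0,"dz":-1.5,"fingers":110},{"wx":0,"wy":0,"wz":0,"dx":0,"dy":0,"dz":-0.7,"fingers":110},{"wx":0,"wy":0,"wz":0,"dx":0,"dy":0,"dz":0,"fingers":110},{"wx":0,"wy":0,"wz":0,"dx":0,"dy":0,"dz":0,"fingers":110}]}}

```text
t: 41.9
tool_pos: [0.5117, -0.226, 0.1917]
orientation: [2.271, 2.169, -0.001]
force: [-0.1, -0.4, -0.5]
opening: 0.0532
```

```bash
python3 - <<'E'
from h import *
to(511.6,-225.8,187,-2.7)
im,st=snap("side","d26",(330,110,400,160),10)
im,st=snap("wrist","w26")
E
```

```text
t 41.9 pos [ 511.7 -226.   191.7] head -2.6 tilt 0.1 open 53.2 F [-0.1 -0.4 -0.5]
delta cm [-0.01  0.02 -0.47] wz rad -0.001 level wx,wy [0.001  0.0002]
```

View pics/d26.png

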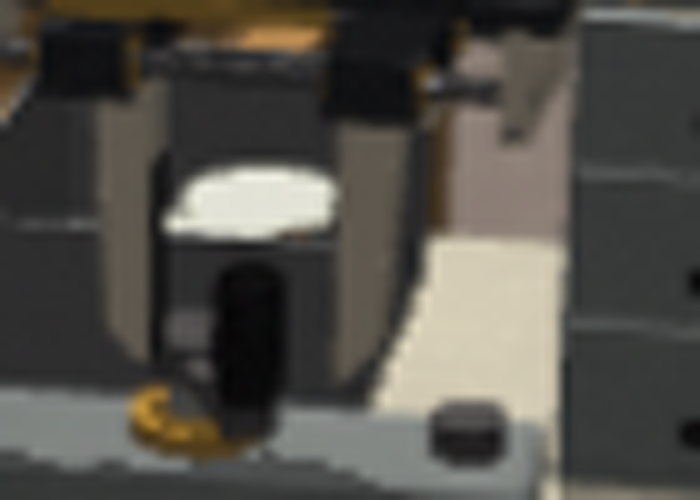

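View pics/w26.png

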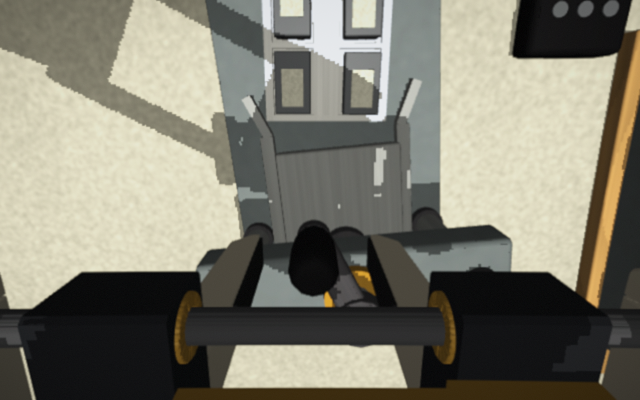

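Emit:
{"api": "send_rows", "payload": {"series": [{"wx":0,"wy":0,"wz":0,"dx":0,"dy":0,"dz":-0.25,"fingers":255},{"wx":0,"wy":0,"wz":0,"dx":0,"dy":0,"dz":0,"fingers":255},{"wx":0,"wy":0,"wz":0,"dx":0,"dy":0,"dz":0,"fingers":255},{"wx":0,"wy":0,"wz":0,"dx":0,"dy":0,"dz":0,"fingers":255},{"wx":0,"wy":0,"wz":0,"dx":0,"dy":0,"dz":0,"fingers":255},{"wx":0,"wy":0,"wz":0,"dx":0,"dy":0,"dz":0,"fingers":255}]}}

```text
t: 42.5
tool_pos: [0.5135, -0.227, 0.1929]
orientation: [2.268, 2.165, 0.002]
force: [0.1, -0.7, -2.1]
opening: 0.0221
```

```bash
cat >> h.py <<'E'
def crank(steps,arc,sgn=1,ax=(536.,-282.),r=60.,dz=None):
    """sgn +1 = counterclockwise from above (opening). arc in rad per row"""
    st=robot.read_state(); p=st["tool_pos"][:2]*1000-np.array(ax); a=np.arctan2(p[1],p[0]); rr=np.hypot(*p)
    to(p[0]+ax[0],p[1]+ax[1],None,-2.7,st)
    print("axis angle deg %.1f r %.1f"%(np.degrees(a),rr))
    q=p.copy()
    for i in range(steps):
        n=r*np.array([np.cos(a+sgn*arc*(i+1)),np.sin(a+sgn*arc*(i+1))])
        d=(n-q)/10; print(i,np.round(d,2), "dz %.2f"%(sgn*arc*.0955)); q=n
E
python3 -c "
from h import *
crank(19,.33)"
```

```text
t 42.5 pos [ 513.5 -227.   192.9] head -2.6 tilt 0.4 open 22.1 F [ 0.1 -0.7 -2.1]
delta cm [0. 0.] wz rad -0.001 level wx,wy [0.0039 0.0051]
axis angle deg 112.3 r 59.4
0 [-1.7  -0.99] dz 0.03
1 [-1.25 -1.52] dz 0.03
2 [-0.69 -1.85] dz 0.03
3 [-0.05 -1.97] dz 0.03
4 [ 0.59 -1.88] dz 0.03
5 [ 1.17 -1.59] dz 0.03
6 [ 1.62 -1.13] dz 0.03
7 [ 1.9  -0.54] dz 0.03
8 [1.97 0.1 ] dz 0.03
9 [1.83 0.74] dz 0.03
10 [1.49 1.29] dz 0.03
11 [0.99 1.7 ] dz 0.03
12 [0.39 1.93] dz 0.03
13 [-0.26  1.95] dz 0.03
14 [-0.88  1.76] dz 0.03
15 [-1.4   1.39] dz 0.03
16 [-1.78  0.86] dz 0.03
17 [-1.96  0.23] dz 0.03
18 [-1.93 -0.41] dz 0.03
```

Emit:
{"api": "send_rows", "payload": {"series": [{"wx":0,"wy":0,"wz":0,"dx":-0.8,"dy":-0.4,"dz":0.03,"fingers":255},{"wx":0,"wy":0,"wz":0,"dx":-1.4,"dy":-1.1,"dz":0.03,"fingers":255},{"wx":0,"wy":0,"wz":0,"dx":-0.9,"dy":-1.4,"dz":0.03,"fingers":255},{"wx":0,"wy":0,"wz":0,"dx":-0.5,"dy":-1.6,"dz":0.03,"fingers":255},{"wx":0,"wy":0,"wz":0,"dx":0,"dy":0,"dz":0,"fingers":255}]}}

```text
t: 42.92
tool_pos: [0.4769, -0.2727, 0.1939]
orientation: [2.261, 2.168, 0.007]
force: [8.3, -2.2, -4.8]
opening: 0.0223
```

```bash
python3 -c "
from h import *
crank(19,.33)
snap('side','d27',(300,100,400,200),6)"
```

```text
t 42.9 pos [ 476.9 -272.7  193.9] head -2.4 tilt 0.6 open 22.3 F [ 8.3 -2.2 -4.8]
delta cm [-0.  0.] wz rad -0.005 level wx,wy [0.0034 0.0096]
axis angle deg 171.1 r 59.8
0 [ 0.   -1.97] dz 0.03
1 [ 0.66 -1.86] dz 0.03
2 [ 1.22 -1.55] dz 0.03
3 [ 1.66 -1.07] dz 0.03
4 [ 1.91 -0.47] dz 0.03
5 [1.96 0.17] dz 0.03
6 [1.8 0.8] dz 0.03
7 [1.44 1.34] dz 0.03
8 [0.93 1.74] dz 0.03
9 [0.32 1.95] dz 0.03
10 [-0.33  1.94] dz 0.03
11 [-0.94  1.73] dz 0.03
12 [-1.45  1.33] dz 0.03
13 [-1.81  0.79] dz 0.03
14 [-1.96  0.16] dz 0.03
15 [-1.91 -0.48] dz 0.03
16 [-1.65 -1.07] dz 0.03
17 [-1.21 -1.55] dz 0.03
18 [-0.65 -1.86] dz 0.03
```

View pics/d27.png

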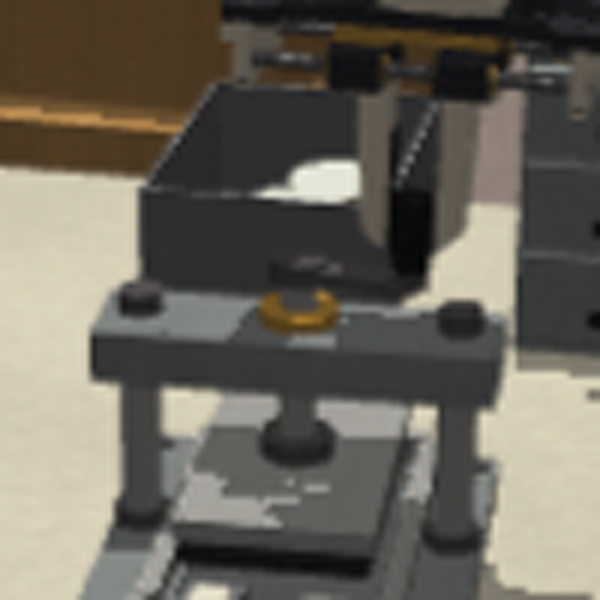

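Emit:
{"api": "send_rows", "payload": {"series": [{"wx":0,"wy":0.005,"wz":0,"dx":0.05,"dy":-1.5,"dz":0.03,"fingers":255},{"wx":0,"wy":0,"wz":0,"dx":0.6,"dy":-1.8,"dz":0.03,"fingers":255},{"wx":0,"wy":0,"wz":0,"dx":1.2,"dy":-1.55,"dz":0.03,"fingers":255},{"wx":0,"wy":0,"wz":0,"dx":1.65,"dy":-1.1,"dz":0.03,"fingers":255},{"wx":0,"wy":0,"wz":0,"dx":1.9,"dy":-0.5,"dz":0.03,"fingers":255},{"wx":0,"wy":0,"wz":0,"dx":1.95,"dy":0.15,"dz":0.03,"fingers":255},{"wx":0,"wy":0,"wz":0,"dx":1.8,"dy":0.8,"dz":0.03,"fingers":255},{"wx":0,"wy":0,"wz":0,"dx":0.7,"dy":0.6,"dz":0.0,"fingers":255},{"wx":0,"wy":0,"wz":0,"dx":0,"dy":0,"dz":0,"fingers":255}]}}

```text
t: 43.72
tool_pos: [0.5678, -0.3339, 0.196]
orientation: [2.276, 2.16, -0.019]
force: [-1.9, 5.0, 2.1]
opening: 0.0229
```

```bash
python3 -c "
from h import *
crank(14,.33)"
```

```text
t 43.7 pos [ 567.8 -333.9  196. ] head -3.0 tilt 0.7 open 22.9 F [-1.9  5.   2.1]
delta cm [0. 0.] wz rad 0.005 level wx,wy [ 0.0112 -0.0062]
axis angle deg -58.5 r 60.8
0 [1.45 1.36] dz 0.03
1 [0.99 1.7 ] dz 0.03
2 [0.38 1.93] dz 0.03
3 [-0.26  1.95] dz 0.03
4 [-0.88  1.76] dz 0.03
5 [-1.41  1.38] dz 0.03
6 [-1.78  0.85] dz 0.03
7 [-1.96  0.23] dz 0.03
8 [-1.93 -0.42] dz 0.03
9 [-1.69 -1.02] dz 0.03
10 [-1.27 -1.51] dz 0.03
11 [-0.71 -1.84] dz 0.03
12 [-0.07 -1.97] dz 0.03
13 [ 0.57 -1.89] dz 0.03
```

Emit:
{"api": "send_rows", "payload": {"series": [{"wx":0.008,"wy":-0.006,"wz":0,"dx":1.2,"dy":1.1,"dz":0.03,"fingers":255},{"wx":0,"wy":0,"wz":0,"dx":1.05,"dy":1.7,"dz":0.03,"fingers":255},{"wx":0,"wy":0,"wz":0,"dx":0.4,"dy":1.95,"dz":0.03,"fingers":255},{"wx":0,"wy":0,"wz":0,"dx":-0.25,"dy":1.95,"dz":0.03,"fingers":255},{"wx":0,"wy":0,"wz":0,"dx":-0.9,"dy":1.75,"dz":0.03,"fingers":255},{"wx":0,"wy":0,"wz":0,"dx":-1.4,"dy":1.4,"dz":0.03,"fingers":255},{"wx":0,"wy":0,"wz":0,"dx":-1.8,"dy":0.85,"dz":0.03,"fingers":255},{"wx":0,"wy":0,"wz":0,"dx":-1.95,"dy":0.25,"dz":0.03,"fingers":255},{"wx":0,"wy":0,"wz":0,"dx":-1.0,"dy":-0.2,"dz":0.0,"fingers":255},{"wx":0,"wy":0,"wz":0,"dx":0,"dy":0,"dz":0,"fingers":255}]}}

```text
t: 44.55
tool_pos: [0.526, -0.2232, 0.1988]
orientation: [2.263, 2.152, 0.02]
force: [1.1, -4.9, -6.0]
opening: 0.0217
```

```bash
python3 -c "
from h import *
crank(12,.33)"
```

```text
t 44.5 pos [ 526.  -223.2  198.8] head -2.9 tilt 1.3 open 21.7 F [ 1.1 -4.9 -6. ]
delta cm [-0.  0.] wz rad 0.003 level wx,wy [0.0047 0.0217]
axis angle deg 99.7 r 59.6
0 [-1.87 -0.61] dz 0.03
1 [-1.55 -1.21] dz 0.03
2 [-1.08 -1.65] dz 0.03
3 [-0.48 -1.91] dz 0.03
4 [ 0.16 -1.96] dz 0.03
5 [ 0.79 -1.81] dz 0.03
6 [ 1.33 -1.45] dz 0.03
7 [ 1.73 -0.94] dz 0.03
8 [ 1.94 -0.33] dz 0.03
9 [1.95 0.32] dz 0.03
10 [1.74 0.93] dz 0.03
11 [1.34 1.44] dz 0.03
```

Emit:
{"api": "send_rows", "payload": {"series": [{"wx":0.004,"wy":0.02,"wz":0,"dx":-1.5,"dy":-0.5,"dz":0.03,"fingers":255},{"wx":0,"wy":0,"wz":0,"dx":-1.6,"dy":-1.15,"dz":0.03,"fingers":255},{"wx":0,"wy":0,"wz":0,"dx":-1.1,"dy":-1.6,"dz":0.03,"fingers":255},{"wx":0,"wy":0,"wz":0,"dx":-0.5,"dy":-1.9,"dz":0.03,"fingers":255},{"wx":0,"wy":0,"wz":0,"dx":0.15,"dy":-1.95,"dz":0.03,"fingers":255},{"wx":0,"wy":0,"wz":0,"dx":0.8,"dy":-1.8,"dz":0.03,"fingers":255},{"wx":0,"wy":0,"wz":0,"dx":1.3,"dy":-1.45,"dz":0.03,"fingers":255},{"wx":0,"wy":0,"wz":0,"dx":1.7,"dy":-0.95,"dz":0.03,"fingers":255},{"wx":0,"wy":0,"wz":0,"dx":1.0,"dy":-0.2,"dz":0.0,"fingers":255},{"wx":0,"wy":0,"wz":0,"dx":0,"dy":0,"dz":0,"fingers":255}]}}

```text
t: 45.38
tool_pos: [0.5232, -0.3412, 0.2012]
orientation: [-2.269, -2.155, -0.006]
force: [1.5, 4.8, 1.2]
opening: 0.022
```

```bash
python3 -c "
from h import *
crank(12,.33)"
```

```text
t 45.4 pos [ 523.2 -341.2  201.2] head -3.0 tilt 0.7 open 22.0 F [1.5 4.8 1.2]
delta cm [-0.  0.] wz rad 0.004 level wx,wy [-0.0112 -0.0056]
axis angle deg -102.2 r 60.6
0 [ 1.98 -0.04] dz 0.03
1 [1.89 0.55] dz 0.03
2 [1.61 1.13] dz 0.03
3 [1.16 1.59] dz 0.03
4 [0.58 1.88] dz 0.03
5 [-0.06  1.97] dz 0.03
6 [-0.7   1.84] dz 0.03
7 [-1.26  1.52] dz 0.03
8 [-1.68  1.03] dz 0.03
9 [-1.92  0.43] dz 0.03
10 [-1.96 -0.22] dz 0.03
11 [-1.78 -0.84] dz 0.03
```

Emit:
{"api": "send_rows", "payload": {"series": [{"wx":-0.011,"wy":-0.005,"wz":0,"dx":1.6,"dy":0,"dz":0.03,"fingers":255},{"wx":0,"wy":0,"wz":0,"dx":1.9,"dy":0.5,"dz":0.03,"fingers":255},{"wx":0,"wy":0,"wz":0,"dx":1.65,"dy":1.1,"dz":0.03,"fingers":255},{"wx":0,"wy":0,"wz":0,"dx":1.15,"dy":1.6,"dz":0.03,"fingers":255},{"wx":0,"wy":0,"wz":0,"dx":0.6,"dy":1.9,"dz":0.03,"fingers":255},{"wx":0,"wy":0,"wz":0,"dx":-0.05,"dy":1.95,"dz":0.03,"fingers":255},{"wx":0,"wy":0,"wz":0,"dx":-0.7,"dy":1.85,"dz":0.03,"fingers":255},{"wx":0,"wy":0,"wz":0,"dx":-1.25,"dy":1.5,"dz":0.03,"fingers":255},{"wx":0,"wy":0,"wz":0,"dx":-0.7,"dy":0.6,"dz":0.0,"fingers":255},{"wx":0,"wy":0,"wz":0,"dx":0,"dy":0,"dz":0,"fingers":255}]}}

```text
t: 46.22
tool_pos: [0.5739, -0.2356, 0.204]
orientation: [2.265, 2.143, 0.011]
force: [-1.5, -3.8, -2.0]
opening: 0.0225
```

```bash
python3 -c "
from h import *
crank(12,.2)
snap('side','d28',(300,100,400,200),6)"
```

```text
t 46.2 pos [ 573.9 -235.6  204. ] head -3.2 tilt 1.4 open 22.5 F [-1.5 -3.8 -2. ]
delta cm [0. 0.] wz rad 0.008 level wx,wy [0.0125 0.0212]
axis angle deg 50.8 r 59.9
0 [-0.99  0.67] dz 0.02
1 [-1.11  0.45] dz 0.02
2 [-1.18  0.22] dz 0.02
3 [-1.2  -0.02] dz 0.02
4 [-1.17 -0.26] dz 0.02
5 [-1.1  -0.48] dz 0.02
6 [-0.98 -0.69] dz 0.02
7 [-0.82 -0.87] dz 0.02
8 [-0.63 -1.02] dz 0.02
9 [-0.42 -1.12] dz 0.02
10 [-0.19 -1.18] dz 0.02
11 [ 0.05 -1.2 ] dz 0.02
```

View pics/d28.png

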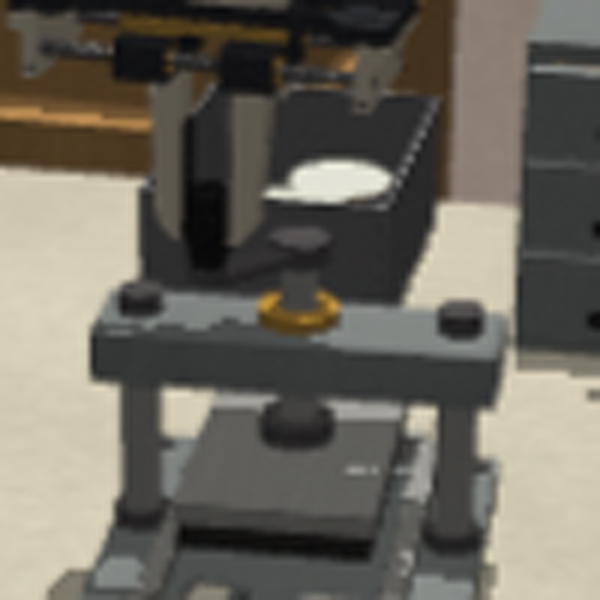

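Emit:
{"api": "send_rows", "payload": {"series": [{"wx":0.012,"wy":0.02,"wz":0,"dx":-0.9,"dy":0.65,"dz":0.02,"fingers":255},{"wx":0,"wy":0,"wz":0,"dx":-1.1,"dy":0.45,"dz":0.02,"fingers":255},{"wx":0,"wy":0,"wz":0,"dx":-1.2,"dy":0.2,"dz":0.02,"fingers":255},{"wx":0,"wy":0,"wz":0,"dx":-1.2,"dy":0,"dz":0.02,"fingers":255},{"wx":0,"wy":0,"wz":0,"dx":-1.15,"dy":-0.25,"dz":0.02,"fingers":255},{"wx":0,"wy":0,"wz":0,"dx":-1.1,"dy":-0.5,"dz":0.02,"fingers":255},{"wx":0,"wy":0,"wz":0,"dx":-0.4,"dy":-0.3,"dz":0,"fingers":255},{"wx":0,"wy":0,"wz":0,"dx":0,"dy":0,"dz":0,"fingers":255}]}}

```text
t: 46.93
tool_pos: [0.4998, -0.2348, 0.2052]
orientation: [-2.281, -2.151, -0.004]
force: [2.3, 1.0, -2.1]
opening: 0.0221
```

```bash
python3 -c "
from h import *
crank(12,.1)"
```

```text
t 46.9 pos [ 499.8 -234.8  205.2] head -3.4 tilt 0.4 open 22.1 F [ 2.3  1.  -2.1]
delta cm [0. 0.] wz rad 0.012 level wx,wy [-0.0064 -0.0027]
axis angle deg 127.5 r 59.5
0 [-0.49 -0.35] dz 0.01
1 [-0.42 -0.43] dz 0.01
2 [-0.37 -0.47] dz 0.01
3 [-0.32 -0.51] dz 0.01
4 [-0.27 -0.54] dz 0.01
5 [-0.21 -0.56] dz 0.01
6 [-0.16 -0.58] dz 0.01
7 [-0.1  -0.59] dz 0.01
8 [-0.04 -0.6 ] dz 0.01
9 [ 0.02 -0.6 ] dz 0.01
10 [ 0.08 -0.59] dz 0.01
11 [ 0.14 -0.58] dz 0.01
```

Emit:
{"api": "send_rows", "payload": {"series": [{"wx":-0.006,"wy":-0.002,"wz":0.012,"dx":-0.5,"dy":-0.35,"dz":0.01,"fingers":255},{"wx":0,"wy":0,"wz":0,"dx":-0.42,"dy":-0.43,"dz":0.01,"fingers":255},{"wx":0,"wy":0,"wz":0,"dx":-0.37,"dy":-0.47,"dz":0.01,"fingers":255},{"wx":0,"wy":0,"wz":0,"dx":-0.32,"dy":-0.51,"dz":0.01,"fingers":255},{"wx":0,"wy":0,"wz":0,"dx":-0.27,"dy":-0.54,"dz":0.01,"fingers":255},{"wx":0,"wy":0,"wz":0,"dx":-0.21,"dy":-0.56,"dz":0.01,"fingers":255},{"wx":0,"wy":0,"wz":0,"dx":-0.16,"dy":-0.58,"dz":0.01,"fingers":255},{"wx":0,"wy":0,"wz":0,"dx":-0.1,"dy":-0.6,"dz":0.01,"fingers":255},{"wx":0,"wy":0,"wz":0,"dx":-0.04,"dy":-0.6,"dz":0.01,"fingers":255},{"wx":0,"wy":0,"wz":0,"dx":0.02,"dy":-0.6,"dz":0.01,"fingers":255}]}}

```text
t: 47.77
tool_pos: [0.4767, -0.2912, 0.2062]
orientation: [2.27, 2.171, 0.008]
force: [7.2, 2.4, -2.5]
opening: 0.0216
```

```bash
python3 -c "
from h import *
crank(12,.1)"
```

```text
t 47.8 pos [ 476.7 -291.2  206.2] head -2.6 tilt 0.3 open 21.6 F [ 7.2  2.4 -2.5]
delta cm [0. 0.] wz rad -0.002 level wx,wy [-0.0027  0.0042]
axis angle deg -171.2 r 60.0
0 [ 0.12 -0.59] dz 0.01
1 [ 0.18 -0.57] dz 0.01
2 [ 0.24 -0.55] dz 0.01
3 [ 0.29 -0.53] dz 0.01
4 [ 0.34 -0.49] dz 0.01
5 [ 0.39 -0.46] dz 0.01
6 [ 0.43 -0.42] dz 0.01
7 [ 0.47 -0.37] dz 0.01
8 [ 0.51 -0.32] dz 0.01
9 [ 0.54 -0.27] dz 0.01
10 [ 0.56 -0.22] dz 0.01
11 [ 0.58 -0.16] dz 0.01
```

Emit:
{"api": "send_rows", "payload": {"series": [{"wx":0,"wy":0.004,"wz":0,"dx":0.15,"dy":-0.59,"dz":0.01,"fingers":255},{"wx":0,"wy":0,"wz":0,"dx":0.2,"dy":-0.57,"dz":0.01,"fingers":255},{"wx":0,"wy":0,"wz":0,"dx":0.26,"dy":-0.55,"dz":0.01,"fingers":255},{"wx":0,"wy":0,"wz":0,"dx":0.3,"dy":-0.53,"dz":0.01,"fingers":255},{"wx":0,"wy":0,"wz":0,"dx":0.35,"dy":-0.49,"dz":0.01,"fingers":255},{"wx":0,"wy":0,"wz":0,"dx":0.39,"dy":-0.46,"dz":0.01,"fingers":255},{"wx":0,"wy":0,"wz":0,"dx":0.43,"dy":-0.42,"dz":0.01,"fingers":255},{"wx":0,"wy":0,"wz":0,"dx":0.47,"dy":-0.37,"dz":0.01,"fingers":255}]}}

```text
t: 48.43
tool_pos: [0.5039, -0.3331, 0.2069]
orientation: [-2.265, -2.167, -0.008]
force: [2.0, 5.4, 0.8]
opening: 0.0226
```

```bash
python3 -c "
from h import *
crank(12,.1)"
```

```text
t 48.4 pos [ 503.9 -333.1  206.9] head -2.5 tilt 0.5 open 22.6 F [2.  5.4 0.8]
delta cm [0. 0.] wz rad -0.003 level wx,wy [-0.0084 -0.0013]
axis angle deg -122.1 r 60.4
0 [ 0.54 -0.26] dz 0.01
1 [ 0.55 -0.24] dz 0.01
2 [ 0.57 -0.18] dz 0.01
3 [ 0.59 -0.13] dz 0.01
4 [ 0.6  -0.07] dz 0.01
5 [ 0.6  -0.01] dz 0.01
6 [0.6  0.05] dz 0.01
7 [0.59 0.11] dz 0.01
8 [0.57 0.17] dz 0.01
9 [0.55 0.23] dz 0.01
10 [0.53 0.28] dz 0.01
11 [0.5  0.33] dz 0.01
```

Emit:
{"api": "send_rows", "payload": {"series": [{"wx":-0.008,"wy":0,"wz":0,"dx":0.52,"dy":-0.26,"dz":0.01,"fingers":255},{"wx":0,"wy":0,"wz":0,"dx":0.55,"dy":-0.22,"dz":0.01,"fingers":255},{"wx":0,"wy":0,"wz":0,"dx":0.57,"dy":-0.16,"dz":0.01,"fingers":255},{"wx":0,"wy":0,"wz":0,"dx":0.59,"dy":-0.11,"dz":0.01,"fingers":255},{"wx":0,"wy":0,"wz":0,"dx":0.6,"dy":-0.06,"dz":0.01,"fingers":255},{"wx":0,"wy":0,"wz":0,"dx":0.6,"dy":0,"dz":0.01,"fingers":255}]}}

```text
t: 48.93
tool_pos: [0.5399, -0.3425, 0.2075]
orientation: [-2.267, -2.168, 0.005]
force: [-9.8, 5.0, 2.0]
opening: 0.0224
```

```bash
python3 -c "
from h import *
crank(10,.1)"
```

```text
t 48.9 pos [ 539.9 -342.5  207.5] head -2.5 tilt 0.3 open 22.4 F [-9.8  5.   2. ]
delta cm [-0.  0.] wz rad -0.003 level wx,wy [-0.0016 -0.0056]
axis angle deg -86.4 r 60.7
0 [0.59 0.13] dz 0.01
1 [0.59 0.13] dz 0.01
2 [0.57 0.19] dz 0.01
3 [0.55 0.24] dz 0.01
4 [0.52 0.29] dz 0.01
5 [0.49 0.35] dz 0.01
6 [0.45 0.39] dz 0.01
7 [0.41 0.44] dz 0.01
8 [0.37 0.47] dz 0.01
9 [0.32 0.51] dz 0.01
```

Emit:
{"api": "send_rows", "payload": {"series": [{"wx":0,"wy":0,"wz":0,"dx":0.4,"dy":0.05,"dz":0,"fingers":255},{"wx":0,"wy":0,"wz":0,"dx":0.4,"dy":0.05,"dz":0,"fingers":255}]}}

```text
t: 49.1
tool_pos: [0.5406, -0.3426, 0.2071]
orientation: [-2.26, -2.156, 0.025]
force: [-27.0, 5.6, 13.4]
opening: 0.0219
```

```bash
python3 -c "
from h import *
crank(1,.1)
im,st=snap('side','d29',(260,100,420,260),4.5)"
```

```text
t 49.1 pos [ 540.6 -342.6  207.1] head -2.7 tilt 1.4 open 21.9 F [-27.    5.6  13.4]
delta cm [0. 0.] wz rad 0.0 level wx,wy [-0.0024 -0.0241]
axis angle deg -85.6 r 60.8
0 [0.59 0.16] dz 0.01
```

View pics/d29.png

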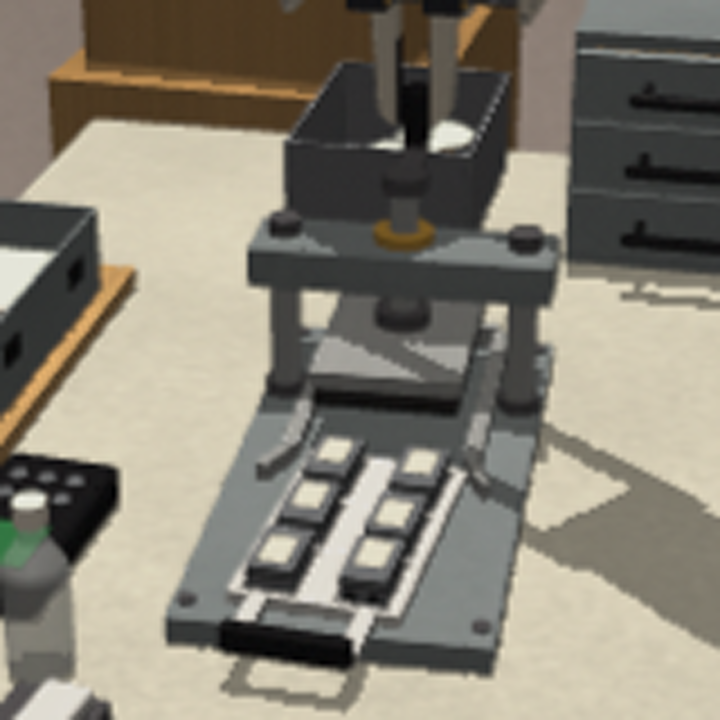

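Emit:
{"api": "send_rows", "payload": {"series": [{"wx":0,"wy":-0.01,"wz":0,"dx":-0.3,"dy":0,"dz":0,"fingers":255},{"wx":0,"wy":0,"wz":0,"dx":0,"dy":0,"dz":0,"fingers":150},{"wx":0,"wy":0,"wz":0,"dx":0,"dy":0,"dz":0,"fingers":150},{"wx":0,"wy":0,"wz":0,"dx":0,"dy":0,"dz":0,"fingers":130},{"wx":0,"wy":0,"wz":0,"dx":0,"dy":0,"dz":1,"fingers":130}]}}

```text
t: 49.57
tool_pos: [0.5367, -0.3441, 0.2155]
orientation: [-2.264, -2.156, 0.021]
force: [0.4, 0.3, -1.0]
opening: 0.0435
```

```bash
python3 -c "
from h import *
crank(1,.1)"
```

```text
t 49.6 pos [ 536.7 -344.1  215.5] head -2.8 tilt 1.1 open 43.5 F [ 0.4  0.3 -1. ]
delta cm [0. 0.] wz rad 0.002 level wx,wy [-0.0016 -0.0197]
axis angle deg -89.4 r 62.1
0 [0.6  0.24] dz 0.01
```

Emit:
{"api": "send_rows", "payload": {"series": [{"wx":-0.001,"wy":-0.019,"wz":0,"dx":0,"dy":0,"dz":2,"fingers":130},{"wx":0,"wy":0,"wz":0,"dx":0,"dy":0,"dz":3,"fingers":130},{"wx":0,"wy":0,"wz":0,"dx":0,"dy":0.5,"dz":2,"fingers":130},{"wx":0,"wy":0,"wz":0,"dx":0,"dy":2,"dz":0.5,"fingers":130},{"wx":0,"wy":0,"wz":0,"dx":0,"dy":3,"dz":0,"fingers":130},{"wx":0,"wy":0,"wz":0,"dx":0,"dy":3.3,"dz":0,"fingers":0},{"wx":0,"wy":0,"wz":0,"dx":0,"dy":3.3,"dz":0,"fingers":0},{"wx":0,"wy":0,"wz":0,"dx":0,"dy":3.3,"dz":0,"fingers":0},{"wx":0,"wy":0,"wz":0,"dx":0,"dy":3.3,"dz":0,"fingers":0},{"wx":0,"wy":0,"wz":0,"dx":0,"dy":3.3,"dz":0,"fingers":0},{"wx":0,"wy":0,"wz":0,"dx":0,"dy":3.3,"dz":-0.5,"fingers":0},{"wx":0,"wy":0,"wz":0,"dx":0,"dy":3.3,"dz":-1,"fingers":0},{"wx":0,"wy":0,"wz":0,"dx":0,"dy":3.3,"dz":-2,"fingers":0},{"wx":0,"wy":0,"wz":0,"dx":0,"dy":3,"dz":-2,"fingers":0},{"wx":0,"wy":0,"wz":0,"dx":0,"dy":2,"dz":-3,"fingers":0},{"wx":0,"wy":0,"wz":0,"dx":0,"dy":1,"dz":-3,"fingers":0},{"wx":0,"wy":0,"wz":0,"dx":0,"dy":0,"dz":-2,"fingers":0},{"wx":0,"wy":0,"wz":0,"dx":0,"dy":0,"dz":0,"fingers":0},{"wx":0,"wy":0,"wz":0,"dx":0,"dy":0,"dz":0,"fingers":0}]}}

```text
t: 51.15
tool_pos: [0.5439, 0.0493, 0.2027]
orientation: [2.237, 2.127, 0.065]
force: [0.3, -1.3, 1.1]
opening: 0.0928
```

```bash
python3 -c "
from h import *
to(535.2,67.5,27,-2.7)
im,st=snap('wrist','w30')
"
```

```text
t 51.1 pos [543.9  49.3 202.7] head -2.9 tilt 3.9 open 92.8 F [ 0.3 -1.3  1.1]
delta cm [ -0.87   1.82 -17.57] wz rad 0.003 level wx,wy [0.0105 0.0679]
```

View pics/w30.png

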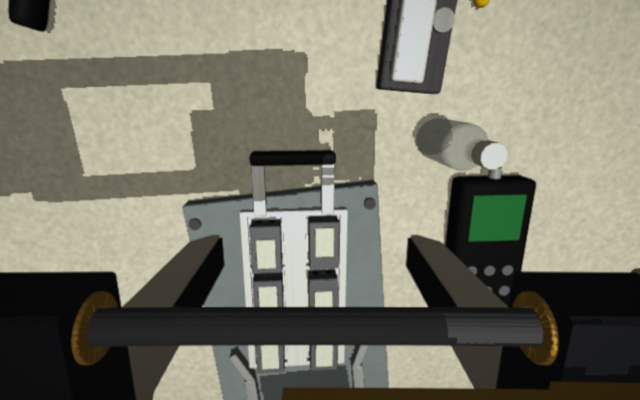

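```bash
python3 -c "
from h import *
st=robot.read_state()
im=np.load('pics/w30.npy'); save(im,'w30z',(230,130,360,240),6)
a=onz('wrist',251,158,.044,st)*1000;b=onz('wrist',335,157,.044,st)*1000
print(a,b,(a+b)/2,np.hypot(*(a-b)[:2]))
"
```

```text
[497.50969497  70.87638736  44.        ] [574.91233402  67.07586699  44.        ] [536.21101449  68.97612717  44.        ] 77.49588689768659
```

View pics/w30z.png

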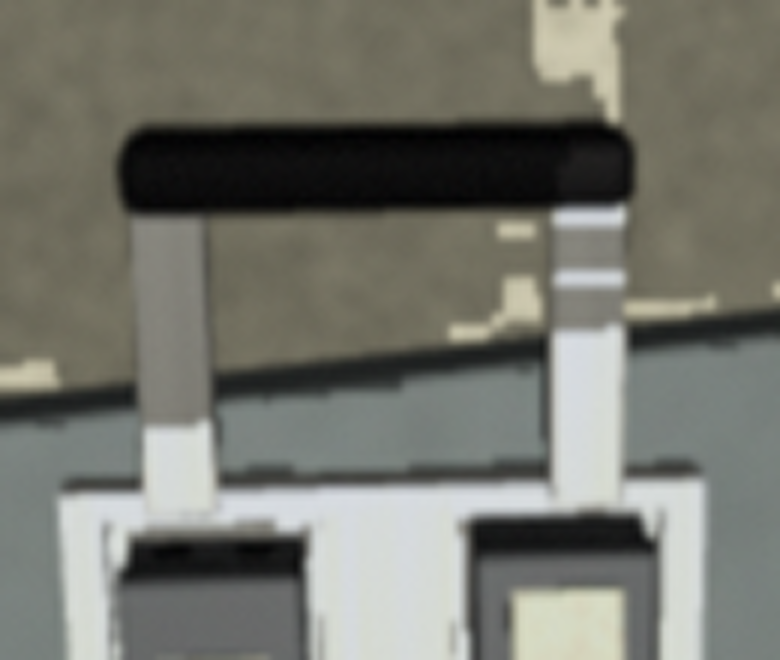

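Emit:
{"api": "send_rows", "payload": {"series": [{"wx":0.005,"wy":0.034,"wz":0,"dx":-0.4,"dy":0.8,"dz":-2,"fingers":0},{"wx":0.005,"wy":0.033,"wz":0,"dx":-0.4,"dy":0.8,"dz":-2,"fingers":0},{"wx":0,"wy":0,"wz":0,"dx":0,"dy":0,"dz":-2,"fingers":0},{"wx":0,"wy":0,"wz":0,"dx":0,"dy":0,"dz":-2,"fingers":0},{"wx":0,"wy":0,"wz":0,"dx":0,"dy":0,"dz":-1,"fingers":0},{"wx":0,"wy":0,"wz":0,"dx":0,"dy":0,"dz":0,"fingers":0},{"wx":0,"wy":0,"wz":0,"dx":0,"dy":0,"dz":0,"fingers":0}]}}

```text
t: 51.78
tool_pos: [0.5475, 0.0614, 0.1303]
orientation: [2.271, 2.145, 0.03]
force: [-0.7, -0.5, 0.7]
opening: 0.0931
```

```bash
python3 -c "
from h import *
to(535.6,68,27,-2.7)
"
```

```text
t 51.8 pos [547.5  61.4 130.3] head -3.3 tilt 1.5 open 93.1 F [-0.7 -0.5  0.7]
delta cm [ -1.19   0.66 -10.33] wz rad 0.01 level wx,wy [-0.0001  0.0263]
```

Emit:
{"api": "send_rows", "payload": {"series": [{"wx":0,"wy":0.026,"wz":0.01,"dx":-1.2,"dy":0.65,"dz":-1,"fingers":0},{"wx":0,"wy":0,"wz":0,"dx":0,"dy":0,"dz":-1.5,"fingers":0},{"wx":0,"wy":0,"wz":0,"dx":0,"dy":0,"dz":-1.5,"fingers":0},{"wx":0,"wy":0,"wz":0,"dx":0,"dy":0,"dz":-0.8,"fingers":0},{"wx":0,"wy":0,"wz":0,"dx":0,"dy":0,"dz":0,"fingers":0},{"wx":0,"wy":0,"wz":0,"dx":0,"dy":0,"dz":0,"fingers":0}]}}

```text
t: 52.28
tool_pos: [0.538, 0.0688, 0.0889]
orientation: [2.27, 2.167, 0.009]
force: [0.8, 0.6, 0.5]
opening: 0.0926
```

```bash
python3 -c "
from h import *
to(535.6,68,27,-2.7)
im,st=snap('wrist','w31')
"
```

```text
t 52.3 pos [538.   68.8  88.9] head -2.7 tilt 0.4 open 92.6 F [0.8 0.6 0.5]
delta cm [-0.24 -0.08 -6.19] wz rad -0.001 level wx,wy [-0.0011  0.0065]
```

View pics/w31.png

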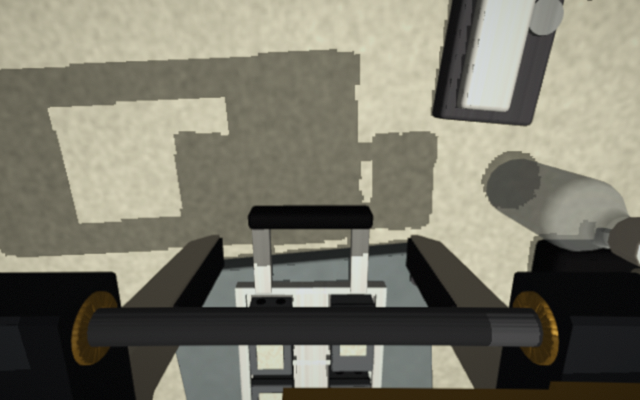

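```bash
python3 -c "
from h import *
st=robot.read_state()
im=np.load('pics/w31.npy'); save(im,'w31z',(230,190,390,250),5)
a=onz('wrist',249,215,.044,st)*1000;b=onz('wrist',372,215,.044,st)*1000
print(a,b,(a+b)/2,np.hypot(*(a-b)[:2]))
"
```

```text
[497.06245628  73.83127113  44.        ] [574.6967035   70.10270759  44.        ] [535.87957989  71.96698936  44.        ] 77.72373207088584
```

View pics/w31z.png

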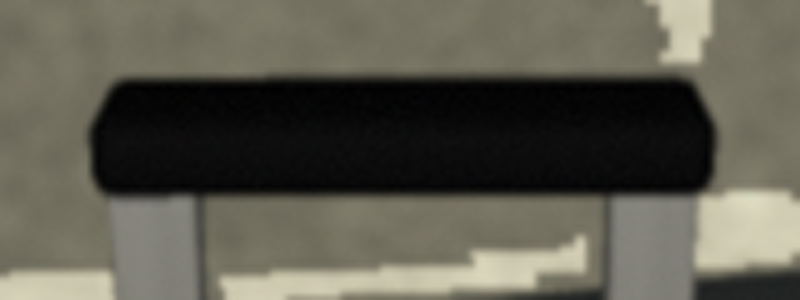

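```bash
python3 -c "
from h import *
st=robot.read_state()
for v in (215,221.4,228): 
  a=onz('wrist',248.6,v,.044,st)*1000;b=onz('wrist',372.5,v,.044,st)*1000
  print((a+b)/2,np.hypot(*(a-b)[:2]))
"
```

```text
[535.91191297  71.96557574  44.        ] 78.29171061383352
[535.70395247  67.68426161  44.        ] 78.69515162481112
[535.48730156  63.22306904  44.        ] 79.11413635383995
```

Emit:
{"api": "send_rows", "payload": {"series": [{"wx":0,"wy":0.006,"wz":0,"dx":-0.25,"dy":-0.1,"dz":-0.6,"fingers":0},{"wx":0,"wy":0,"wz":0,"dx":0,"dy":0,"dz":-1.2,"fingers":0},{"wx":0,"wy":0,"wz":0,"dx":0,"dy":0,"dz":-1,"fingers":0},{"wx":0,"wy":0,"wz":0,"dx":0,"dy":0,"dz":-0.4,"fingers":0},{"wx":0,"wy":0,"wz":0,"dx":0,"dy":0,"dz":0,"fingers":0}]}}

```text
t: 52.75
tool_pos: [0.5369, 0.0678, 0.0566]
orientation: [2.271, 2.168, 0.006]
force: [0.2, -0.6, -0.1]
opening: 0.0932
```

```bash
python3 -c "
from h import *
to(535.7,67.7,27,-2.7)
"
```

```text
t 52.8 pos [536.9  67.8  56.6] head -2.7 tilt 0.2 open 93.2 F [ 0.2 -0.6 -0.1]
delta cm [-0.12 -0.01 -2.96] wz rad -0.001 level wx,wy [-0.0013  0.004 ]
```

Emit:
{"api": "send_rows", "payload": {"series": [{"wx":0,"wy":0.004,"wz":0,"dx":-0.15,"dy":0,"dz":-0.8,"fingers":0},{"wx":0,"wy":0,"wz":0,"dx":0,"dy":0,"dz":-1,"fingers":0},{"wx":0,"wy":0,"wz":0,"dx":0,"dy":0,"dz":-0.8,"fingers":0},{"wx":0,"wy":0,"wz":0,"dx":0,"dy":0,"dz":-0.2,"fingers":0},{"wx":0,"wy":0,"wz":0,"dx":0,"dy":0,"dz":0,"fingers":0}]}}

```text
t: 53.17
tool_pos: [0.5344, 0.0677, 0.0245]
orientation: [-2.271, -2.168, 0.001]
force: [-0.3, 0.9, -0.3]
opening: 0.0935
```

```bash
python3 -c "
from h import *
to(535.7,67.7,27,-2.7)
"
```

```text
t 53.2 pos [534.4  67.7  24.5] head -2.7 tilt 0.1 open 93.5 F [-0.3  0.9 -0.3]
delta cm [ 0.13 -0.    0.25] wz rad -0.001 level wx,wy [-0.0012 -0.0023]
```

Emit:
{"api": "send_rows", "payload": {"series": [{"wx":0,"wy":0,"wz":0,"dx":0.12,"dy":0,"dz":0.25,"fingers":0},{"wx":0,"wy":0,"wz":0,"dx":0,"dy":0,"dz":0,"fingers":60},{"wx":0,"wy":0,"wz":0,"dx":0,"dy":0,"dz":0,"fingers":60},{"wx":0,"wy":0,"wz":0,"dx":0,"dy":0,"dz":0,"fingers":60},{"wx":0,"wy":0,"wz":0,"dx":0,"dy":0,"dz":0,"fingers":80},{"wx":0,"wy":0,"wz":0,"dx":0,"dy":0,"dz":0,"fingers":80}], "newtons": 40}}

```text
t: 53.67
tool_pos: [0.5358, 0.0677, 0.0274]
orientation: [-2.271, -2.167, 0.001]
force: [1.1, 0.3, -3.5]
opening: 0.0797
```

```bash
python3 -c "
from h import *
to(535.7,67.7,27,-2.7)
im,st=snap('wrist','w32')
"
```

```text
t 53.7 pos [535.8  67.7  27.4] head -2.7 tilt 0.2 open 79.7 F [ 1.1  0.3 -3.5]
delta cm [-0.01 -0.   -0.04] wz rad -0.001 level wx,wy [-0.0012 -0.0024]
```

View pics/w32.png

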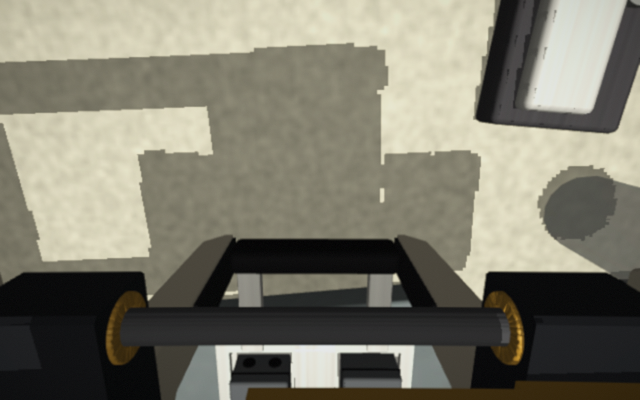

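Emit:
{"api": "send_rows", "payload": {"series": [{"wx":0,"wy":0,"wz":0.015,"dx":-0.24,"dy":0,"dz":0,"fingers":100},{"wx":0,"wy":0,"wz":0.015,"dx":-0.25,"dy":0,"dz":0,"fingers":100},{"wx":0,"wy":0,"wz":0.015,"dx":-0.25,"dy":0,"dz":0,"fingers":100},{"wx":0,"wy":0,"wz":0.015,"dx":-0.25,"dy":0,"dz":0,"fingers":100},{"wx":0,"wy":0,"wz":0.015,"dx":-0.25,"dy":0,"dz":0,"fingers":100},{"wx":0,"wy":0,"wz":0.01,"dx":-0.2,"dy":0,"dz":0,"fingers":100},{"wx":0,"wy":0,"wz":0,"dx":0,"dy":0,"dz":0,"fingers":100}]}}

```text
t: 54.3
tool_pos: [0.5196, 0.0676, 0.0273]
orientation: [-2.165, -2.273, 0.002]
force: [0.7, 0.4, -3.7]
opening: 0.0791
```

```bash
python3 -c "
from h import *
to(519.8,67.6,27,2.65)
im,st=snap('scene','s33'); save(im,'s33z',(220,180,350,290),6)
im,st=snap('side','d33'); save(im,'d33z',(280,150,400,260),6)
"
```

```text
t 54.3 pos [519.6  67.6  27.3] head 2.8 tilt 0.1 open 79.1 F [ 0.7  0.4 -3.7]
delta cm [ 0.02 -0.   -0.03] wz rad -0.002 level wx,wy [-0.0008 -0.0025]
```

View pics/s33z.png

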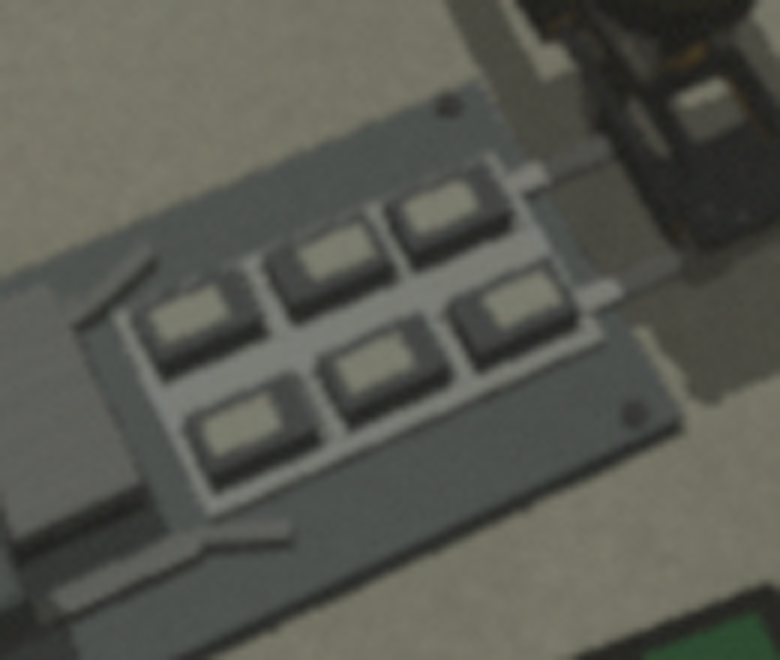

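View pics/d33z.png

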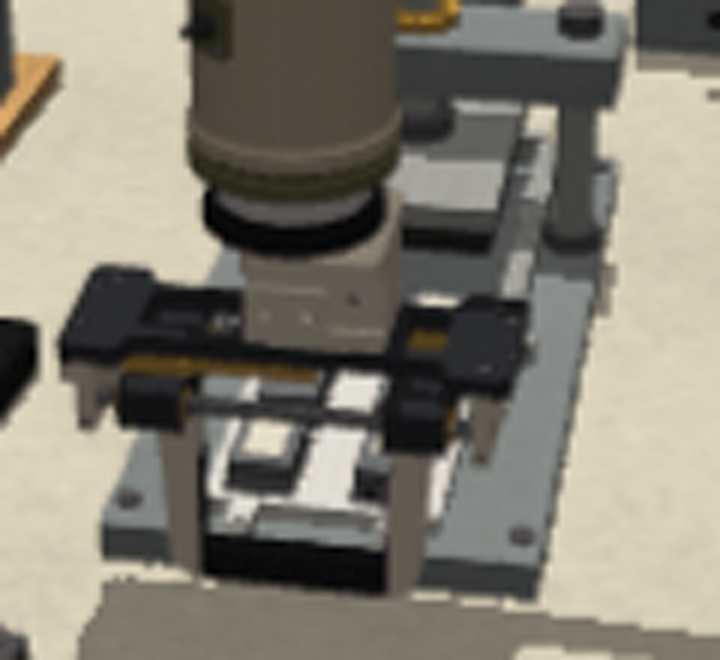

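```bash
python3 - <<'E'
from h import *
np.set_printoptions(precision=1,suppress=True)
S=lambda x,y,z: onz("scene",220+x/6,180+y/6,z)[:2]*1000
T=[S(*p,.029) for p in [(114,310),(491,152),(606,343),(212,517)]]
print(T,np.mean(T,0))
for a,b in [(1,0),(2,3),(0,3),(1,2)]: d=T[b]-T[a];print(np.hypot(*d),np.degrees(np.arctan2(d[1],d[0])))
L=[S(0,278,.02),S(487,80,.02)];Rr=[S(686,425,.02),S(205,655,.02)]
print("plate left",L,np.degrees(np.arctan2(*(L[0]-L[1])[::-1])),"right",Rr,np.degrees(np.arctan2(*(Rr[1]-Rr[0])[::-1])))
# lateral positions along press-perp
h=np.radians(-87.35);v=np.array([-np.sin(h),np.cos(h)])
print("lat tray",[t@v for t in T],"plate",[q@v for q in L+Rr])
print("guide tips", S(150,250,.033)@v, S(290,533,.033)@v)
E
```

```text
[array([ 477.5, -170.9]), array([470.1,  12.2]), array([580.9,  17.6]), array([ 587.1, -166.1])] [528.9 -76.8]
183.1655568572267 -87.69929872819024
183.79464809071374 -88.05207879772576
109.74470959093591 2.509407677164499
110.88037106098902 2.830550427830149
plate left [array([ 436. , -210.9]), array([427.2,  29. ])] -87.89914412904697 right [array([626.8,  34.2]), array([ 638.5, -189. ])] -86.97573370097162
lat tray [np.float64(469.0866498323527), np.float64(470.2032957753863), np.float64(581.083116312581), np.float64(578.8310290299155)] plate [np.float64(425.8096255870529), np.float64(428.11049018378293), np.float64(627.6638808829229), np.float64(629.1236855177311)]
guide tips 450.40904762755696 601.8684376363336
```

Emit:
{"api": "send_rows", "payload": {"series": [{"wx":0,"wy":0,"wz":-0.002,"dx":0.1,"dy":-0.6,"dz":0,"fingers":100},{"wx":0,"wy":0,"wz":0,"dx":0.08,"dy":-0.8,"dz":0,"fingers":100},{"wx":0,"wy":0,"wz":0,"dx":0.06,"dy":-0.8,"dz":0,"fingers":100},{"wx":0,"wy":0,"wz":0,"dx":0.05,"dy":-0.8,"dz":0,"fingers":100}]}}

```text
t: 54.73
tool_pos: [0.5228, 0.0379, 0.0274]
orientation: [-2.166, -2.27, -0.001]
force: [-0.5, 2.6, -2.4]
opening: 0.0798
```

```bash
python3 -c "
from h import *
to(529.2,-134.2,27,2.65)
"
```

```text
t 54.7 pos [522.8  37.9  27.4] head 2.7 tilt 0.3 open 79.8 F [-0.5  2.6 -2.4]
delta cm [  0.64 -17.21  -0.04] wz rad -0.001 level wx,wy [-0.0034 -0.0028]
```

Emit:
{"api": "send_rows", "payload": {"series": [{"wx":-0.003,"wy":-0.002,"wz":0,"dx":0.02,"dy":-0.8,"dz":0,"fingers":100},{"wx":0,"wy":0,"wz":0,"dx":0.03,"dy":-0.9,"dz":0,"fingers":100},{"wx":0,"wy":0,"wz":0,"dx":0.04,"dy":-0.9,"dz":0,"fingers":100},{"wx":0,"wy":0,"wz":0,"dx":0.04,"dy":-0.9,"dz":0,"fingers":100},{"wx":0,"wy":0,"wz":0,"dx":0.04,"dy":-0.9,"dz":0,"fingers":100}]}}

```text
t: 55.15
tool_pos: [0.5242, -0.0113, 0.0274]
orientation: [-2.17, -2.269, 0.001]
force: [0.9, 2.9, -1.0]
opening: 0.0798
```

```bash
python3 -c "
from h import *
to(529.2,-134.2,27,2.65)
im,st=snap('scene','s34'); save(im,'s34z',(190,180,350,300),5)
"
```

```text
t 55.1 pos [524.2 -11.3  27.4] head 2.6 tilt 0.1 open 79.8 F [ 0.9  2.9 -1. ]
delta cm [  0.5  -12.29  -0.04] wz rad 0.001 level wx,wy [-0.001  -0.0017]
```

View pics/s34z.png

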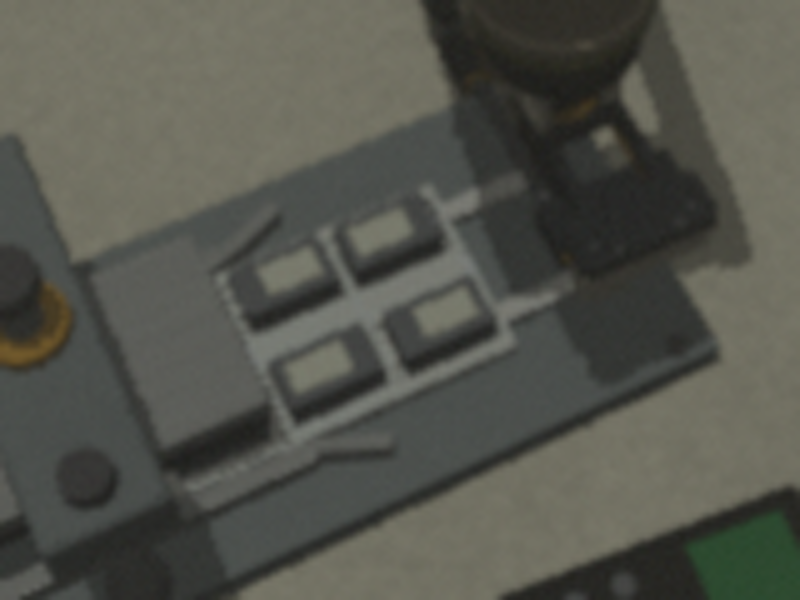

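Emit:
{"api": "send_rows", "payload": {"series": [{"wx":0,"wy":0,"wz":0,"dx":0.03,"dy":-0.8,"dz":0,"fingers":100},{"wx":0,"wy":0,"wz":0,"dx":0.04,"dy":-1,"dz":0,"fingers":100},{"wx":0,"wy":0,"wz":0,"dx":0.04,"dy":-1,"dz":0,"fingers":100},{"wx":0,"wy":0,"wz":0,"dx":0.04,"dy":-1,"dz":0,"fingers":100},{"wx":0,"wy":0,"wz":0,"dx":0.04,"dy":-1,"dz":0,"fingers":100},{"wx":0,"wy":0,"wz":0,"dx":0.04,"dy":-1,"dz":0,"fingers":100}]}}

```text
t: 55.7
tool_pos: [0.5264, -0.0754, 0.0273]
orientation: [-2.17, -2.269, 0.001]
force: [0.1, 3.0, -1.3]
opening: 0.0795
```

```bash
python3 -c "
from h import *
to(529.2,-134.2,27,2.65)
"
```

```text
t 55.7 pos [526.4 -75.4  27.3] head 2.5 tilt 0.1 open 79.5 F [ 0.1  3.  -1.3]
delta cm [ 0.28 -5.88 -0.03] wz rad 0.002 level wx,wy [-0.0009 -0.0021]
```

Emit:
{"api": "send_rows", "payload": {"series": [{"wx":0,"wy":0,"wz":0.002,"dx":0.03,"dy":-0.8,"dz":0,"fingers":100},{"wx":0,"wy":0,"wz":0,"dx":0.04,"dy":-0.9,"dz":0,"fingers":100},{"wx":0,"wy":0,"wz":0,"dx":0.04,"dy":-0.8,"dz":0,"fingers":100},{"wx":0,"wy":0,"wz":0,"dx":0.04,"dy":-0.8,"dz":0,"fingers":100},{"wx":0,"wy":0,"wz":0,"dx":0.04,"dy":-0.5,"dz":0,"fingers":100}]}}

```text
t: 56.12
tool_pos: [0.5283, -0.119, 0.0273]
orientation: [-2.169, -2.27, 0.002]
force: [0.1, 2.8, -0.9]
opening: 0.0794
```

```bash
python3 -c "
from h import *
to(529.2,-134.2,27,2.65)
"
```

```text
t 56.1 pos [ 528.3 -119.    27.3] head 2.6 tilt 0.1 open 79.4 F [ 0.1  2.8 -0.9]
delta cm [ 0.09 -1.52 -0.03] wz rad 0.001 level wx,wy [-0.0006 -0.0023]
```

Emit:
{"api": "send_rows", "payload": {"series": [{"wx":0,"wy":0,"wz":0,"dx":0.02,"dy":-0.4,"dz":0,"fingers":100},{"wx":0,"wy":0,"wz":0,"dx":0.02,"dy":-0.4,"dz":0,"fingers":100},{"wx":0,"wy":0,"wz":0,"dx":0.01,"dy":-0.3,"dz":0,"fingers":100},{"wx":0,"wy":0,"wz":0,"dx":0,"dy":-0.2,"dz":0,"fingers":100}]}}

```text
t: 56.45
tool_pos: [0.529, -0.1338, 0.0274]
orientation: [-2.169, -2.269, 0.001]
force: [-1.4, 7.8, 0.0]
opening: 0.0799
```

```bash
python3 -c "
from h import *
to(529.2,-134.2,27,2.65)
"
```

```text
t 56.5 pos [ 529.  -133.8   27.4] head 2.6 tilt 0.1 open 79.9 F [-1.4  7.8  0. ]
delta cm [ 0.02 -0.04 -0.04] wz rad 0.001 level wx,wy [-0.0011 -0.0023]
```

Force rising near the expected position; nudge on to confirm the stop.

Emit:
{"api": "send_rows", "payload": {"series": [{"wx":0,"wy":0,"wz":0,"dx":0,"dy":-0.2,"dz":0,"fingers":100},{"wx":0,"wy":0,"wz":0,"dx":0,"dy":-0.2,"dz":0,"fingers":100}]}}

```text
t: 56.62
tool_pos: [0.5289, -0.1338, 0.0273]
orientation: [-2.165, -2.266, -0.006]
force: [-1.1, 14.4, 2.9]
opening: 0.0795
```

```bash
python3 -c "
from h import *
to(529.2,-134.2,27,2.65)
im,st=snap('scene','s35'); save(im,'s35z',(145,180,305,330),5)
"
```

```text
t 56.6 pos [ 528.9 -133.8   27.3] head 2.6 tilt 0.5 open 79.5 F [-1.1 14.4  2.9]
delta cm [ 0.03 -0.04 -0.03] wz rad 0.001 level wx,wy [-0.0081 -0.0031]
```

View pics/s35z.png

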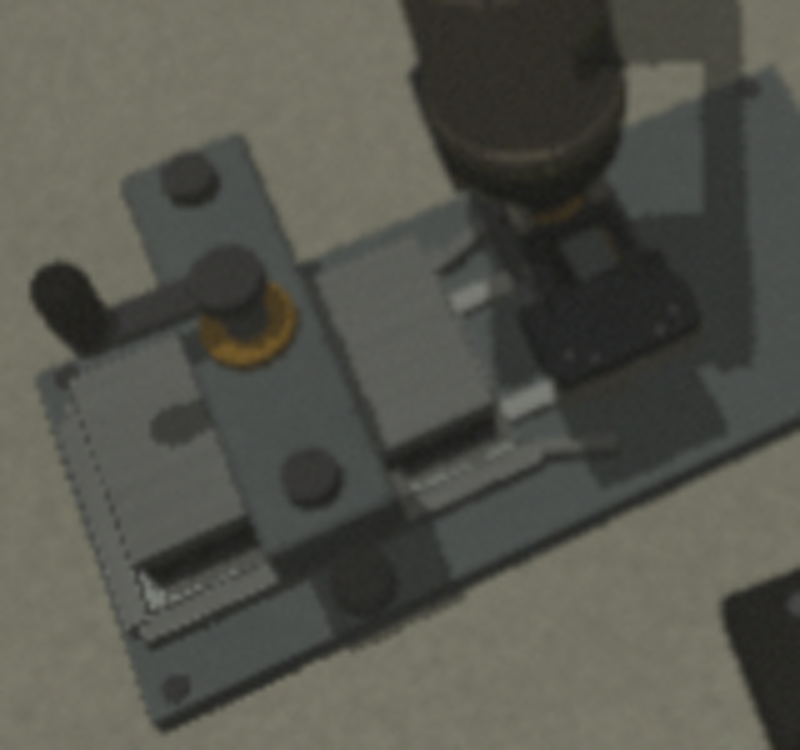

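Emit:
{"api": "send_rows", "payload": {"series": [{"wx":0,"wy":0,"wz":0,"dx":0,"dy":0,"dz":0,"fingers":100},{"wx":0,"wy":0,"wz":0,"dx":0,"dy":0,"dz":0,"fingers":0},{"wx":0,"wy":0,"wz":0,"dx":0,"dy":0,"dz":0,"fingers":0},{"wx":0,"wy":0,"wz":0,"dx":0,"dy":0,"dz":0,"fingers":0},{"wx":0,"wy":0,"wz":0,"dx":0,"dy":0,"dz":0,"fingers":0}]}}

```text
t: 57.08
tool_pos: [0.5301, -0.1352, 0.0284]
orientation: [-2.166, -2.27, -0.004]
force: [0.3, -0.2, -0.4]
opening: 0.0925
```

```bash
python3 -c "
from h import *
to(529.2,-134.2,27,2.65)
"
```

```text
t 57.1 pos [ 530.1 -135.2   28.4] head 2.7 tilt 0.3 open 92.5 F [ 0.3 -0.2 -0.4]
delta cm [-0.09  0.1  -0.14] wz rad -0.001 level wx,wy [-0.0047 -0.0008]
```

Emit:
{"api": "send_rows", "payload": {"series": [{"wx":-0.004,"wy":0,"wz":0,"dx":-0.1,"dy":0.1,"dz":1,"fingers":0},{"wx":0,"wy":0,"wz":0,"dx":0,"dy":0,"dz":2,"fingers":0},{"wx":0,"wy":0,"wz":0,"dx":0,"dy":0,"dz":3.5,"fingers":0},{"wx":0,"wy":0,"wz":0,"dx":0,"dy":0,"dz":3.5,"fingers":0},{"wx":0,"wy":0,"wz":0,"dx":0,"dy":0,"dz":3.5,"fingers":110},{"wx":0,"wy":0,"wz":0,"dx":0,"dy":0,"dz":3.5,"fingers":110},{"wx":0,"wy":0,"wz":0,"dx":0,"dy":0,"dz":3.5,"fingers":110},{"wx":0,"wy":0,"wz":0,"dx":0,"dy":-1,"dz":3.5,"fingers":110},{"wx":0,"wy":0,"wz":0,"dx":0.1,"dy":-2.5,"dz":1,"fingers":110},{"wx":0,"wy":0,"wz":0,"dx":0.1,"dy":-3,"dz":0,"fingers":110},{"wx":0,"wy":0,"wz":0,"dx":0.1,"dy":-3,"dz":0,"fingers":110},{"wx":0,"wy":0,"wz":0,"dx":0.1,"dy":-3,"dz":0,"fingers":110},{"wx":0,"wy":0,"wz":0,"dx":0.1,"dy":-3,"dz":0,"fingers":110},{"wx":0,"wy":0,"wz":0,"dx":0.1,"dy":-2.5,"dz":0,"fingers":110},{"wx":0,"wy":0,"wz":0,"dx":0,"dy":-1.2,"dz":0,"fingers":110},{"wx":0,"wy":0,"wz":0,"dx":0,"dy":0,"dz":0,"fingers":110},{"wx":0,"wy":0,"wz":0,"dx":0,"dy":0,"dz":0,"fingers":110}]}}

```text
t: 58.5
tool_pos: [0.5277, -0.3331, 0.3083]
orientation: [2.158, 2.261, -0.005]
force: [0.5, 0.8, -0.5]
opening: 0.0528
```

```bash
python3 -c "
from h import *
to(540,-342.3,208,-2.7)
im,st=snap('wrist','w36')
im,st=snap('side','d36'); save(im,'d36z',(290,110,410,260),5)
"
```

```text
t 58.5 pos [ 527.7 -333.1  308.3] head 2.7 tilt 0.9 open 52.8 F [ 0.5  0.8 -0.5]
delta cm [  1.23  -0.92 -10.03] wz rad -0.094 level wx,wy [0.0135 0.0096]
```

View pics/w36.png

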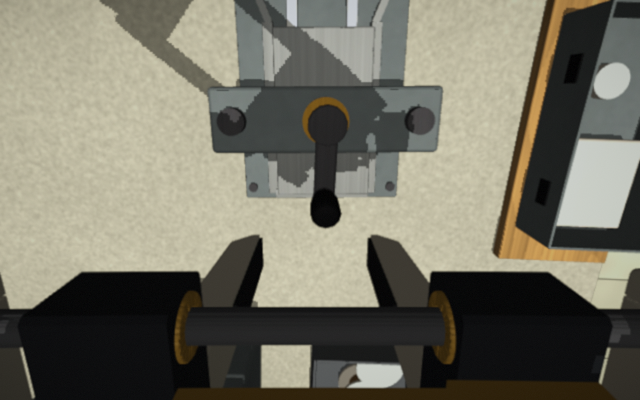

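View pics/d36z.png

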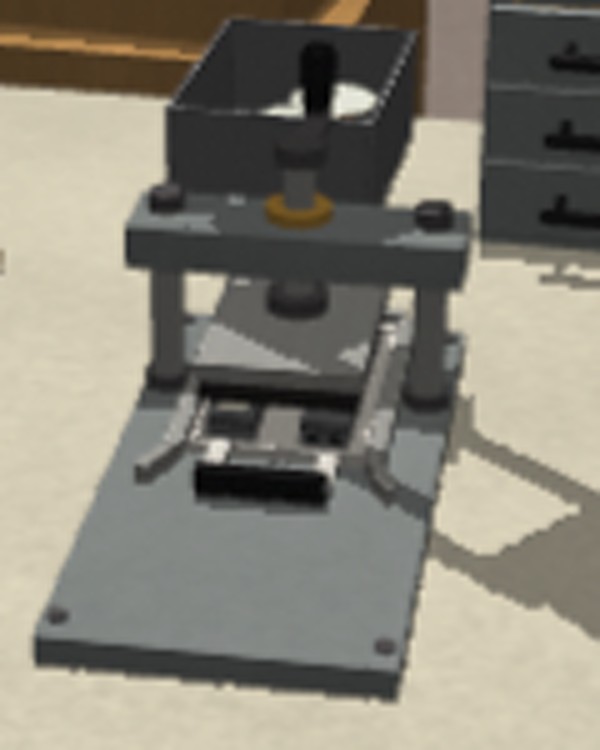

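```bash
python3 -c "
from h import *
st=robot.read_state()
im=np.load('pics/w36.npy'); save(im,'w36z',(290,170,360,240),8)
print(onz('wrist',325.3,211.5,.234,st)*1000)
"
```

```text
[ 536.40674986 -337.1407249   234.        ]
```

View pics/w36z.png

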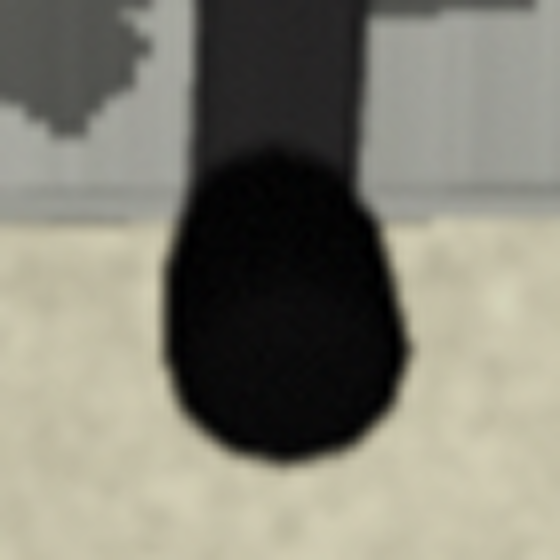

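Emit:
{"api": "send_rows", "payload": {"series": [{"wx":0.013,"wy":0.009,"wz":0,"dx":0.8,"dy":-0.7,"dz":-1,"fingers":110},{"wx":0,"wy":0,"wz":0,"dx":0,"dy":0,"dz":-1.5,"fingers":110},{"wx":0,"wy":0,"wz":0,"dx":0,"dy":0,"dz":-1.5,"fingers":110},{"wx":0,"wy":0,"wz":0,"dx":0,"dy":0,"dz":-0.8,"fingers":110},{"wx":0,"wy":0,"wz":0,"dx":0,"dy":0,"dz":0,"fingers":110},{"wx":0,"wy":0,"wz":0,"dx":0,"dy":0,"dz":0,"fingers":110}]}}

```text
t: 59.1
tool_pos: [0.5385, -0.3304, 0.2613]
orientation: [2.156, 2.282, 0.003]
force: [0.4, -0.5, -0.4]
opening: 0.0528
```

```bash
python3 -c "
from h import *
to(537.5,-341,207.5,2.7)
im,st=snap('wrist','w37')
"
```

```text
t 59.1 pos [ 538.5 -330.4  261.3] head 3.3 tilt 0.2 open 52.8 F [ 0.4 -0.5 -0.4]
delta cm [-0.1  -1.06 -5.38] wz rad -0.01 level wx,wy [-0.0002  0.0029]
```

View pics/w37.png

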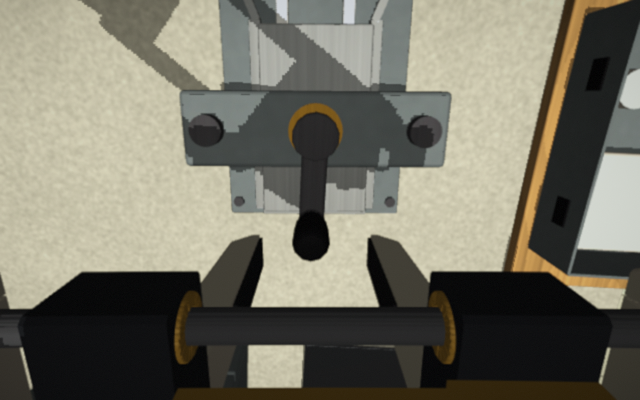

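```bash
python3 -c "
from h import *
st=robot.read_state()
print(onz('wrist',311.3,243,.234,st)*1000, proj('wrist',[.5375,-.341,.234],st))
"
```

```text
[ 536.95699808 -339.05058595  234.        ] [312.0296656  246.07969233]
```

Emit:
{"api": "send_rows", "payload": {"series": [{"wx":0,"wy":0.002,"wz":-0.01,"dx":-0.1,"dy":-1.0,"dz":-0.5,"fingers":110},{"wx":0,"wy":0,"wz":0,"dx":0,"dy":0,"dz":-0.8,"fingers":110},{"wx":0,"wy":0,"wz":0,"dx":0,"dy":0,"dz":0,"fingers":110},{"wx":0,"wy":0,"wz":0,"dx":0,"dy":0,"dz":0,"fingers":110}]}}

```text
t: 59.48
tool_pos: [0.5386, -0.3416, 0.2506]
orientation: [2.165, 2.269, 0.002]
force: [0.3, 0.1, 0.1]
opening: 0.0526
```

```bash
python3 -c "
from h import *
to(537.5,-341,207.5,2.7)
"
```

```text
t 59.5 pos [ 538.6 -341.6  250.6] head 2.7 tilt 0.3 open 52.6 F [0.3 0.1 0.1]
delta cm [-0.11  0.06 -4.31] wz rad 0.0 level wx,wy [0.0026 0.0044]
```

Emit:
{"api": "send_rows", "payload": {"series": [{"wx":0.002,"wy":0.004,"wz":0,"dx":-0.1,"dy":0.05,"dz":-0.8,"fingers":110},{"wx":0,"wy":0,"wz":0,"dx":0,"dy":0,"dz":-1.3,"fingers":110},{"wx":0,"wy":0,"wz":0,"dx":0,"dy":0,"dz":-1.3,"fingers":110},{"wx":0,"wy":0,"wz":0,"dx":0,"dy":0,"dz":-0.5,"fingers":110},{"wx":0,"wy":0,"wz":0,"dx":0,"dy":0,"dz":0,"fingers":110},{"wx":0,"wy":0,"wz":0,"dx":0,"dy":0,"dz":0,"fingers":110}]}}

```text
t: 59.98
tool_pos: [0.5365, -0.3409, 0.2061]
orientation: [-2.169, -2.271, 0.001]
force: [0.1, 0.7, 0.1]
opening: 0.0528
```

```bash
python3 -c "
from h import *
to(537.5,-341,207.5,2.7)
"
```

```text
t 60.0 pos [ 536.5 -340.9  206.1] head 2.6 tilt 0.1 open 52.8 F [0.1 0.7 0.1]
delta cm [ 0.1  -0.01  0.14] wz rad 0.001 level wx,wy [-0.0008 -0.0015]
```

Emit:
{"api": "send_rows", "payload": {"series": [{"wx":0,"wy":0,"wz":0,"dx":0,"dy":0,"dz":0.1,"fingers":255},{"wx":0,"wy":0,"wz":0,"dx":0,"dy":0,"dz":0,"fingers":255},{"wx":0,"wy":0,"wz":0,"dx":0,"dy":0,"dz":0,"fingers":255},{"wx":0,"wy":0,"wz":0,"dx":0,"dy":0,"dz":0,"fingers":255},{"wx":0,"wy":0,"wz":0,"dx":0,"dy":0,"dz":0,"fingers":255},{"wx":0,"wy":0,"wz":0,"dx":0,"dy":0,"dz":0,"fingers":255}], "newtons": 30}}

```text
t: 60.48
tool_pos: [0.537, -0.341, 0.2084]
orientation: [-2.169, -2.272, 0.0]
force: [-0.1, 0.1, -2.6]
opening: 0.0222
```

```bash
python3 -c "
from h import *
crank(12,.33,-1)
"
```

```text
t 60.5 pos [ 537.  -341.   208.4] head 2.6 tilt 0.0 open 22.2 F [-0.1  0.1 -2.6]
delta cm [0. 0.] wz rad -0.093 level wx,wy [ 0.     -0.0003]
axis angle deg -89.0 r 59.0
0 [-1.95  0.19] dz -0.03
1 [-1.75  0.91] dz -0.03
2 [-1.36  1.42] dz -0.03
3 [-0.83  1.79] dz -0.03
4 [-0.2   1.96] dz -0.03
5 [0.44 1.92] dz -0.03
6 [1.04 1.67] dz -0.03
7 [1.53 1.25] dz -0.03
8 [1.85 0.68] dz -0.03
9 [1.97 0.05] dz -0.03
10 [ 1.88 -0.59] dz -0.03
11 [ 1.59 -1.17] dz -0.03
```

Emit:
{"api": "send_rows", "payload": {"series": [{"wx":0,"wy":0,"wz":0,"dx":-1.4,"dy":0.1,"dz":-0.03,"fingers":255},{"wx":0,"wy":0,"wz":0,"dx":-1.85,"dy":0.65,"dz":-0.03,"fingers":255},{"wx":0,"wy":0,"wz":0,"dx":-1.5,"dy":1.3,"dz":-0.03,"fingers":255},{"wx":0,"wy":0,"wz":0,"dx":-0.95,"dy":1.7,"dz":-0.03,"fingers":255},{"wx":0,"wy":0,"wz":0,"dx":-0.3,"dy":1.95,"dz":-0.03,"fingers":255},{"wx":0,"wy":0,"wz":0,"dx":0.35,"dy":1.95,"dz":-0.03,"fingers":255},{"wx":0,"wy":0,"wz":0,"dx":0.95,"dy":1.7,"dz":-0.03,"fingers":255},{"wx":0,"wy":0,"wz":0,"dx":0.8,"dy":0.8,"dz":0,"fingers":255},{"wx":0,"wy":0,"wz":0,"dx":0,"dy":0,"dz":0,"fingers":255}]}}

```text
t: 61.23
tool_pos: [0.4945, -0.238, 0.2061]
orientation: [2.172, 2.267, -0.005]
force: [3.9, -1.6, -3.3]
opening: 0.0223
```

```bash
python3 -c "
from h import *
crank(12,.33,-1)
"
```

```text
t 61.2 pos [ 494.5 -238.   206.1] head 2.4 tilt 0.2 open 22.3 F [ 3.9 -1.6 -3.3]
delta cm [0. 0.] wz rad -0.09 level wx,wy [ 0.0034 -0.0007]
axis angle deg 133.3 r 60.5
0 [1.67 1.07] dz -0.03
1 [1.9  0.51] dz -0.03
2 [ 1.97 -0.14] dz -0.03
3 [ 1.82 -0.77] dz -0.03
4 [ 1.47 -1.31] dz -0.03
5 [ 0.97 -1.72] dz -0.03
6 [ 0.36 -1.94] dz -0.03
7 [-0.29 -1.95] dz -0.03
8 [-0.91 -1.75] dz -0.03
9 [-1.43 -1.36] dz -0.03
10 [-1.79 -0.83] dz -0.03
11 [-1.96 -0.2 ] dz -0.03
```

Emit:
{"api": "send_rows", "payload": {"series": [{"wx":0.003,"wy":0,"wz":0,"dx":1.3,"dy":0.9,"dz":-0.03,"fingers":255},{"wx":0,"wy":0,"wz":0,"dx":1.85,"dy":0.6,"dz":-0.03,"fingers":255},{"wx":0,"wy":0,"wz":0,"dx":1.97,"dy":-0.05,"dz":-0.03,"fingers":255},{"wx":0,"wy":0,"wz":0,"dx":1.85,"dy":-0.7,"dz":-0.03,"fingers":255},{"wx":0,"wy":0,"wz":0,"dx":1.5,"dy":-1.25,"dz":-0.03,"fingers":255},{"wx":0,"wy":0,"wz":0,"dx":1.0,"dy":-1.7,"dz":-0.03,"fingers":255},{"wx":0,"wy":0,"wz":0,"dx":0.4,"dy":-1.95,"dz":-0.03,"fingers":255},{"wx":0,"wy":0,"wz":0,"dx":-0.1,"dy":-1,"dz":0,"fingers":255},{"wx":0,"wy":0,"wz":0,"dx":0,"dy":0,"dz":0,"fingers":255}]}}

```text
t: 61.98
tool_pos: [0.5959, -0.2903, 0.2036]
orientation: [-2.159, -2.269, -0.001]
force: [-3.4, 2.4, 2.6]
opening: 0.0221
```

```bash
python3 -c "
from h import *
crank(12,.33,-1)
"
```

```text
t 62.0 pos [ 595.9 -290.3  203.6] head 2.8 tilt 0.5 open 22.1 F [-3.4  2.4  2.6]
delta cm [0. 0.] wz rad -0.097 level wx,wy [-0.0071 -0.0061]
axis angle deg -7.9 r 60.4
0 [-0.63 -1.88] dz -0.03
1 [-1.17 -1.59] dz -0.03
2 [-1.62 -1.12] dz -0.03
3 [-1.9  -0.54] dz -0.03
4 [-1.97  0.1 ] dz -0.03
5 [-1.83  0.74] dz -0.03
6 [-1.49  1.29] dz -0.03
7 [-0.99  1.7 ] dz -0.03
8 [-0.39  1.93] dz -0.03
9 [0.26 1.95] dz -0.03
10 [0.88 1.76] dz -0.03
11 [1.4  1.38] dz -0.03
```

Emit:
{"api": "send_rows", "payload": {"series": [{"wx":-0.007,"wy":-0.006,"wz":0,"dx":-0.45,"dy":-1.5,"dz":-0.03,"fingers":255},{"wx":0,"wy":0,"wz":0,"dx":-1.05,"dy":-1.65,"dz":-0.03,"fingers":255},{"wx":0,"wy":0,"wz":0,"dx":-1.55,"dy":-1.2,"dz":-0.03,"fingers":255},{"wx":0,"wy":0,"wz":0,"dx":-1.87,"dy":-0.6,"dz":-0.03,"fingers":255},{"wx":0,"wy":0,"wz":0,"dx":-1.97,"dy":0.03,"dz":-0.03,"fingers":255},{"wx":0,"wy":0,"wz":0,"dx":-1.85,"dy":0.7,"dz":-0.03,"fingers":255},{"wx":0,"wy":0,"wz":0,"dx":-1.0,"dy":0.8,"dz":0,"fingers":255},{"wx":0,"wy":0,"wz":0,"dx":0,"dy":0,"dz":0,"fingers":255}]}}

```text
t: 62.65
tool_pos: [0.4954, -0.3252, 0.2016]
orientation: [2.161, 2.272, 0.011]
force: [2.0, 5.0, -3.2]
opening: 0.0224
```

```bash
python3 -c "
from h import *
crank(12,.33,-1)
im,st=snap('side','d40'); save(im,'d40z',(290,130,400,240),6)
"
```

```text
t 62.6 pos [ 495.4 -325.2  201.6] head 2.9 tilt 0.5 open 22.4 F [ 2.   5.  -3.2]
delta cm [0. 0.] wz rad -0.097 level wx,wy [-0.0008  0.0093]
axis angle deg -133.2 r 59.3
0 [-1.25  1.51] dz -0.03
1 [-0.62  1.87] dz -0.03
2 [0.02 1.97] dz -0.03
3 [0.65 1.86] dz -0.03
4 [1.22 1.55] dz -0.03
5 [1.66 1.07] dz -0.03
6 [1.91 0.47] dz -0.03
7 [ 1.96 -0.17] dz -0.03
8 [ 1.8 -0.8] dz -0.03
9 [ 1.45 -1.34] dz -0.03
10 [ 0.93 -1.74] dz -0.03
11 [ 0.32 -1.94] dz -0.03
```

View pics/d40z.png

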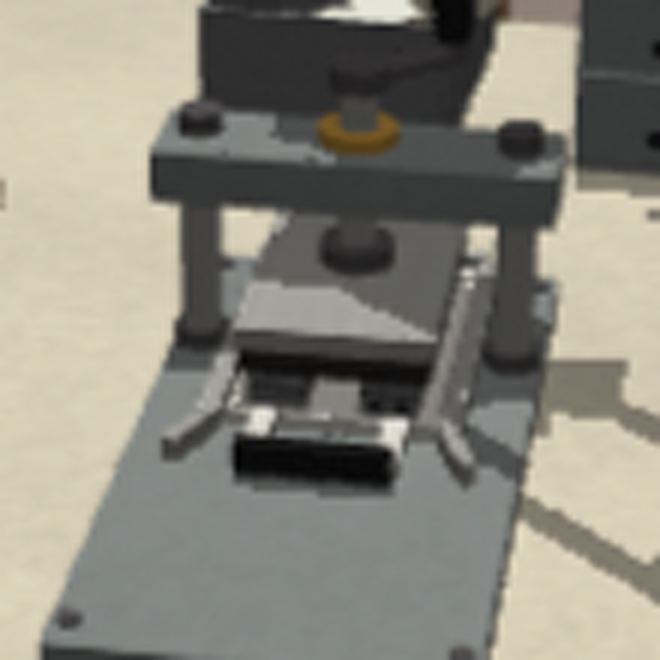

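Emit:
{"api": "send_rows", "payload": {"series": [{"wx":0,"wy":0.009,"wz":0,"dx":-1.0,"dy":1.1,"dz":-0.03,"fingers":255},{"wx":0,"wy":0,"wz":0,"dx":-0.75,"dy":1.8,"dz":-0.03,"fingers":255},{"wx":0,"wy":0,"wz":0,"dx":-0.1,"dy":1.95,"dz":-0.03,"fingers":255},{"wx":0,"wy":0,"wz":0,"dx":0.55,"dy":1.9,"dz":-0.03,"fingers":255},{"wx":0,"wy":0,"wz":0,"dx":1.1,"dy":1.6,"dz":-0.03,"fingers":255},{"wx":0,"wy":0,"wz":0,"dx":1.6,"dy":1.15,"dz":-0.03,"fingers":255},{"wx":0,"wy":0,"wz":0,"dx":1.2,"dy":0.4,"dz":0,"fingers":255},{"wx":0,"wy":0,"wz":0,"dx":0,"dy":0,"dz":0,"fingers":255}]}}

```text
t: 63.37
tool_pos: [0.5162, -0.2244, 0.1997]
orientation: [-2.162, -2.266, 0.017]
force: [2.4, -3.4, -3.0]
opening: 0.0222
```

```bash
python3 -c "
from h import *
crank(8,.25,-1)
"
```

```text
t 63.4 pos [ 516.2 -224.4  199.7] head 2.7 tilt 0.8 open 22.2 F [ 2.4 -3.4 -3. ]
delta cm [0. 0.] wz rad -0.094 level wx,wy [ 0.0008 -0.0144]
axis angle deg 109.0 r 60.9
0 [1.49 0.22] dz -0.02
1 [ 1.49 -0.07] dz -0.02
2 [ 1.43 -0.43] dz -0.02
3 [ 1.28 -0.77] dz -0.02
4 [ 1.05 -1.07] dz -0.02
5 [ 0.75 -1.29] dz -0.02
6 [ 0.41 -1.44] dz -0.02
7 [ 0.04 -1.5 ] dz -0.02
```

Emit:
{"api": "send_rows", "payload": {"series": [{"wx":0,"wy":-0.014,"wz":0,"dx":1.4,"dy":0.2,"dz":-0.02,"fingers":255},{"wx":0,"wy":0,"wz":0,"dx":1.49,"dy":-0.1,"dz":-0.02,"fingers":255},{"wx":0,"wy":0,"wz":0,"dx":1.43,"dy":-0.43,"dz":-0.02,"fingers":255},{"wx":0,"wy":0,"wz":0,"dx":1.2,"dy":-0.75,"dz":-0.02,"fingers":255},{"wx":0,"wy":0,"wz":0,"dx":0.5,"dy":-0.45,"dz":-0.02,"fingers":255},{"wx":0,"wy":0,"wz":0,"dx":0,"dy":0,"dz":0,"fingers":255}]}}

```text
t: 63.87
tool_pos: [0.5798, -0.2397, 0.1986]
orientation: [-2.165, -2.276, -0.0]
force: [0.1, 2.3, 0.3]
opening: 0.022
```

```bash
python3 -c "
from h import *
crank(4,.15,-1)
"
```

```text
t 63.9 pos [ 579.8 -239.7  198.6] head 2.9 tilt 0.0 open 22.0 F [0.1 2.3 0.3]
delta cm [0. 0.] wz rad -0.097 level wx,wy [-0.0005 -0.0003]
axis angle deg 44.0 r 60.9
0 [ 0.51 -0.76] dz -0.01
1 [ 0.46 -0.77] dz -0.01
2 [ 0.34 -0.83] dz -0.01
3 [ 0.22 -0.87] dz -0.01
```

Emit:
{"api": "send_rows", "payload": {"series": [{"wx":0,"wy":0,"wz":0,"dx":0.55,"dy":-0.8,"dz":-0.02,"fingers":255},{"wx":0,"wy":0,"wz":0,"dx":0.15,"dy":-0.3,"dz":0,"fingers":255},{"wx":0,"wy":0,"wz":0,"dx":0,"dy":0,"dz":0,"fingers":255}]}}

```text
t: 64.12
tool_pos: [0.5879, -0.2504, 0.1984]
orientation: [2.165, 2.276, 0.005]
force: [2.0, 2.8, -1.1]
opening: 0.0224
```

```bash
python3 -c "
from h import *
crank(1,.15,-1)
im,st=snap('side','d41'); save(im,'d41z',(290,130,400,240),6)
"
```

```text
t 64.1 pos [ 587.9 -250.4  198.4] head 2.9 tilt 0.2 open 22.4 F [ 2.   2.8 -1.1]
delta cm [-0.  0.] wz rad -0.097 level wx,wy [-0.0024  0.0023]
axis angle deg 31.3 r 60.8
0 [ 0.34 -0.84] dz -0.01
```

View pics/d41z.png

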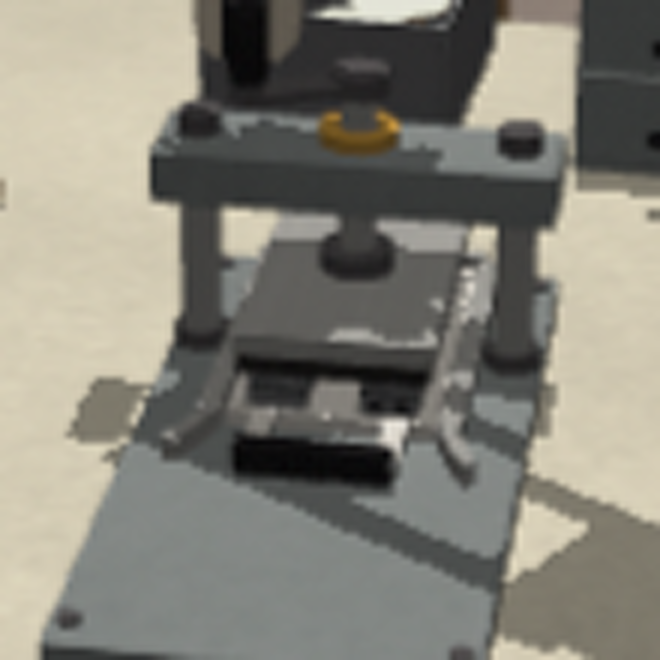

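Emit:
{"api": "send_rows", "payload": {"series": [{"wx":0,"wy":0,"wz":0,"dx":0,"dy":0,"dz":0,"fingers":130},{"wx":0,"wy":0,"wz":0,"dx":0,"dy":0,"dz":0,"fingers":130},{"wx":0,"wy":0,"wz":0,"dx":0,"dy":0,"dz":0,"fingers":110},{"wx":0,"wy":0,"wz":0,"dx":0,"dy":0,"dz":0,"fingers":110},{"wx":0,"wy":0,"wz":0,"dx":0,"dy":0,"dz":1.5,"fingers":110},{"wx":0,"wy":0,"wz":0,"dx":0,"dy":0,"dz":3,"fingers":110},{"wx":0,"wy":0,"wz":0,"dx":0,"dy":0,"dz":3,"fingers":110},{"wx":0,"wy":0,"wz":0,"dx":-0.5,"dy":0,"dz":2,"fingers":110},{"wx":0,"wy":0,"wz":0,"dx":-1.5,"dy":-1,"dz":1,"fingers":110},{"wx":0,"wy":0,"wz":0,"dx":-1.5,"dy":-1,"dz":0,"fingers":110},{"wx":0,"wy":0,"wz":0,"dx":-1.5,"dy":-1,"dz":0,"fingers":110},{"wx":0,"wy":0,"wz":0,"dx":-1,"dy":-0.5,"dz":0,"fingers":110},{"wx":0,"wy":0,"wz":0,"dx":0,"dy":0,"dz":0,"fingers":110}]}}

```text
t: 65.25
tool_pos: [0.5205, -0.2862, 0.3093]
orientation: [2.165, 2.276, -0.005]
force: [-1.0, 0.3, 0.1]
opening: 0.0531
```

```bash
python3 -c "
from h import *
to(540,-280,300,2.7)
im,st=snap('wrist','w42')
c=onz('wrist',0,0,0.2,st)
im,st=snap('side','d42'); save(im,'d42z',(290,130,400,240),6)
im,st=snap('scene','s42')
"
```

```text
t 65.2 pos [ 520.5 -286.2  309.3] head 2.9 tilt 0.2 open 53.1 F [-1.   0.3  0.1]
delta cm [ 1.95  0.62 -0.93] wz rad -0.003 level wx,wy [ 0.0025 -0.0017]
```

View pics/w42.png

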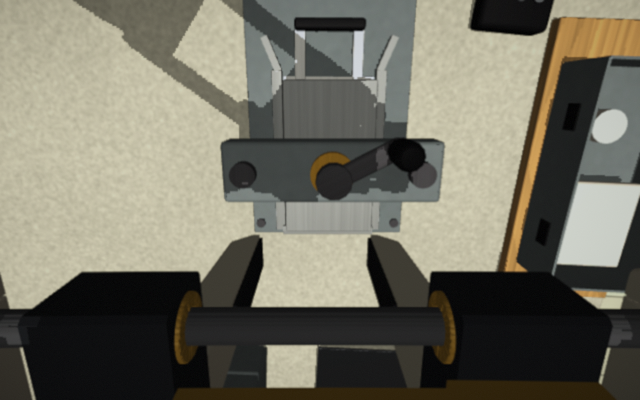

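View pics/d42z.png

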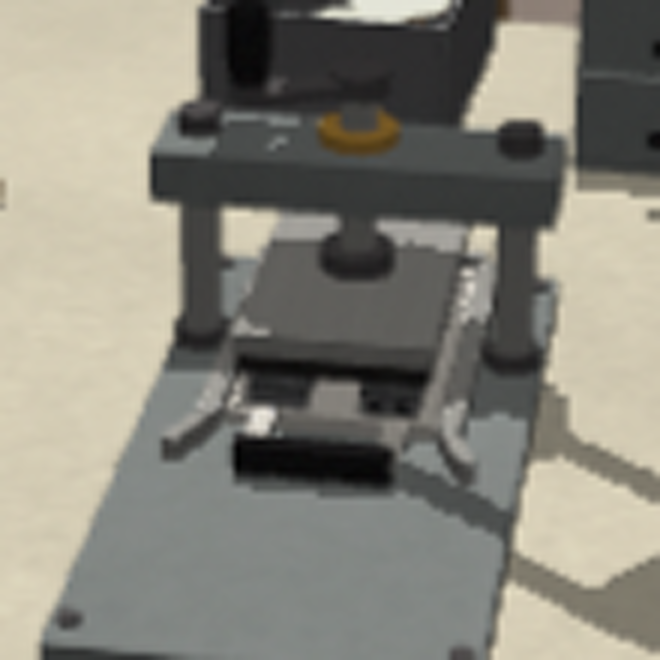

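View pics/s42.png

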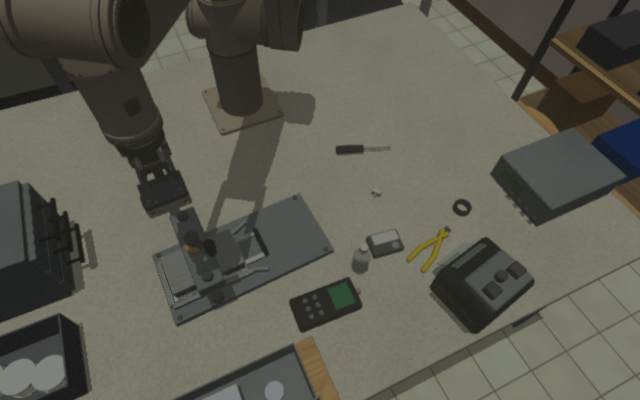

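```bash
python3 -c "
from h import *
st=robot.read_state()
print(onz('wrist',330,26,.044,st)*1000)
a=np.load('pics/s42.npy').astype(int);b=cv2.imread('pics/scene0.png').astype(int)
d=np.abs(a-b).max(2)>25
for n,(u,v) in dict(bottle=(361,258),meter=(326,303),driver=(360,149),cutters=(430,250),adapter=(377,192),tape=(462,207),cleaver=(385,242)).items(): print(n,d[v-14:v+15,u-18:u+19].sum())
"
```

```text
[ 530.63412133 -135.14706011   44.        ]
bottle 0
meter 0
driver 15
cutters 0
adapter 7
tape 16
cleaver 21
```

```bash
python3 -c "
from plant import robot
print(robot.close_job(), robot.read_state()['t'])
"
```

```text
the job is handed in; nothing more can be done
the job is handed in; nothing more can be done
```

I finished the job and handed it in at about 65 s of robot time. All six modules are in the tray, the tray is home, and the press is cranked down on them.

- **Modules:** Each of the six lies flat in its own pocket, cover up. One had been knocked about 5 cm aside during the run, so I found it again before picking it up. No grip slackening showed up.
- **Press open:** I cranked it back about 15.4 rad until it stalled against the upper end stop, at about 27 N. That fixed the zero for the crank angle.
- **Tray:** I turned it about 5.4° into line and pushed it in by the handle. It stalled against the back stop at 14 N, within 1 mm of where it should sit. The later wrist view put the handle at about (531, -135) mm, against (529, -134) expected.
- **Press down:** I cranked to about 10.5 rad, roughly half a turn past the stated touch point of 7.3 rad. The grip sank 10.0 mm, which matches that angle. I couldn't measure the pad's travel itself. In the side view the pad looks closed on the modules.
- **Other items:** In the scene camera, the bottle, meter and cutters show no change from the start. The windows around the driver, adapter, tape and cleaver each show 7–21 changed pixels out of about 1,070. I put that down to shifted shadows and the removed modules, but I didn't measure those four separately.

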